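Fetch the boxed-in flange from the stock tray and put the stock back

TASK

The post flange at the back of the grey stock tray is boxed in by a spray can, a rectangular tin and a screw-lid tub: first stand all three of these upright on the plywood board, leaving the flange where it is. Then take the flange out and stand it upright in the middle of the bench scale's pan, and only after that put the can, the tin and the tub back in the tray, each upright on the spot where it stood at the start. Knock nothing over, and leave the mug, the wrench and the bearing ring alone.

Things in the scene. Friction and masses are not known exactly. Their poses are not given: they have to be found in the camera images.
- flange: Dark steel post flange standing upright: a round foot 56 mm in diameter and 8 mm thick carrying a round hub 36 mm in diameter, 50 mm high in all; 0.4 kg or so. Origin: centre of its underside, z up along the hub. Grip it by the hub. It starts on the tray's floor, with the can, tin and tub close on three sides of it.
- can: Bare aluminium spray can standing upright: cylinder 51 mm in diameter up to 90 mm, then a shoulder and a white cap 32 mm in diameter, 115 mm high in all; about 0.25 kg. Origin: centre of its underside, z up.
- tin: Plain steel rectangular tin standing upright: 52 mm along its x, 44 mm along its y, body 100 mm high, with a small black cap (22 mm in diameter, 10 mm high, 11 mm off centre towards its +x) on top; about 0.4 kg. Origin: centre of its underside, z up. At the start its sides are within 0.1 rad of parallel to the tray's.
- tub: White plastic tub with a flat black screw lid of the same width, standing upright: cylinder 58 mm in diameter, 95 mm high; about 0.3 kg. Origin: centre of its underside, z up.
- tray: Grey sheet-metal stock tray, fixed, 190 mm along its x by 250 mm along its y; floor 6 mm thick; walls 40 mm high at the back (+x, away from the robot) and sides, lip 14 mm high in front (-x). Origin: centre of its underside, z up. The flange stands 35 mm to +x of the centre; can, tin and tub, in changing order, stand 64 mm from the flange: one to its left (+y), one right (-y), one in front (-x).
- board: Bare plywood board lying fixed on the bench beside the tray (left or right), 280 mm along its x, 180 mm along its y, 12 mm thick: the side area, empty at the start. Origin: centre of its underside, z up.
- scale: Bench scale, fixed to the bench on the tray's other side: grey housing with a square steel pan, 140 x 140 mm, whose top is 50 mm above the bench and does not sink; a lower readout block (30 mm high) sticks out of the housing to 125 mm from the origin on its -x side. Origin: on the bench exactly below the pan's centre, z up.
- mug: White ceramic mug, 76 mm in diameter, 90 mm high, beyond the tray. Leave alone. Origin: centre of its underside, z up.
- wrench: Steel wrench 180 mm long lying flat beyond the tray. Leave alone. Its origin is at its underside, its x runs along its length.
- bearing: Steel bearing ring, 70 mm in diameter, 18 mm high, lying flat on the bench beyond the tray, between the wrench and the mug. Leave alone. Origin: centre of its underside, z up.
Mind the look-alikes: they are no part of the job. Leave any pink look-alike of the scale alone.

How it is judged (in metres and radians):
On the way, in this order (a step that is already met when the one before it is completed fails the run):
1. can, tin and tub all stand upright and released on the board while the flange is still in its place (within 40 mm) (x of can in the frame of board between -0.14 and 0.14 m and y of can in the frame of board between -0.09 and 0.09 m and z of can in the frame of board between 0.006 and 0.018 m and angle between each of can, tin, tub's own z axis and vertical below 0.15 rad and contact force between each of can, tin, tub and the fingers below 0.1 N and x of tin in the frame of board between -0.14 and 0.14 m and y of tin in the frame of board between -0.09 and 0.09 m and z of tin in the frame of board between 0.006 and 0.018 m and x of tub in the frame of board between -0.14 and 0.14 m and y of tub in the frame of board between -0.09 and 0.09 m and z of tub in the frame of board between 0.006 and 0.018 m and distance of flange from where it was at the start of the episode below 0.04 m), for 0.2 s.
2. the flange stands upright and released in the middle of the scale's pan while can, tin and tub are all still on the board (horizontal distance between flange and scale below 0.015 m and z of flange in the frame of scale between 0.044 and 0.056 m and angle between flange's own z axis and vertical below 0.12 rad and contact force between each of flange, can, tin, tub and the fingers below 0.1 N and x of can in the frame of board between -0.14 and 0.14 m and y of can in the frame of board between -0.09 and 0.09 m and z of can in the frame of board between 0.006 and 0.018 m and angle between each of can, tin, tub's own z axis and vertical below 0.15 rad and x of tin in the frame of board between -0.14 and 0.14 m and y of tin in the frame of board between -0.09 and 0.09 m and z of tin in the frame of board between 0.006 and 0.018 m and x of tub in the frame of board between -0.14 and 0.14 m and y of tub in the frame of board between -0.09 and 0.09 m and z of tub in the frame of board between 0.006 and 0.018 m), for 0.2 s.
At the end, for the whole second after the job is handed in: The flange stands upright and released on the scale's pan, within 15 mm of the pan's centre; the can, the tin and the tub each stand upright and released in the tray, within 15 mm of where each stood at the start; all at rest (horizontal distance between flange and scale below 0.015 m and z of flange in the frame of scale between 0.044 and 0.056 m and angle between each of flange, can, tin, tub's own z axis and vertical below 0.12 rad and contact force between each of flange, can, tin, tub and the fingers below 0.1 N and distance of each of can, tin, tub from where it was at the start of the episode below 0.015 m and linear speed of each of can, tin, tub, flange below 0.02 m/s and angular speed of each of can, tin, tub, flange below 0.2 rad/s); the robot touches nothing.
It fails at once if the can, the tin, the tub or the flange is knocked over (angle between any of can, tin, tub, flange's own z axis and vertical above 0.7 rad).
It fails at once if the mug, the wrench or the bearing ring is moved by more than 30 mm (distance of any of mug, wrench, bearing from where it was at the start of the episode above 0.03 m).
It also fails if it takes over 136 s, if anything falls off the work surface, if the arm or the gripper's body presses on something with over 40 N, if the wrist force passes 120 N, or if a joint passes its speed limit or range.

ROBOT

A 6-joint arm with a two-finger parallel gripper is mounted at the origin on the work surface. World frame = base frame: x ahead of the robot, y to its left, z up, the work surface at z = 0. Lengths are in mm, angles in rad, forces in N, time in s.
With the tool pointing down it reaches from about 375 to 975 mm from the base axis. Payload 3.8 kg.
Tool frame: the origin (TCP) lies at the very end of the fingers, on their centre line; the grasp point (between the pads) lies 19 mm behind it; z points along the fingers, y is the direction in which the jaws open and shut (so a half turn about z gives the same grasp; the last joint's range is limited). The gripper opens to 85 mm and grips with 20 to 120 N. Pads are 22 mm wide; open, the fingers measure 114 mm over their backs; the gripper's body (76 mm by 85 mm) begins 54 mm behind the grasp point. The pads swing forward as they close: fully open they stand 13 mm farther back than shut.
Start: joints at [-1.245, 0.264, 1.604, -0, 1.274, -0.037], TCP at [239.547, -631.059, 231.28] pointing down, gripper open.
Joint ranges: [-2.63, 2.63], [-0.94, 2.18], [0.31, 2.57], [-1.31, 4.45], [0, 2.66], [-2.55, 2.55]. Speed limits (rad/s): [2.57, 2.57, 3.14, 3.14, 3.14, 3.14].

INTERFACE

Orientations are given as [roll, pitch, yaw] about the fixed x, y, z axes, in that order (R = Rz(yaw) Ry(pitch) Rx(roll)).
In Python, from rig import readout, snapshot, calibration, job, spotter gives the robot as it stands.
- The arm moves only by the tool arm_command, never from a script. Its argument "rows" is a list of rows, each a list of 5 numbers: the shift along the tool's x, y, z in cm, then the turn about the tool's z in degrees, then the opening, from 0 (shut) to 1 (fully open). A call has 1 to 12 rows; each row shifts and turns the pose as measured when the row begins, along the tool's axes as they then stand; what a row does not reach is not made up. A row lasts 1/12 s, in which the tool goes at most 41.7 mm and 7.16 degrees, less where a joint would pass 70% of its speed; a pose out of reach is approached as far as the arm can. A call with a gripper value outside its range is refused whole. The fingers move at their own pace and stop on an object; "grip_force" is the grip in N (left out, the last holds). Time passes only in rows, so rows that do not move let the fingers close. It gives the time, the measured TCP pose, the force and the opening at its end, in the units of the state.
- readout.get_obs(): the state, without advancing time (a new reading comes with each control period).
- snapshot(name): name is "scene" or "top"; returns the picture (400x640x3 uint8, red, green, blue); there is no depth.
- calibration(name): a dict with "fov_y" (degrees; the focal length in pixels is half the picture's height over the tangent of half this angle, whatever the lens; pixels are square), "cx", "cy" (the principal point, pixels), "pose" (4x4, takes a point from camera to world coordinates). Camera axes: x right, y down, z forward; pixel columns grow to the right and rows downward; lengths in mm; the calibration is good to about 2 mm. A picture is of the moment at which its call begins. calibration takes no time and is no camera call.
- job.close_job(): hands the job in, once; it reports no verdict.
Trained networks look in the newest picture that a camera, given by its name, has taken for a name from the list of things; names that differ only in an ending like _2 or _b are one class to them, and where a whole thing is asked for, a point or a joint stands for the part that bears it (a point fixed in the world has none). Each returns a list of dicts, best first, with "confidence" (0 to 1); they miss things now and then, are a little off and sometimes report something else, mostly with a low value. They report only what shows in the picture. A call takes as long as a camera call. They do not tell look-alikes from the thing itself.
- spotter.boxes_of(camera, target): "xy" ([column, row] in pixels, amid what is visible of it).
- spotter.silhouettes(camera, target): "region" (400x640 bool, what is visible of it) and "xy" ([column, row] in pixels, amid what is visible of it).
- spotter.tip_of(camera, target): "xy" ([column, row] in pixels: a listed point, or the origin of a listed thing).
The state is a dict: "clock": time; "joint_pos": joint angles; "dq": joint speeds; "joint_efforts": joint torques, N m; "ee_pos": TCP position; "orientation": TCP orientation; "wrist_force": force on the tool from outside, world axes, zero at the start; "moment": the same for the moment, N m; "opening": finger opening in mm.
Only numpy, scipy, OpenCV 4.12 (cv2) and the standard library are available. Lean on these libraries where they do the work, as an engineer would, in place of code of your own. Each camera call takes 0.05 s, during which the arm holds its last target.

## Working session

There is one attempt and no reset: what is moved stays moved. The work goes in short steps, Python scripts to look and compute and a tool call to move; the robot and the scene stay as the last step left them, time stands still between calls to the robot, and variables do not carry over. Pictures are saved under pics/ and viewed, and the job is handed in when it is done.

Besides the shell and the picture viewer there is one more tool, called after "Call:" by a JSON object that holds its "name" and its "arguments", one argument or row to a line. arm_command: Moves the arm, as the interface text tells. Its arguments: {"type":"object","properties":{"rows":{"type":"array","items":{"type":"array","items":{"type":"number"}}},"grip_force":{"type":"number"}},"required":["rows"]}

```bash
ls; mkdir -p pics
python3 - <<'E'
from rig import readout, snapshot, calibration, job, spotter
import cv2,numpy as np
for n in ["scene","top"]:
    im=snapshot(n); cv2.imwrite(f"pics/{n}0.png",im[:,:,::-1])
    c=calibration(n); print(n,c["fov_y"],c["cx"],c["cy"],np.round(c["pose"],3).tolist(), [k for k in c])
    for t in ["flange","can","tin","tub","tray","board","scale","mug","wrench","bearing"]:
        r=spotter.tip_of(n,t); print(t,[(np.round(x["xy"]).tolist(),round(x["confidence"],2)) for x in r])
print(readout.get_obs())
E
```

```text
pics
scene 49.10929144976695 311.0715403692799 194.89527983916415 [[0.119, 0.76, -0.639, 1240.101], [0.993, -0.088, 0.08, -44.124], [0.004, -0.644, -0.765, 929.745], [0.0, 0.0, 0.0, 1.0]] ['fov_y', 'cx', 'cy', 'pose']
flange [([307.0, 237.0], 0.61), ([412.0, 192.0], 0.36)]
can [([304.0, 220.0], 0.89)]
tin [([332.0, 231.0], 0.87)]
tub [([284.0, 241.0], 0.92)]
tray [([308.0, 228.0], 0.79)]
board [([171.0, 214.0], 0.65)]
scale [([394.0, 129.0], 0.8), ([494.0, 266.0], 0.77), ([414.0, 188.0], 0.62)]
mug [([393.0, 277.0], 0.87)]
wrench [([236.0, 299.0], 0.68)]
bearing [([338.0, 293.0], 0.83)]
top 56.77740888361863 319.9471071626159 197.6042249849422 [[-0.067, -0.978, 0.198, 292.001], [-0.998, 0.065, -0.016, 75.813], [0.003, -0.198, -0.98, 1049.399], [0.0, 0.0, 0.0, 1.0]] ['fov_y', 'cx', 'cy', 'pose']
flange [([327.0, 162.0], 0.65)]
can [([334.0, 184.0], 0.8), ([330.0, 175.0], 0.3)]
tin [([305.0, 166.0], 0.7)]
tub [([346.0, 157.0], 0.8)]
tray [([330.0, 173.0], 0.96)]
board [([448.0, 190.0], 0.58)]
scale [([224.0, 211.0], 0.8), ([220.0, 311.0], 0.7), ([178.0, 126.0], 0.66)]
mug [([259.0, 129.0], 0.75), ([347.0, 158.0], 0.33)]
wrench []
bearing [([307.0, 113.0], 0.62)]
{'clock': 1.1, 'joint_pos': array([-1.24487176e+00,  2.63885951e-01,  1.60399998e+00, -7.35478378e-08,
        1.27370827e+00, -3.69015779e-02]), 'dq': array([ 0.00137289, -0.00099282, -0.00159164,  0.00106316, -0.00082929,
       -0.00027512]), 'joint_efforts': array([ 2.58565369e-04, -5.15085089e+01, -3.67734575e+01,  1.33231797e-04,
        8.34892289e-04, -1.50908960e-05]), 'ee_pos': array([ 239.56428345, -631.04950728,  231.28920728]), 'orientation': array([-3.14159110e+00,  1.31740920e-08,  3.62826166e-01]), 'wrist_force': array([ 0.12800775, -0.08816133,  0.10482454]), 'moment': array([-0.00970976, -0.02133959, -0.02168055]), 'opening': 85.45789375473875}
```

View pics/scene0.png

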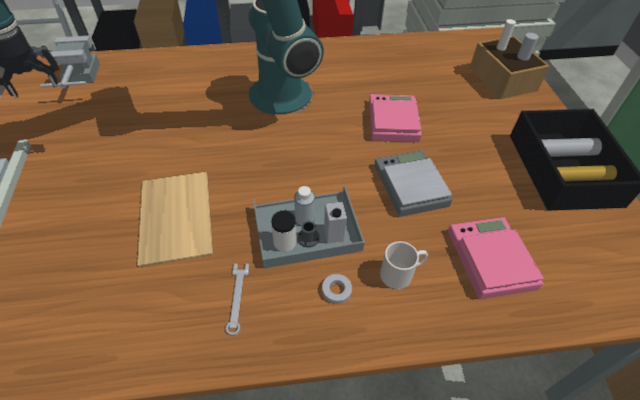

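View pics/top0.png

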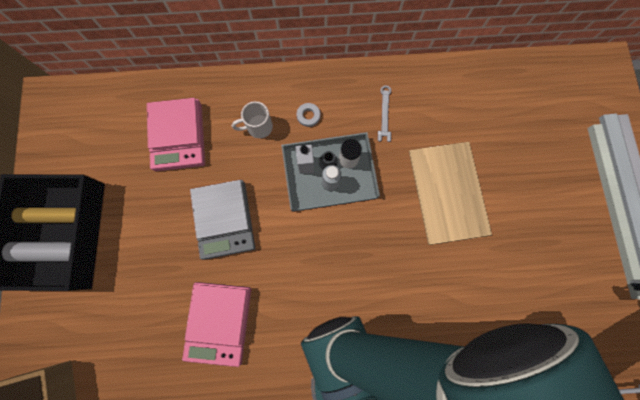

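The grey scale is at scene (414,188) / top (224,211). The pink look-alikes are at scene (394,129) and (494,266). The tray group is at scene (308,228): can in front (305,205), tin on +y (337,222), tub on -y (284,232) and flange at (308,235). The other hits were low-confidence duplicates.

```bash
cat > h.py <<'E'
from rig import readout, snapshot, calibration, job, spotter
import cv2,numpy as np
def cam(n):
    c=calibration(n); f=200/np.tan(np.radians(c["fov_y"])/2); return f,c["cx"],c["cy"],np.array(c["pose"])
C={n:cam(n) for n in ["scene","top"]}
def proj(n,P):
    f,cx,cy,T=C[n]; P=np.atleast_2d(P).astype(float); q=(P-T[:3,3])@T[:3,:3]
    return np.c_[f*q[:,0]/q[:,2]+cx, f*q[:,1]/q[:,2]+cy]
def back(n,uv,z):
    f,cx,cy,T=C[n]; uv=np.atleast_2d(uv)
    d=np.c_[(uv[:,0]-cx)/f,(uv[:,1]-cy)/f,np.ones(len(uv))]@T[:3,:3].T
    s=(z-T[2,3])/d[:,2]; return T[:3,3]+d*s[:,None]
E
python3 - <<'E'
from h import *
ims={n:snapshot(n) for n in C}
ov={}
for n in C:
    ov[n]=ims[n].copy()
    for t in ["flange","can","tin","tub","tray","board","scale"]:
        for i,r in enumerate(spotter.silhouettes(n,t)):
            np.save(f"m_{n}_{t}_{i}.npy",r["region"]); print(n,t,i,r["confidence"],r["region"].sum(),np.round(r["xy"]))
            cs,_=cv2.findContours(r["region"].astype(np.uint8),0,1)
    
for n,(x0,y0,x1,y1) in {"scene":(240,175,370,270),"top":(275,125,405,220)}.items():
    cv2.imwrite(f"pics/crop_{n}.png",cv2.resize(ims[n][y0:y1,x0:x1,::-1],None,fx=6,fy=6,interpolation=cv2.INTER_CUBIC))
E
```

```text
scene flange 0 0.61 865 [283. 229.]
scene flange 1 0.59 387 [309. 234.]
scene can 0 0.64 641 [303. 206.]
scene can 1 0.48 501 [238. 298.]
scene tin 0 0.92 782 [335. 218.]
scene tub 0 0.95 836 [281. 227.]
scene tray 0 0.7 3392 [322. 237.]
scene board 0 0.6 5994 [171. 220.]
scene scale 0 0.98 3436 [414. 181.]
scene scale 1 0.94 2264 [394. 119.]
scene scale 2 0.64 5111 [497. 257.]
top flange 0 0.82 207 [324. 162.]
top can 0 0.69 393 [333. 180.]
top tin 0 0.83 483 [304. 160.]
top tub 0 0.57 546 [349. 153.]
top tray 0 0.82 4132 [322. 179.]
top board 0 0.93 6031 [449. 188.]
top scale 0 0.87 3654 [174. 131.]
top scale 1 0.77 3937 [222. 216.]
top scale 2 0.68 4684 [215. 323.]
```

View pics/crop_scene.png

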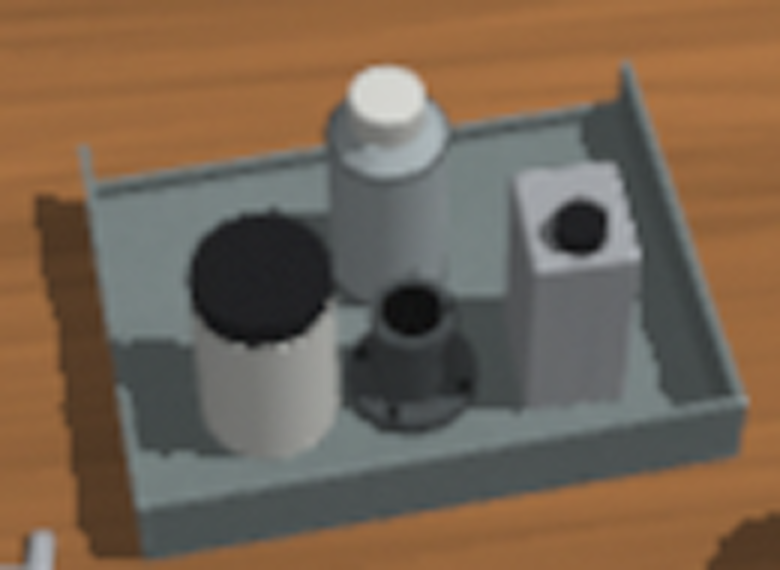

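View pics/crop_top.png

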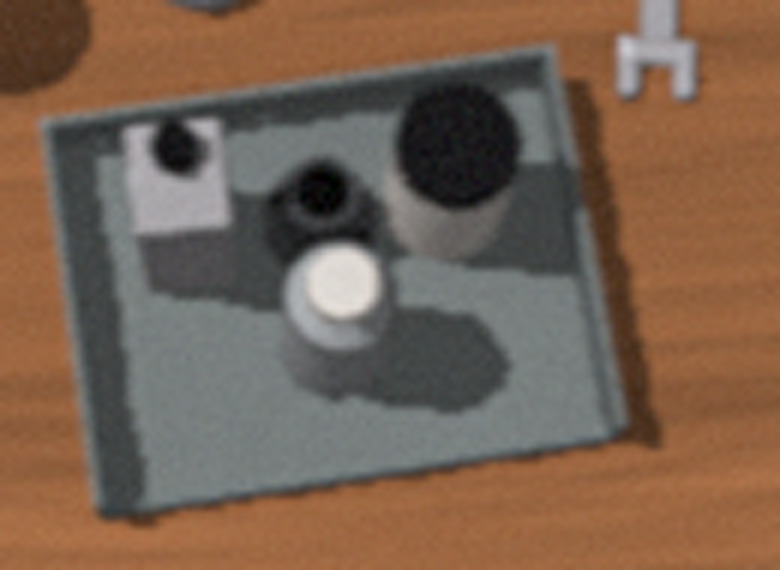

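The crops show the can cap, tub lid, tin top and flange hub clearly. In the scene crop they are at (388,96), (262,278), (575,217) and (413,308). Next are close crops of the scale and board for corners.

Run:
```python
from h import *
ims={n:snapshot(n) for n in C}
def cr(n,x0,y0,x1,y1,s): return cv2.resize(ims[n][y0:y1,x0:x1,::-1],None,fx=s,fy=s,interpolation=cv2.INTER_CUBIC)
a=cr("scene",370,145,460,220,4.4);b=cr("top",185,170,265,260,4.4)
c=cr("scene",130,165,220,270,4);d=cr("top",400,135,500,250,4)
def cat(a,b):
    h=max(a.shape[0],b.shape[0]); p=lambda i:cv2.copyMakeBorder(i,0,h-i.shape[0],0,10,cv2.BORDER_CONSTANT)
    return np.hstack([p(a),p(b)])
cv2.imwrite("pics/sc.png",cat(a,b));cv2.imwrite("pics/bo.png",cat(c,d)); print(a.shape,c.shape)
```

```text
(330, 396, 3) (420, 360, 3)
```

View pics/sc.png

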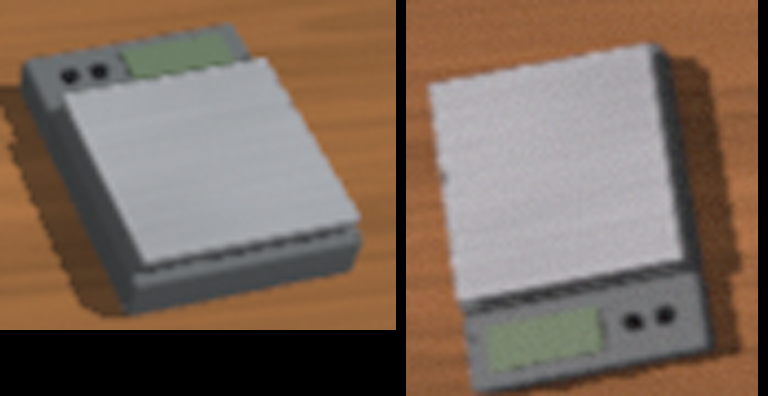

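View pics/bo.png

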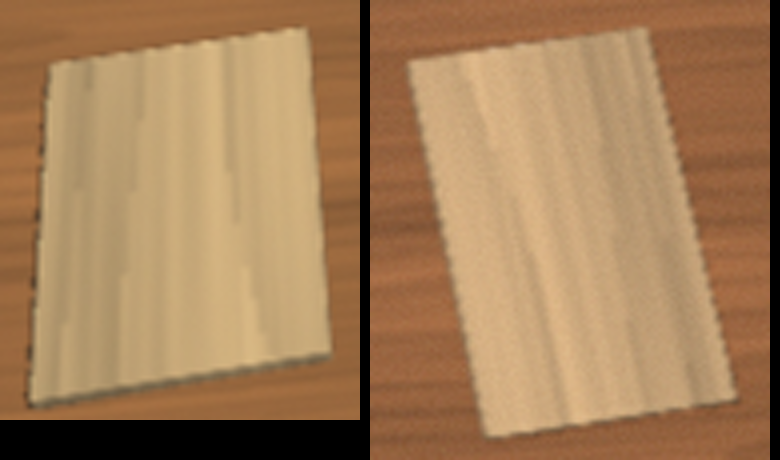

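Pan corners are sharp in both crops: scene (65,93), (267,60), (360,218), (145,265), and the top equivalents. The board corners are also clear. I'll fit all poses from these.

```bash
cat > fit.py <<'E'
from h import *
from scipy.optimize import least_squares
def un(pts,x0,y0,s): return (np.array(pts,float)+.5)/s-.5+np.array([x0,y0])
def fit(obs,local,z,x0,yaw=True):
    L=np.array(local,float)
    def P(p):
        c,s=np.cos(p[2]),np.sin(p[2]); return np.c_[p[0]+c*L[:,0]-s*L[:,1],p[1]+s*L[:,0]+c*L[:,1],np.full(len(L),z)]
    def r(p):
        if not yaw: p=[p[0],p[1],0]
        return np.concatenate([(proj(n,P(p))-o).ravel() for n,o in obs.items()])
    q=least_squares(r,x0 if yaw else x0[:2],loss='soft_l1'); return q.x, r(q.x)
E
cat > f1.py <<'E'
from fit import *
S=lambda p:un(p,240,175,6); T=lambda p:un(p,275,125,6)
def rect(a,b): return [(a,b),(a,-b),(-a,-b),(-a,b)]
res={}
def go(name,obs,L,z,yaw=True):
    x,r=fit(obs,L,z,[600,0,0.0],yaw); res[name]=x; print(name,np.round(x,3),"res px",np.round(r,1))
    for n in obs:
        print("   ",n,np.round(fit({n:obs[n]},L,z,[600,0,0.],yaw)[0],3))
# order: back+y, back-y, front-y, front+y
go("tray",{"scene":S([(745,403),(140,510),(84,150),(627,65)]),"top":T([(45,122),(552,47),(622,432),(100,512)])},rect(95,125),40)
go("scale",{"scene":un([(360,218),(145,265),(65,93),(267,60)],370,145,4.4),"top":un([(23,86),(244,44),(279,262),(52,298)],185,170,4.4)},rect(70,70),50)
go("board",{"scene":un([(330,355),(32,402),(50,65),(307,28)],130,165,4),"top":un([(38,62),(277,29),(367,400),(116,437)],400,135,4)},rect(140,90),12)
go("tin",{"scene":S([(637,262),(533,273),(512,170),(615,163)]),"top":T([(124,127),(220,118),(233,227),(135,237)])},rect(26,22),106)
go("tub",{"scene":S([(262,278)]),"top":T([(459,147)])},[(0,0)],101,False)
go("can",{"scene":S([(388,96)]),"top":T([(344,283)])},[(0,0)],121,False)
go("flange",{"scene":S([(413,310)]),"top":T([(323,190)])},[(0,0)],56,False)
t=res["tray"];c,s=np.cos(t[2]),np.sin(t[2])
for k in ["flange","can","tin","tub"]:
    d=res[k][:2]-t[:2]; print(k,np.round([c*d[0]+s*d[1],-s*d[0]+c*d[1]],1), np.hypot(*(res[k][:2]-res["flange"][:2])))
E
python3 f1.py
```

```text
tray [5.74299e+02 2.71120e+01 8.80000e-02] res px [ 0.4 -0.5 -0.5 -0.5 -1.  -1.1  0.3 -1.3 -1.  -0.4  0.3 -0.5  0.9 -1.
 -1.  -0.8]
    scene [5.76662e+02 2.73230e+01 8.80000e-02]
    top [5.72331e+02 2.65750e+01 8.60000e-02]
scale [4.83381e+02 3.38842e+02 1.21000e-01] res px [ 0.3 -0.1 -0.6 -1.1 -0.9 -0.  -0.2 -0.8 -0.  -1.1 -0.1 -0.6 -0.6 -0.9
 -0.4  0.6]
    scene [4.85306e+02 3.39299e+02 1.22000e-01]
    top [481.653 338.106  12.689]
board [ 496.473 -313.35    -6.201] res px [ 0.2 -1.  -0.7 -0.2 -0.1 -0.6  0.3 -0.5 -0.1 -0.8 -0.1 -1.2  0.  -0.2
 -0.   0.1]
    scene [ 498.299 -312.965   -6.2  ]
    top [ 494.954 -313.348   12.647]
tin [6.04799e+02 9.39190e+01 2.70000e-02] res px [ 0.7 -0.8 -0.3 -0.5 -0.5 -0.3  0.2 -1.1 -0.  -0.7  0.4 -0.7 -0.  -0.3
 -0.2 -0.5]
    scene [6.0674e+02 9.3596e+01 7.0000e-03]
    top [6.03288e+02 9.40580e+01 4.20000e-02]
tub [614.481 -32.166] res px [-0.2 -1.6 -0.1 -1.4]
    scene [619.204 -32.171]
    top [610.605 -32.211]
can [546.767  25.284] res px [-0.2 -0.5 -0.2 -0.4]
    scene [548.325  25.556]
    top [545.693  24.908]
flange [608.97   28.323] res px [-0.2  0.  -0.2  0. ]
    scene [608.986  28.704]
    top [608.941  27.828]
flange [34.6 -1.8] 0.0
can [-27.6   0.6] 62.27734548082034
tin [36.2 63.9] 65.72859491690186
tub [ 34.8 -62.6] 60.739847270535776
```

Both cameras agree to about 3 mm with the nominal layout: flange at tray (35,0) and neighbours 64 mm away. Plan: grip the tall items high with the TCP at z≈65, above the flange, jaws along tray y. I'll turn the tool first.

Call:
{"name": "arm_command", "arguments": {
  "rows": [
    [0,0,0,5.4,1],
    [0,0,0,5.4,1],
    [0,0,0,5.4,1],
    [0,0,0,0,1]
  ],
  "grip_force": 40
}}

```text
clock: 2.33
ee_pos: [239.5, -631.0, 231.3]
orientation: [-3.142, -0.0, 0.068]
wrist_force: [0.0, -0.3, 0.3]
opening: 85.5
```

```bash
cat > go.py <<'E'
import sys
from h import *
o=readout.get_obs(); p=o["ee_pos"]; y=o["orientation"][2]
t=np.array([float(a) for a in sys.argv[1:4]]); ty=float(sys.argv[4])
d=t-p; X=np.array([np.cos(y),np.sin(y),0]); Y=np.array([np.sin(y),-np.cos(y),0])
print("shift cm",np.round([d@X/10,d@Y/10,-d[2]/10],2),"turn deg",round(-np.degrees(ty-y),2),"clock",round(o["clock"],2),"q",np.round(o["joint_pos"],2),"F",np.round(o["wrist_force"],1),"open",round(o["opening"],1),"pos",np.round(p,1),"ori",np.round(o["orientation"],3))
E
python3 go.py 614.5 -31 231 0.085
```

```text
shift cm [ 4.147e+01 -5.733e+01  3.000e-02] turn deg -0.99 clock 2.33 q [-1.24  0.26  1.6   0.    1.27  0.26] F [ 0.  -0.3  0.3] open 85.5 pos [ 239.5 -631.   231.3] ori [-3.142 -0.     0.068]
```

Call:
{"name": "arm_command", "arguments": {
  "rows": [
    [2.2,-3.05,0,0,1],
    [2.2,-3.05,0,0,1],
    [2.2,-3.05,0,0,1],
    [2.2,-3.05,0,0,1],
    [2.2,-3.05,0,0,1],
    [2.2,-3.05,0,0,1],
    [2.2,-3.05,0,0,1],
    [2.2,-3.05,0,0,1],
    [2.2,-3.05,0,0,1],
    [2.2,-3.05,0,0,1],
    [2.2,-3.05,0,0,1],
    [0,0,0,0,1]
  ]
}}

```text
clock: 3.33
ee_pos: [460.9, -265.6, 230.7]
orientation: [3.137, -0.004, 0.094]
wrist_force: [-0.8, -0.8, -0.2]
opening: 85.2
```

```bash
python3 go.py 614.5 -31 231 0.085
```

```text
shift cm [ 17.5  -21.92  -0.03] turn deg 0.51 clock 3.33 q [-0.57 -0.01  1.91 -0.    1.23  0.91] F [-0.8 -0.8 -0.2] open 85.2 pos [ 460.9 -265.6  230.7] ori [ 3.137 -0.004  0.094]
```

Call:
{"name": "arm_command", "arguments": {
  "rows": [
    [2.5,-3.13,0,0,1],
    [2.5,-3.13,0,0,1],
    [2.5,-3.13,0,0,1],
    [2.5,-3.13,0,0,1],
    [2.5,-3.13,0,0,1],
    [2.5,-3.13,0,0,1],
    [2.5,-3.13,0,0,1],
    [0,0,0,0,1]
  ]
}}

```text
clock: 4.0
ee_pos: [616.9, -24.4, 232.0]
orientation: [3.133, -0.009, 0.115]
wrist_force: [0.5, -0.2, 0.2]
opening: 85.3
```

```bash
python3 go.py 614.5 -31 66 0.085
```

```text
shift cm [-0.32  0.62 16.6 ] turn deg 1.7 clock 4.0 q [-0.08  0.15  1.74 -0.01  1.24  1.38] F [ 0.5 -0.2  0.2] open 85.3 pos [616.9 -24.4 232. ] ori [ 3.133 -0.009  0.115]
```

Call:
{"name": "arm_command", "arguments": {
  "rows": [
    [-0.2,0.3,2.0,1.7,1],
    [-0.1,0.3,2.0,0,1],
    [0,0,2.0,0,1],
    [0,0,2.0,0,1],
    [0,0,0,0,1]
  ]
}}

```text
clock: 4.42
ee_pos: [619.2, -30.0, 152.3]
orientation: [3.131, -0.016, 0.104]
wrist_force: [-0.3, 0.2, -1.2]
opening: 85.6
```

```bash
python3 go.py 614.5 -31 66 0.085
python3 - <<'E'
from h import *
for n in C:
    im=snapshot(n); cv2.imwrite(f"pics/{n}1.png",im[:,:,::-1])
    x0,y0,x1,y1={"scene":(240,135,370,270),"top":(275,125,405,220)}[n]
    cv2.imwrite(f"pics/c1_{n}.png",cv2.resize(im[y0:y1,x0:x1,::-1],None,fx=4,fy=4,interpolation=cv2.INTER_CUBIC))
E
```

```text
shift cm [-0.48  0.05  8.63] turn deg 1.1 clock 4.42 q [-0.08  0.21  1.82 -0.01  1.09  1.39] F [-0.3  0.2 -1.2] open 85.6 pos [619.2 -30.  152.3] ori [ 3.131 -0.016  0.104]
```

View pics/c1_scene.png

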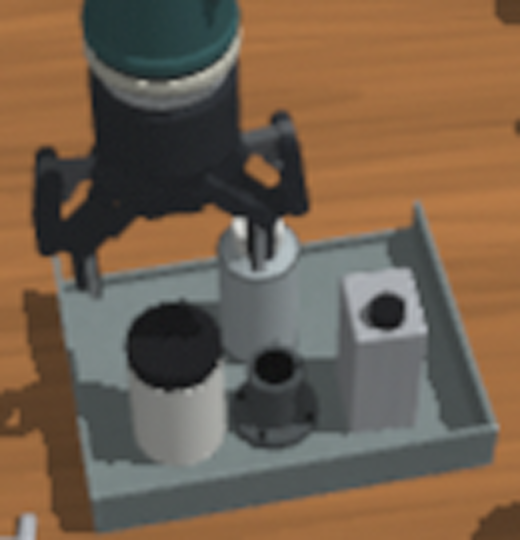

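The gripper straddles the tub (scene crop: lid at (173,345), fingers at (90,290) and (258,245)). I'll descend while correcting x.

Call:
{"name": "arm_command", "arguments": {
  "rows": [
    [-0.4,0,1.4,1.1,1],
    [-0.1,0,1.4,0,1],
    [-0.1,0,1.4,0,1],
    [0,0,1.4,0,1],
    [0,0,1.4,0,1],
    [0,0,0.9,0,1],
    [0,0,0,0,1]
  ]
}}

```text
clock: 5.1
ee_pos: [627.0, -35.3, 87.6]
orientation: [3.126, -0.043, 0.086]
wrist_force: [0.1, 0.7, 0.1]
opening: 85.3
```

```bash
python3 go.py 614.5 -31 66 0.085
```

```text
shift cm [-1.2  -0.53  2.16] turn deg 0.07 clock 5.1 q [-0.09  0.27  1.87 -0.01  0.95  1.4 ] F [0.1 0.7 0.1] open 85.3 pos [627.  -35.3  87.6] ori [ 3.126 -0.043  0.086]
```

The tool tilts slightly as it descends (pitch -0.043). I'll hold still to see whether that drift continues at rest.

Call:
{"name": "arm_command", "arguments": {
  "rows": [
    [0,0,0,0,1],
    [0,0,0,0,1],
    [0,0,0,0,1],
    [0,0,0,0,1]
  ]
}}

```text
clock: 5.43
ee_pos: [629.1, -35.8, 90.8]
orientation: [3.125, -0.047, 0.087]
wrist_force: [0.8, 0.4, -0.4]
opening: 85.2
```

Call:
{"name": "arm_command", "arguments": {
  "rows": [
    [0,0,-1.4,0,1],
    [0,0,-1.4,0,1],
    [0,0,0,0,1],
    [0,0,0,0,1]
  ]
}}

```text
clock: 5.77
ee_pos: [628.9, -35.5, 123.9]
orientation: [3.124, -0.05, 0.087]
wrist_force: [-0.7, 0.3, -0.3]
opening: 85.5
```

```bash
cat > pic.py <<'E'
import sys
from h import *
tag=sys.argv[1]
B={"scene":(240,135,370,270),"top":(275,125,405,220)}
if len(sys.argv)>2:
    v=list(map(int,sys.argv[2:])); B={"scene":v[:4],"top":v[4:]}
L=[]
for n in C:
    im=snapshot(n); x0,y0,x1,y1=B[n]
    c=cv2.resize(im[y0:y1,x0:x1,::-1],None,fx=390/(x1-x0),fy=390/(x1-x0),interpolation=cv2.INTER_CUBIC); L.append(c)
h=max(c.shape[0] for c in L)
cv2.imwrite(f"pics/{tag}.png",np.hstack([cv2.copyMakeBorder(c,0,h-c.shape[0],0,10,cv2.BORDER_CONSTANT) for c in L]))
E
python3 pic.py p2; python3 go.py 614.5 -31 66 .085
```

```text
shift cm [-1.41 -0.57  5.75] turn deg 0.12 clock 5.87 q [-0.09  0.23  1.85 -0.01  1.01  1.4 ] F [ 0.7 -0.3  0.1] open 85.3 pos [629.  -35.4 123.5] ori [ 3.124 -0.05   0.087]
```

View pics/p2.png

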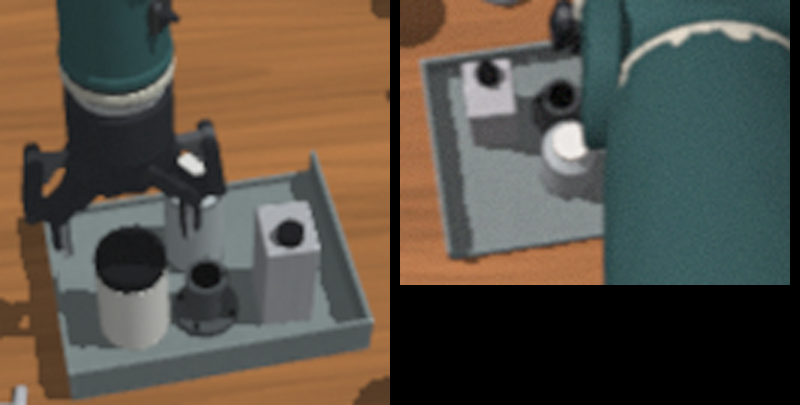

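Call:
{"name": "arm_command", "arguments": {
  "rows": [
    [0,0,0,0,1]
  ]
}}

```text
clock: 5.95
ee_pos: [628.7, -35.4, 123.3]
orientation: [3.124, -0.05, 0.087]
wrist_force: [0.3, -0.3, -0.4]
opening: 85.2
```

Call:
{"name": "arm_command", "arguments": {
  "rows": [
    [0,0,0,0,1]
  ]
}}

```text
clock: 6.03
ee_pos: [628.6, -35.4, 123.0]
orientation: [3.125, -0.049, 0.087]
wrist_force: [0.1, -0.5, 0.0]
opening: 85.3
```

Call:
{"name": "arm_command", "arguments": {
  "rows": [
    [0,0,-2,0,1]
  ]
}}

```text
clock: 6.12
ee_pos: [623.9, -34.8, 137.9]
orientation: [3.126, -0.04, 0.087]
wrist_force: [-0.7, -0.4, -0.6]
opening: 85.4
```

Call:
{"name": "arm_command", "arguments": {
  "rows": [
    [0,0,0,0,1]
  ]
}}

```text
clock: 6.2
ee_pos: [626.2, -35.0, 141.2]
orientation: [3.125, -0.045, 0.087]
wrist_force: [1.1, -0.2, 0.9]
opening: 85.5
```

Call:
{"name": "arm_command", "arguments": {
  "rows": [
    [0,0,0,0,1]
  ]
}}

```text
clock: 6.28
ee_pos: [625.4, -34.9, 140.2]
orientation: [3.126, -0.044, 0.087]
wrist_force: [0.4, 0.2, -1.0]
opening: 85.3
```

Call:
{"name": "arm_command", "arguments": {
  "rows": [
    [-1,0,0,0,1]
  ]
}}

```text
clock: 6.37
ee_pos: [616.9, -35.8, 140.0]
orientation: [3.125, -0.046, 0.087]
wrist_force: [0.5, -0.5, 0.4]
opening: 85.3
```

Call:
{"name": "arm_command", "arguments": {
  "rows": [
    [0,0,0,0,1]
  ]
}}

```text
clock: 6.45
ee_pos: [614.4, -35.8, 138.5]
orientation: [3.126, -0.042, 0.087]
wrist_force: [0.1, -0.2, -0.4]
opening: 85.5
```

Call:
{"name": "arm_command", "arguments": {
  "rows": [
    [0,0,2,0,1]
  ]
}}

```text
clock: 6.53
ee_pos: [617.9, -36.4, 122.1]
orientation: [3.124, -0.05, 0.087]
wrist_force: [1.1, -0.4, 1.0]
opening: 85.3
```

Call:
{"name": "arm_command", "arguments": {
  "rows": [
    [0,0,0,0,1]
  ]
}}

```text
clock: 6.62
ee_pos: [614.0, -36.1, 117.4]
orientation: [3.126, -0.041, 0.087]
wrist_force: [-1.8, 0.3, -1.3]
opening: 85.4
```

A move row followed by a zero row doesn't accumulate drift, while continuous moves bake in tilt. I'll use a continuous rise to undo the pitch, then descend in move/zero pairs.

Call:
{"name": "arm_command", "arguments": {
  "rows": [
    [0,0,-2.5,0,1],
    [0,0,-2.5,0,1],
    [0,0,-2.5,0,1],
    [0,0,-2.5,0,1]
  ]
}}

```text
clock: 6.95
ee_pos: [600.9, -34.3, 208.7]
orientation: [3.13, -0.017, 0.086]
wrist_force: [0.0, -0.1, 0.2]
opening: 85.3
```

Call:
{"name": "arm_command", "arguments": {
  "rows": [
    [0,0,0,0,1],
    [0,0,0,0,1]
  ]
}}

```text
clock: 7.12
ee_pos: [603.9, -34.6, 215.7]
orientation: [3.129, -0.027, 0.086]
wrist_force: [-0.2, -1.3, -0.7]
opening: 85.3
```

Call:
{"name": "arm_command", "arguments": {
  "rows": [
    [0,0,-2.5,0,1],
    [0,0,-2.5,0,1],
    [0,0,-2.5,0,1],
    [0,0,-2.5,0,1],
    [0,0,0,0,1]
  ]
}}

```text
clock: 7.53
ee_pos: [597.1, -33.3, 312.3]
orientation: [3.131, -0.015, 0.086]
wrist_force: [1.7, 0.4, 1.1]
opening: 85.3
```

```bash
python3 go.py 614.5 -31 66 0.085
```

```text
shift cm [ 1.75 -0.08 24.63] turn deg 0.07 clock 7.53 q [-0.09  0.07  1.68 -0.01  1.37  1.39] F [1.7 0.4 1.1] open 85.3 pos [597.1 -33.3 312.3] ori [ 3.131 -0.015  0.086]
```

Now I'll descend in pairs.

Call:
{"name": "arm_command", "arguments": {
  "rows": [
    [1.5,0,3.0,0,1],
    [0,0,0,0,1],
    [0,0,3.0,0,1],
    [0,0,0,0,1],
    [0,0,3.0,0,1],
    [0,0,0,0,1],
    [0,0,3.0,0,1],
    [0,0,0,0,1],
    [0,0,3.0,0,1],
    [0,0,0,0,1]
  ]
}}

```text
clock: 8.37
ee_pos: [612.4, -33.6, 164.5]
orientation: [3.131, -0.012, 0.086]
wrist_force: [-2.5, 0.6, -2.8]
opening: 85.4
```

```bash
python3 go.py 614.5 -31 66 0.085
```

```text
shift cm [ 0.23 -0.24  9.85] turn deg 0.08 clock 8.37 q [-0.09  0.19  1.82 -0.01  1.12  1.4 ] F [-2.5  0.6 -2.8] open 85.4 pos [612.4 -33.6 164.5] ori [ 3.131 -0.012  0.086]
```

Call:
{"name": "arm_command", "arguments": {
  "rows": [
    [0.2,-0.2,2.5,0,1],
    [0,0,0,0,1],
    [0,0,2.5,0,1],
    [0,0,0,0,1],
    [0,0,2.5,0,1],
    [0,0,0,0,1],
    [0,0,2.2,0,1],
    [0,0,0,0,1],
    [0,0,0,0,1]
  ]
}}

```text
clock: 9.12
ee_pos: [637.4, -34.5, 104.7]
orientation: [3.124, -0.051, 0.087]
wrist_force: [0.1, -0.1, 0.4]
opening: 85.4
```

```bash
python3 go.py 614.5 -31 66 0.085; python3 pic.py p3
```

```text
shift cm [-2.25 -0.55  3.87] turn deg 0.1 clock 9.12 q [-0.09  0.27  1.85 -0.01  0.97  1.4 ] F [ 0.1 -0.1  0.4] open 85.4 pos [637.4 -34.5 104.7] ori [ 3.124 -0.051  0.087]
```

View pics/p3.png

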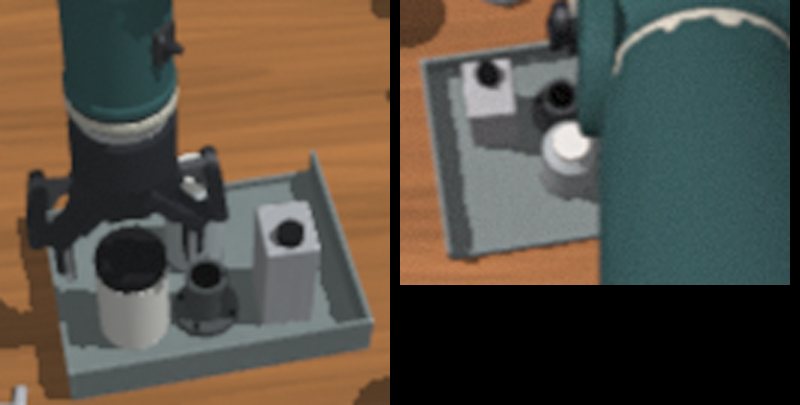

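Run:
```python
from h import *
o=readout.get_obs(); print(o["joint_efforts"].round(2),o["joint_pos"].round(3),o["dq"].round(3),o["wrist_force"],o["moment"])
print(proj("scene",[[637,-34.5,105],[637,-34.5,118],[612,-34,105],[614.5,-31,101]]))
print(([(68,275),(192,255)]/np.array(3.))+[240,135])
y=.087
for s in (1,-1): print(proj("scene",[637+s*45*np.sin(y),-34.5-s*45*np.cos(y),118]),proj("scene",[612+s*45*np.sin(y),-34.5-s*45*np.cos(y),118]))
```

```text
[-1.000e-02 -4.774e+01 -3.301e+01 -4.000e-02 -2.400e-01 -0.000e+00] [-0.088  0.267  1.848 -0.011  0.974  1.402] [ 0.001  0.006  0.016 -0.002 -0.011 -0.   ] [-0.14838881 -0.52401251  1.0449165 ] [0.04064556 0.01114942 0.06130017]
[[282.77440618 226.08806587]
 [282.51869415 222.75502964]
 [282.16157359 217.53905056]
 [283.58804504 219.28326551]]
[[262.66666667 226.66666667]
 [304.         220.        ]]
[[263.08499692 225.95687544]] [[262.55715771 217.29514073]]
[[301.71900854 219.59163539]] [[300.59737431 211.13116578]]
```

Call:
{"name": "arm_command", "arguments": {
  "rows": [
    [0,0,0,0,1]
  ]
}}

```text
clock: 9.3
ee_pos: [637.2, -34.5, 105.8]
orientation: [3.123, -0.052, 0.087]
wrist_force: [1.3, 0.7, -1.4]
opening: 85.5
```

Call:
{"name": "arm_command", "arguments": {
  "rows": [
    [-1,0,0,0,1]
  ]
}}

```text
clock: 9.38
ee_pos: [629.7, -35.4, 107.7]
orientation: [3.123, -0.056, 0.087]
wrist_force: [0.6, 0.1, 0.0]
opening: 85.5
```

Call:
{"name": "arm_command", "arguments": {
  "rows": [
    [0,0,0,0,1]
  ]
}}

```text
clock: 9.47
ee_pos: [628.1, -35.5, 108.2]
orientation: [3.123, -0.055, 0.087]
wrist_force: [-0.3, -0.7, -0.7]
opening: 85.4
```

Run:
```python
from h import *
o=readout.get_obs(); print(o["joint_efforts"].round(2),o["joint_pos"].round(3),o["dq"].round(3),o["wrist_force"],o["moment"])
```

```text
[-5.000e-02 -4.792e+01 -3.504e+01 -5.000e-02 -5.700e-01 -2.000e-02] [-0.091  0.245  1.867 -0.011  0.972  1.399] [ 0.004  0.002 -0.049  0.005 -0.019  0.005] [-0.34588055 -0.72618454 -0.6654365 ] [ 0.03825677  0.04326525 -0.01392664]
```

Call:
{"name": "arm_command", "arguments": {
  "rows": [
    [-0.5,0,-3.5,0,1],
    [0,0,-3.5,0,1],
    [0,0,-3.5,0,1],
    [0,0,-3.5,0,1],
    [0,0,-1,0,1],
    [0,0,0,0,1]
  ]
}}

```text
clock: 9.97
ee_pos: [609.1, -33.7, 262.1]
orientation: [3.124, -0.047, 0.087]
wrist_force: [-0.0, 1.1, -0.6]
opening: 85.8
```

Call:
{"name": "arm_command", "arguments": {
  "rows": [
    [0.5,0,3,0,1],
    [0,0,0,0,1]
  ]
}}

```text
clock: 10.13
ee_pos: [616.7, -33.9, 234.6]
orientation: [3.123, -0.054, 0.087]
wrist_force: [-2.3, 0.9, -1.4]
opening: 85.5
```

Call:
{"name": "arm_command", "arguments": {
  "rows": [
    [0,0,3,0,1],
    [0,0,0,0,1]
  ]
}}

```text
clock: 10.3
ee_pos: [617.0, -34.2, 202.9]
orientation: [3.124, -0.051, 0.087]
wrist_force: [-1.4, -0.8, -2.4]
opening: 85.5
```

Call:
{"name": "arm_command", "arguments": {
  "rows": [
    [0,0,3,0,1],
    [0,0,0,0,1]
  ]
}}

```text
clock: 10.47
ee_pos: [617.1, -34.6, 171.8]
orientation: [3.124, -0.047, 0.086]
wrist_force: [-1.9, 0.0, -3.1]
opening: 85.2
```

```bash
python3 go.py 614.5 -31 66 0.085
```

```text
shift cm [-0.22 -0.38 10.58] turn deg 0.09 clock 10.47 q [-0.09  0.17  1.83 -0.01  1.09  1.4 ] F [-1.9  0.  -3.1] open 85.2 pos [617.1 -34.6 171.8] ori [ 3.124 -0.047  0.086]
```

Call:
{"name": "arm_command", "arguments": {
  "rows": [
    [-0.3,0,2,0,1],
    [0,0,0,0,1]
  ]
}}

```text
clock: 10.63
ee_pos: [614.6, -35.0, 152.8]
orientation: [3.125, -0.045, 0.087]
wrist_force: [-1.1, -0.5, -1.5]
opening: 85.4
```

Call:
{"name": "arm_command", "arguments": {
  "rows": [
    [0,0,2,0,1]
  ]
}}

```text
clock: 10.72
ee_pos: [619.7, -35.7, 139.2]
orientation: [3.123, -0.055, 0.087]
wrist_force: [0.7, -0.5, 0.9]
opening: 85.6
```

Call:
{"name": "arm_command", "arguments": {
  "rows": [
    [0,0,0,0,1]
  ]
}}

```text
clock: 10.8
ee_pos: [616.8, -35.4, 136.6]
orientation: [3.124, -0.048, 0.087]
wrist_force: [-1.7, -0.5, -0.5]
opening: 85.8
```

Call:
{"name": "arm_command", "arguments": {
  "rows": [
    [0,0,2,0,1]
  ]
}}

```text
clock: 10.88
ee_pos: [622.7, -36.1, 123.6]
orientation: [3.122, -0.058, 0.087]
wrist_force: [2.3, 0.2, 2.2]
opening: 85.4
```

Run:
```python
from h import *
o=readout.get_obs(); print(o["joint_efforts"].round(2),o["joint_pos"].round(3),o["dq"].round(3),o["wrist_force"],o["moment"])
```

```text
[ 1.300e-01 -4.245e+01 -2.793e+01 -3.000e-02  1.180e+00 -0.000e+00] [-0.093  0.218  1.87  -0.01   0.993  1.397] [-0.006  0.299  0.206 -0.001 -0.444  0.004] [2.3115951  0.23762484 2.21551725] [-0.00179736 -0.00011333 -0.01453142]
```

Call:
{"name": "arm_command", "arguments": {
  "rows": [
    [0,0,0,0,1]
  ]
}}

```text
clock: 10.97
ee_pos: [620.3, -35.9, 121.7]
orientation: [3.123, -0.052, 0.087]
wrist_force: [-1.3, 0.2, -0.9]
opening: 85.6
```

Call:
{"name": "arm_command", "arguments": {
  "rows": [
    [-0.6,-0.4,0,0,1],
    [0,0,0,0,1]
  ]
}}

```text
clock: 11.13
ee_pos: [615.9, -32.4, 126.2]
orientation: [3.123, -0.056, 0.086]
wrist_force: [-1.1, -0.9, -0.8]
opening: 85.4
```

Call:
{"name": "arm_command", "arguments": {
  "rows": [
    [0,0,1.5,0,1]
  ]
}}

```text
clock: 11.22
ee_pos: [620.7, -32.8, 116.7]
orientation: [3.121, -0.066, 0.087]
wrist_force: [0.6, -0.6, 1.6]
opening: 85.5
```

Call:
{"name": "arm_command", "arguments": {
  "rows": [
    [0,0,0,0,1]
  ]
}}

```text
clock: 11.3
ee_pos: [619.1, -32.5, 115.0]
orientation: [3.121, -0.063, 0.087]
wrist_force: [-2.1, -0.4, -1.2]
opening: 85.4
```

Call:
{"name": "arm_command", "arguments": {
  "rows": [
    [0,0,1.5,0,1]
  ]
}}

```text
clock: 11.38
ee_pos: [623.5, -32.9, 104.3]
orientation: [3.12, -0.071, 0.087]
wrist_force: [1.0, -1.1, 1.1]
opening: 85.6
```

Run:
```python
from h import *
o=readout.get_obs(); print(o["joint_efforts"].round(2),o["joint_pos"].round(3),o["dq"].round(3),o["wrist_force"],o["moment"])
```

```text
[ 1.400e-01 -4.421e+01 -2.921e+01 -2.000e-02  7.500e-01 -0.000e+00] [-0.088  0.232  1.893 -0.011  0.943  1.403] [-0.002  0.247  0.15  -0.001 -0.36   0.004] [ 1.01756069 -1.08510343  1.07189001] [0.05632532 0.00383961 0.02162315]
```

Call:
{"name": "arm_command", "arguments": {
  "rows": [
    [0,0,0,0,1]
  ]
}}

```text
clock: 11.47
ee_pos: [621.2, -32.7, 101.5]
orientation: [3.121, -0.066, 0.087]
wrist_force: [-1.2, 0.3, -1.2]
opening: 85.1
```

Call:
{"name": "arm_command", "arguments": {
  "rows": [
    [-0.4,0,-4,0,1],
    [0,0,0,0,1]
  ]
}}

```text
clock: 11.63
ee_pos: [613.5, -32.3, 140.7]
orientation: [3.122, -0.062, 0.087]
wrist_force: [2.3, 0.8, 1.7]
opening: 85.4
```

Call:
{"name": "arm_command", "arguments": {
  "rows": [
    [0,0,-4,0,1],
    [0,0,0,0,1]
  ]
}}

```text
clock: 11.8
ee_pos: [610.5, -31.8, 177.0]
orientation: [3.122, -0.061, 0.087]
wrist_force: [2.1, -0.6, 2.1]
opening: 85.3
```

Call:
{"name": "arm_command", "arguments": {
  "rows": [
    [0,0,4,0,1],
    [0,0,0,0,1]
  ]
}}

```text
clock: 11.97
ee_pos: [616.5, -32.6, 142.9]
orientation: [3.12, -0.071, 0.087]
wrist_force: [-2.7, 1.9, -2.2]
opening: 85.4
```

Call:
{"name": "arm_command", "arguments": {
  "rows": [
    [0,0,4,0,1],
    [0,0,0,0,1]
  ]
}}

```text
clock: 12.13
ee_pos: [621.9, -33.4, 109.5]
orientation: [3.119, -0.076, 0.087]
wrist_force: [-3.4, 0.2, -3.5]
opening: 85.4
```

Call:
{"name": "arm_command", "arguments": {
  "rows": [
    [-1.0,-0.2,3,0,1],
    [0,0,0,0,1]
  ]
}}

```text
clock: 12.3
ee_pos: [615.7, -32.9, 82.0]
orientation: [3.119, -0.079, 0.087]
wrist_force: [-3.7, 0.4, -3.6]
opening: 85.5
```

Call:
{"name": "arm_command", "arguments": {
  "rows": [
    [-0.8,0,2,0,1],
    [0,0,0,0,1]
  ]
}}

```text
clock: 12.47
ee_pos: [612.9, -34.2, 67.1]
orientation: [3.117, -0.085, 0.088]
wrist_force: [-2.0, 0.2, -1.5]
opening: 85.3
```

```bash
python3 go.py 614.5 -31 66 0.085
```

```text
shift cm [ 0.19 -0.3   0.11] turn deg 0.15 clock 12.47 q [-0.09  0.25  1.95 -0.01  0.85  1.4 ] F [-2.   0.2 -1.5] open 85.3 pos [612.9 -34.2  67.1] ori [ 3.117 -0.085  0.088]
```

Call:
{"name": "arm_command", "arguments": {
  "rows": [
    [0.2,-0.3,0,0,1],
    [0,0,0,0,1]
  ]
}}

```text
clock: 12.63
ee_pos: [619.4, -31.2, 74.0]
orientation: [3.116, -0.093, 0.087]
wrist_force: [-0.7, -0.7, 0.1]
opening: 85.5
```

```bash
python3 go.py 614.5 -31 66 0.085;python3 pic.py p4
```

```text
shift cm [-0.49 -0.07  0.8 ] turn deg 0.13 clock 12.63 q [-0.09  0.25  1.94 -0.01  0.86  1.41] F [-0.7 -0.7  0.1] open 85.5 pos [619.4 -31.2  74. ] ori [ 3.116 -0.093  0.087]
```

View pics/p4.png

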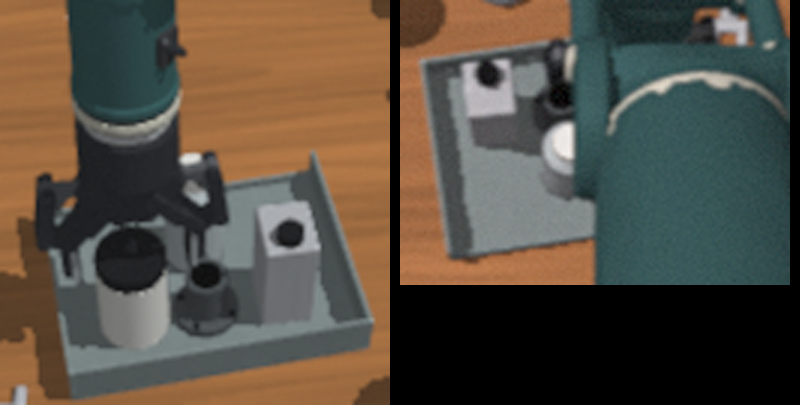

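The arm rebounds after each row because rows re-target from a pose that is still moving. Camera calls hold the last target, so I'll use them as settling time.

```bash
cat > st.py <<'E'
# settle: hold last target by camera calls, print
import sys
from h import *
N=int(sys.argv[1]) if len(sys.argv)>1 else 3
for i in range(N):
    snapshot("scene"); o=readout.get_obs(); print(round(o["clock"],2),np.round(o["ee_pos"],1),np.round(o["orientation"],3),round(float(o["opening"]),1),np.round(o["wrist_force"],1))
E
python3 st.py 2
```

```text
12.78 [620.  -31.6  74.2] [ 3.115 -0.095  0.088] 85.4 [ 1.  -0.8 -0.1]
12.83 [619.3 -31.6  73.4] [ 3.116 -0.094  0.087] 85.6 [ 0.1 -0.8  0.5]
```

Call:
{"name": "arm_command", "arguments": {
  "rows": [
    [-0.5,0,0.8,0,1]
  ]
}}

```text
clock: 12.92
ee_pos: [617.7, -32.3, 67.6]
orientation: [3.115, -0.099, 0.088]
wrist_force: [0.3, -0.6, -0.7]
opening: 85.5
```

```bash
python3 st.py 5
```

```text
12.97 [614.8 -32.3  64.6] [ 3.116 -0.094  0.088] 85.0 [-0.6  0.3 -0.9]
13.02 [613.8 -32.1  64. ] [ 3.116 -0.092  0.087] 85.4 [-1.   0.1 -0.3]
13.07 [613.9 -32.1  64. ] [ 3.116 -0.091  0.087] 85.2 [0.6 0.2 0.8]
13.12 [614.2 -32.1  64.2] [ 3.116 -0.092  0.087] 85.2 [-0.6  0.3 -0.6]
13.17 [614.5 -32.2  64.5] [ 3.116 -0.092  0.087] 85.3 [0.3 0.9 1.1]
```

Call:
{"name": "arm_command", "arguments": {
  "rows": [
    [0,-0.1,0,0,0]
  ],
  "grip_force": 40
}}

```text
clock: 13.25
ee_pos: [614.4, -31.3, 64.3]
orientation: [3.116, -0.092, 0.087]
wrist_force: [-0.3, 0.8, 0.2]
opening: 75.6
```

```bash
python3 st.py 12
```

```text
13.3 [614.2 -31.   64.2] [ 3.116 -0.092  0.087] 68.6 [-0.1 -0.1  0.1]
13.35 [614.3 -31.2  64.3] [ 3.116 -0.092  0.087] 61.1 [-1.6 -1.4  0.1]
13.4 [614.7 -31.3  64.7] [ 3.116 -0.093  0.088] 56.8 [-0.1 -0.6  0.1]
13.45 [614.6 -31.3  64.7] [ 3.116 -0.093  0.088] 57.3 [-0.8 -1.4  2.1]
13.5 [614.6 -31.3  64.7] [ 3.116 -0.093  0.087] 57.5 [-1.  -1.2  1. ]
13.55 [614.6 -31.3  64.6] [ 3.116 -0.093  0.087] 57.2 [-1.  -1.2  1.7]
13.6 [614.6 -31.3  64.6] [ 3.116 -0.093  0.087] 57.2 [-0.3 -1.   0.7]
13.65 [614.6 -31.3  64.6] [ 3.116 -0.093  0.087] 57.1 [-1.1 -1.   2. ]
13.7 [614.6 -31.3  64.6] [ 3.116 -0.093  0.087] 57.1 [-1.1 -1.7  0.8]
13.75 [614.6 -31.3  64.6] [ 3.116 -0.093  0.087] 57.0 [-0.3 -1.8  2.1]
13.8 [614.6 -31.3  64.6] [ 3.116 -0.093  0.087] 57.3 [-0.7 -1.3  2.2]
13.85 [614.6 -31.3  64.6] [ 3.116 -0.093  0.087] 56.9 [-0.8 -1.2  2.3]
```

Gripped the tub at 57 mm, grasp TCP (614.6, -31.3, 64.6). Lifting.

Call:
{"name": "arm_command", "arguments": {
  "rows": [
    [0,0,-2.5,0,0],
    [0,0,-2.5,0,0],
    [0,0,-2.5,0,0],
    [0,0,-2.5,0,0]
  ]
}}

```text
clock: 14.18
ee_pos: [595.2, -28.0, 153.4]
orientation: [3.122, -0.067, 0.086]
wrist_force: [0.5, 0.7, -2.5]
opening: 57.1
```

```bash
python3 st.py 3; python3 go.py 581 -306 72 0.085
```

```text
14.23 [598.2 -28.2 159.4] [ 3.12  -0.075  0.087] 56.7 [1.7 0.5 0.7]
14.28 [599.4 -28.3 158.1] [ 3.12  -0.078  0.087] 56.8 [ 1.2 -0.7 -2.6]
14.33 [598.3 -28.3 155.8] [ 3.12  -0.075  0.087] 56.9 [-0.5 -0.9 -4.5]
shift cm [-4.12 27.52  8.38] turn deg 0.09 clock 14.33 q [-0.08  0.13  1.91 -0.01  1.02  1.41] F [-0.5 -0.9 -4.5] open 56.9 pos [598.3 -28.3 155.8] ori [ 3.12  -0.075  0.087]
```

Call:
{"name": "arm_command", "arguments": {
  "rows": [
    [-0.2,1.5,-0.3,0,0],
    [-0.4,3,-0.3,0,0],
    [-0.45,3,0,0,0],
    [-0.45,3,0,0,0],
    [-0.45,3,0,0,0],
    [-0.45,3,0,0,0],
    [-0.45,3,0,0,0],
    [-0.45,3,0,0,0],
    [-0.2,1.5,0,0,0]
  ]
}}

```text
clock: 15.08
ee_pos: [571.0, -270.2, 134.6]
orientation: [3.137, -0.044, 0.095]
wrist_force: [0.8, 0.3, -3.8]
opening: 56.8
```

```bash
python3 st.py 3; python3 go.py 581 -306 72 0.085
```

```text
15.13 [ 570.3 -271.9  133.7] [ 3.136 -0.043  0.094] 56.9 [ 0.2 -2.3 -3.3]
15.18 [ 570.5 -269.6  133.9] [ 3.139 -0.043  0.093] 56.9 [ 1.3  1.2 -4. ]
15.23 [ 570.9 -267.9  134.4] [ 3.14  -0.043  0.094] 57.3 [-0.3  1.1 -3.3]
shift cm [0.65 3.89 6.24] turn deg 0.49 clock 15.23 q [-0.49  0.23  1.83  0.03  1.04  0.97] F [-0.3  1.1 -3.3] open 57.3 pos [ 570.9 -267.9  134.4] ori [ 3.14  -0.043  0.094]
```

Call:
{"name": "arm_command", "arguments": {
  "rows": [
    [0.4,2,0,0.4,0],
    [0.3,1.9,0,0,0]
  ]
}}

```text
clock: 15.4
ee_pos: [579.1, -301.1, 130.1]
orientation: [-3.136, -0.038, 0.089]
wrist_force: [0.2, -0.2, -3.8]
opening: 57.3
```

```bash
python3 st.py 3|tail -1; python3 go.py 581 -306 72 0.085
```

```text
15.55 [ 579.6 -302.3  130.8] [-3.137 -0.039  0.087] 56.9 [-0.1  0.2 -4.5]
shift cm [0.1  0.38 5.88] turn deg 0.11 clock 15.55 q [-0.53  0.28  1.77  0.03  1.06  0.94] F [-0.1  0.2 -4.5] open 56.9 pos [ 579.6 -302.3  130.8] ori [-3.137 -0.039  0.087]
```

Call:
{"name": "arm_command", "arguments": {
  "rows": [
    [0,0,2.5,0,0]
  ]
}}

```text
clock: 15.63
ee_pos: [584.7, -303.8, 111.2]
orientation: [3.141, -0.047, 0.087]
wrist_force: [1.6, -0.3, -1.6]
opening: 56.8
```

```bash
python3 st.py 3|tail -1; python3 go.py 581 -306 72 0.085
```

```text
15.78 [ 578.4 -299.8  102.9] [-3.132 -0.033  0.088] 57.0 [ 0.5  0.7 -4.4]
shift cm [0.21 0.64 3.09] turn deg 0.15 clock 15.78 q [-0.53  0.31  1.79  0.03  1.02  0.94] F [ 0.5  0.7 -4.4] open 57.0 pos [ 578.4 -299.8  102.9] ori [-3.132 -0.033  0.088]
```

Call:
{"name": "arm_command", "arguments": {
  "rows": [
    [0.2,0.4,2.2,0,0]
  ]
}}

```text
clock: 15.87
ee_pos: [584.8, -304.2, 86.2]
orientation: [-3.137, -0.04, 0.089]
wrist_force: [1.6, -0.6, -1.5]
opening: 57.2
```

```bash
python3 st.py 3|tail -1; python3 go.py 581 -306 72 0.085
```

```text
16.02 [ 579.9 -301.8   79.6] [-3.13  -0.03   0.088] 57.2 [ 0.   0.1 -3.6]
shift cm [0.07 0.42 0.76] turn deg 0.18 clock 16.02 q [-0.53  0.34  1.8   0.03  0.98  0.93] F [ 0.   0.1 -3.6] open 57.2 pos [ 579.9 -301.8   79.6] ori [-3.13  -0.03   0.088]
```

Call:
{"name": "arm_command", "arguments": {
  "rows": [
    [0,0.3,0.5,0,0]
  ]
}}

```text
clock: 16.1
ee_pos: [581.5, -304.6, 76.5]
orientation: [-3.131, -0.032, 0.089]
wrist_force: [0.0, -0.7, -3.4]
opening: 57.2
```

```bash
python3 st.py 3|tail -1; python3 go.py 581 -306 72 0.085; python3 pic.py p5 130 100 260 270 340 120 500 250
```

```text
16.25 [ 580.5 -304.8   75.2] [-3.13  -0.03   0.088] 57.1 [ 0.3 -0.3 -3.8]
shift cm [0.04 0.12 0.32] turn deg 0.18 clock 16.25 q [-0.54  0.35  1.8   0.03  0.98  0.93] F [ 0.3 -0.3 -3.8] open 57.1 pos [ 580.5 -304.8   75.2] ori [-3.13  -0.03   0.088]
```

View pics/p5.png

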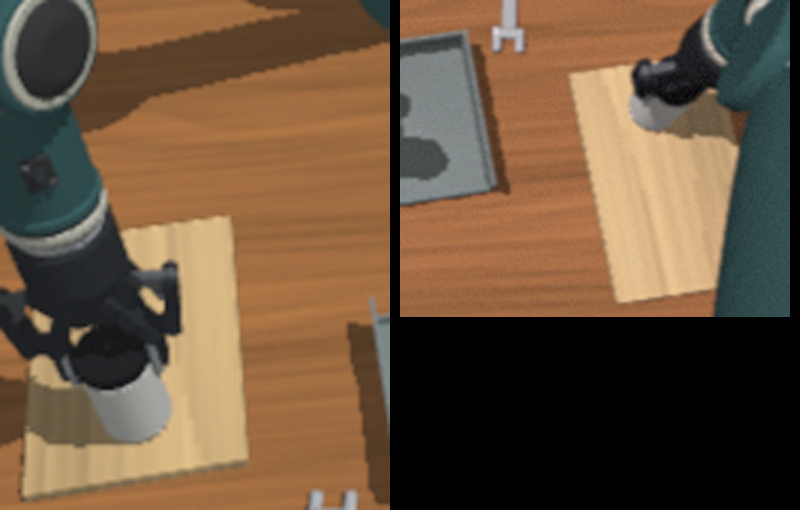

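The tub hangs just over the board, slightly tilted (scene crop (130,400)). I'll lower until the force shows contact.

Call:
{"name": "arm_command", "arguments": {
  "rows": [
    [0,0.1,0.4,0,0]
  ]
}}

```text
clock: 16.43
ee_pos: [581.9, -306.4, 73.0]
orientation: [-3.132, -0.033, 0.088]
wrist_force: [0.8, -0.0, -3.8]
opening: 57.0
```

```bash
python3 st.py 3|tail -1
```

```text
16.58 [ 581.1 -306.1   71.7] [-3.131 -0.031  0.088] 57.1 [ 0.6 -0.4 -2.8]
```

Call:
{"name": "arm_command", "arguments": {
  "rows": [
    [0,0,0.25,0,0]
  ]
}}

```text
clock: 16.67
ee_pos: [581.5, -306.2, 71.4]
orientation: [-3.131, -0.031, 0.088]
wrist_force: [-8.4, 3.9, 20.8]
opening: 57.2
```

```bash
python3 st.py 3|tail -1
```

```text
16.82 [ 581.4 -306.2   71.5] [-3.131 -0.031  0.088] 56.9 [-4.8  2.5  7.4]
```

Contact at TCP z 71.5, so I'll release.

Call:
{"name": "arm_command", "arguments": {
  "rows": [
    [0,0,0,0,1]
  ]
}}

```text
clock: 16.9
ee_pos: [581.9, -306.5, 72.6]
orientation: [-3.131, -0.032, 0.088]
wrist_force: [-0.1, 0.5, 0.5]
opening: 67.2
```

```bash
python3 st.py 6|tail -2; python3 pic.py p6 130 100 260 270 340 120 500 250
```

```text
17.15 [ 581.8 -306.4   71.8] [-3.131 -0.032  0.088] 85.5 [-0.1  0.2  0.2]
17.2 [ 581.6 -306.3   71.5] [-3.131 -0.032  0.088] 85.3 [0.5 0.  0.5]
```

View pics/p6.png

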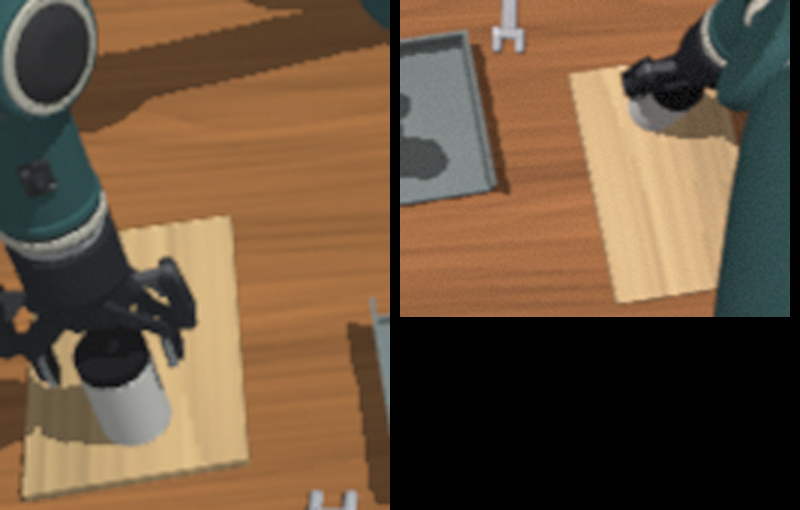

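Tub stands upright on the board, released (scene crop (130,400)). Next is the can.

Call:
{"name": "arm_command", "arguments": {
  "rows": [
    [0,0,-3,0,1],
    [0,0,-3,0,1],
    [0,0,-3,0,1],
    [0,0,-3,0,1],
    [0,0,-2,0,1]
  ]
}}

```text
clock: 17.72
ee_pos: [571.8, -304.9, 205.3]
orientation: [-3.119, -0.015, 0.088]
wrist_force: [0.5, -0.5, 0.2]
opening: 85.3
```

```bash
python3 st.py 3|tail -1; python3 go.py 546.5 25 58 0.088
```

```text
17.87 [ 572.6 -305.4  205.1] [-3.12  -0.017  0.088] 85.6 [ 0.   0.3 -0.6]
shift cm [  0.3  -33.14  14.71] turn deg -0.01 clock 17.87 q [-0.54  0.23  1.69  0.03  1.22  0.93] F [ 0.   0.3 -0.6] open 85.6 pos [ 572.6 -305.4  205.1] ori [-3.12  -0.017  0.088]
```

Call:
{"name": "arm_command", "arguments": {
  "rows": [
    [0,-1.5,0,0,1],
    [0,-3.1,0,0,1],
    [0,-3.1,0,0,1],
    [0,-3.1,0,0,1],
    [0,-3.1,0,0,1],
    [0,-3.1,0,0,1],
    [0,-3.1,0,0,1],
    [0,-3.1,0,0,1],
    [0,-3.1,0,0,1],
    [0,-3.1,0,0,1],
    [0,-1.5,0,0,1]
  ]
}}

```text
clock: 18.78
ee_pos: [528.9, 21.2, 188.8]
orientation: [-3.106, 0.018, 0.08]
wrist_force: [0.6, -0.8, -0.5]
opening: 85.3
```

```bash
python3 st.py 3|tail -1; python3 go.py 546.5 25 58 0.088
```

```text
18.93 [529.5  19.1 189. ] [-3.108  0.017  0.081] 85.4 [-0.4 -0.2  0.3]
shift cm [ 1.74 -0.46 13.1 ] turn deg -0.41 clock 18.93 q [-0.03  0.03  1.95  0.03  1.18  1.44] F [-0.4 -0.2  0.3] open 85.4 pos [529.5  19.1 189. ] ori [-3.108  0.017  0.081]
```

Call:
{"name": "arm_command", "arguments": {
  "rows": [
    [1.5,-0.4,3.5,0,1]
  ]
}}

```text
clock: 19.02
ee_pos: [547.2, 24.7, 159.8]
orientation: [-3.11, 0.006, 0.081]
wrist_force: [2.0, 0.0, 0.7]
opening: 85.8
```

```bash
python3 st.py 3|tail -1; python3 go.py 546.5 25 58 0.088
```

```text
19.17 [540.7  24.9 150.2] [-3.107  0.025  0.081] 85.3 [0.  0.4 0.5]
shift cm [0.58 0.04 9.22] turn deg -0.41 clock 19.17 q [-0.02  0.1   1.96  0.04  1.12  1.45] F [0.  0.4 0.5] open 85.3 pos [540.7  24.9 150.2] ori [-3.107  0.025  0.081]
```

Call:
{"name": "arm_command", "arguments": {
  "rows": [
    [0.1,0,3.5,0,1]
  ]
}}

```text
clock: 19.25
ee_pos: [546.9, 25.1, 121.9]
orientation: [-3.109, 0.012, 0.08]
wrist_force: [2.5, -0.1, 1.1]
opening: 85.1
```

```bash
python3 st.py 3|tail -1; python3 go.py 546.5 25 58 0.088
```

```text
19.4 [538.2  25.2 113.4] [-3.107  0.031  0.08 ] 85.4 [ 0.1  0.1 -0.5]
shift cm [0.82 0.08 5.54] turn deg -0.47 clock 19.4 q [-0.02  0.13  1.99  0.04  1.05  1.45] F [ 0.1  0.1 -0.5] open 85.4 pos [538.2  25.2 113.4] ori [-3.107  0.031  0.08 ]
```

Call:
{"name": "arm_command", "arguments": {
  "rows": [
    [0.9,0,3,0,1]
  ]
}}

```text
clock: 19.48
ee_pos: [551.2, 25.9, 90.1]
orientation: [-3.108, 0.02, 0.079]
wrist_force: [1.8, -0.2, 0.4]
opening: 85.2
```

```bash
python3 st.py 3|tail -1; python3 go.py 546.5 25 58 0.088
```

```text
19.63 [545.4  26.3  83.2] [-3.107  0.034  0.079] 85.4 [-0.5  0.7  0.3]
shift cm [0.1  0.14 2.52] turn deg -0.51 clock 19.63 q [-0.02  0.18  1.99  0.04  1.    1.45] F [-0.5  0.7  0.3] open 85.4 pos [545.4  26.3  83.2] ori [-3.107  0.034  0.079]
```

Call:
{"name": "arm_command", "arguments": {
  "rows": [
    [0.4,0,2.4,0,1]
  ]
}}

```text
clock: 19.72
ee_pos: [553.4, 26.8, 65.3]
orientation: [-3.108, 0.023, 0.078]
wrist_force: [1.4, 0.5, 0.9]
opening: 85.6
```

```bash
python3 st.py 3|tail -1; python3 go.py 546.5 25 58 0.088; python3 pic.py p7
```

```text
19.87 [548.1  27.1  60. ] [-3.107  0.035  0.079] 85.5 [ 0.  -0.2 -1.2]
shift cm [-0.17  0.19  0.2 ] turn deg -0.53 clock 19.87 q [-0.02  0.22  2.    0.04  0.96  1.45] F [ 0.  -0.2 -1.2] open 85.5 pos [548.1  27.1  60. ] ori [-3.107  0.035  0.079]
```

View pics/p7.png

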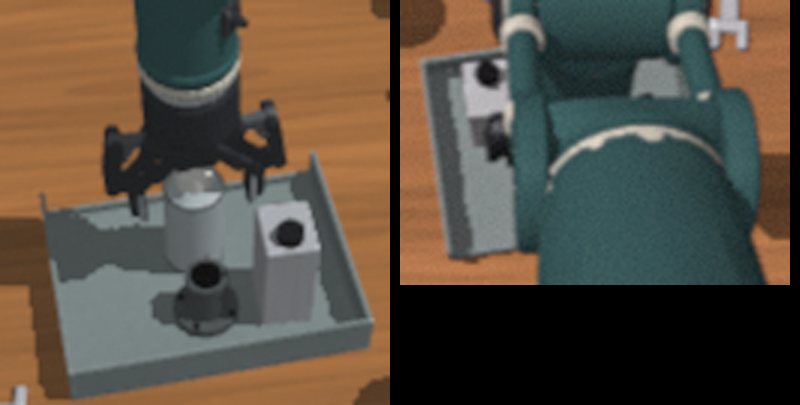

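The can sits between the open fingers (scene crop: body (195,225), fingers (140,205) and (255,185)), and nothing else has moved. I'll close.

Call:
{"name": "arm_command", "arguments": {
  "rows": [
    [-0.1,0.15,0.1,0,0.7]
  ]
}}

```text
clock: 20.05
ee_pos: [549.5, 25.7, 61.9]
orientation: [-3.107, 0.029, 0.079]
wrist_force: [-0.4, 0.1, 0.0]
opening: 75.4
```

```bash
python3 st.py 3|tail -1
```

```text
20.2 [549.1  25.5  61.4] [-3.107  0.03   0.079] 60.1 [ 0.1  0.1 -0. ]
```

Call:
{"name": "arm_command", "arguments": {
  "rows": [
    [0,0,0,0,0]
  ]
}}

```text
clock: 20.28
ee_pos: [549.4, 25.3, 62.2]
orientation: [-3.108, 0.029, 0.079]
wrist_force: [-3.6, -4.8, 5.3]
opening: 50.0
```

```bash
python3 st.py 8|tail -2
```

```text
20.63 [549.9  25.4  62.2] [-3.108  0.028  0.079] 50.2 [-0.2 -0.4  5.4]
20.68 [549.9  25.4  62.2] [-3.108  0.028  0.079] 49.5 [-0.1  0.2  6. ]
```

Call:
{"name": "arm_command", "arguments": {
  "rows": [
    [0,0,-2.5,0,0],
    [0,0,-2.8,0,0],
    [0,0,-2.8,0,0],
    [0,0,-2.8,0,0]
  ]
}}

```text
clock: 21.02
ee_pos: [543.4, 22.6, 161.9]
orientation: [-3.104, 0.054, 0.079]
wrist_force: [1.1, 0.6, -1.5]
opening: 49.6
```

```bash
python3 st.py 3|tail -1; python3 go.py 499.5 -313 69 0.082; python3 pic.py p8
```

```text
21.17 [546.6  22.5 164.2] [-3.105  0.046  0.079] 49.7 [-0.4 -0.6 -2.9]
shift cm [-7.35 33.07  9.52] turn deg -0.17 clock 21.17 q [-0.02  0.11  1.92  0.03  1.17  1.45] F [-0.4 -0.6 -2.9] open 49.7 pos [546.6  22.5 164.2] ori [-3.105  0.046  0.079]
```

View pics/p8.png

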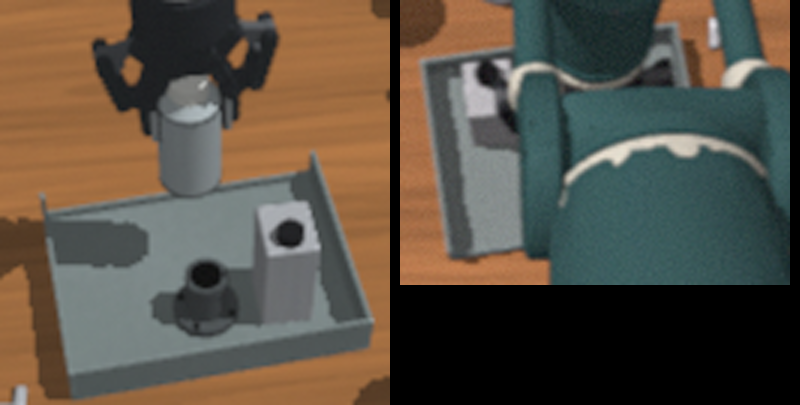

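The can is lifted cleanly; flange and tin are untouched. Moving to the board.

Call:
{"name": "arm_command", "arguments": {
  "rows": [
    [-0.3,1.5,-0.3,0,0],
    [-0.6,3,-0.3,0,0],
    [-0.7,3.2,-0.2,0,0],
    [-0.7,3.2,-0.2,0,0],
    [-0.7,3.2,-0.2,0,0],
    [-0.7,3.2,-0.2,0,0],
    [-0.7,3.2,-0.2,0,0],
    [-0.7,3.2,-0.2,0,0],
    [-0.7,3.2,-0.2,0,0],
    [-0.7,3.2,0,0,0],
    [-0.4,1.5,0,0,0]
  ]
}}

```text
clock: 22.18
ee_pos: [480.9, -299.8, 138.9]
orientation: [-3.08, 0.099, 0.091]
wrist_force: [0.9, 0.2, -1.6]
opening: 49.8
```

```bash
python3 st.py 4|tail -1; python3 go.py 499.5 -313 69 0.082
```

```text
22.38 [ 481.6 -296.3  139.3] [-3.078  0.098  0.092] 50.0 [-0.2  0.6 -1.9]
shift cm [1.63 1.83 7.03] turn deg 0.57 clock 22.38 q [-0.59  0.21  1.85 -0.01  1.2   0.9 ] F [-0.2  0.6 -1.9] open 50.0 pos [ 481.6 -296.3  139.3] ori [-3.078  0.098  0.092]
```

Call:
{"name": "arm_command", "arguments": {
  "rows": [
    [0.6,0.9,1.5,0.5,0],
    [0.6,0.9,1.5,0,0],
    [0,0,1.2,0,0]
  ]
}}

```text
clock: 22.63
ee_pos: [492.9, -308.1, 95.0]
orientation: [-3.079, 0.096, 0.086]
wrist_force: [1.1, -0.4, -1.4]
opening: 50.0
```

```bash
python3 st.py 4|tail -1; python3 go.py 499.5 -313 69 0.082
```

```text
22.83 [ 491.2 -306.9   95.5] [-3.077  0.098  0.086] 49.9 [-0.   0.4 -2. ]
shift cm [0.77 0.68 2.65] turn deg 0.23 clock 22.83 q [-0.59  0.28  1.85 -0.01  1.13  0.9 ] F [-0.   0.4 -2. ] open 49.9 pos [ 491.2 -306.9   95.5] ori [-3.077  0.098  0.086]
```

Call:
{"name": "arm_command", "arguments": {
  "rows": [
    [0.8,0.7,1.6,0,0]
  ]
}}

```text
clock: 22.92
ee_pos: [500.0, -312.6, 82.3]
orientation: [-3.08, 0.094, 0.087]
wrist_force: [0.9, -0.9, -2.5]
opening: 49.9
```

```bash
python3 st.py 4|tail -1; python3 go.py 499.5 -313 69 0.082
```

```text
23.12 [ 497.9 -311.7   78.9] [-3.076  0.098  0.086] 50.0 [ 0.8 -0.9 -2.4]
shift cm [0.14 0.14 0.99] turn deg 0.25 clock 23.12 q [-0.6   0.31  1.85 -0.01  1.1   0.9 ] F [ 0.8 -0.9 -2.4] open 50.0 pos [ 497.9 -311.7   78.9] ori [-3.076  0.098  0.086]
```

Call:
{"name": "arm_command", "arguments": {
  "rows": [
    [0,0,0.5,0,0]
  ]
}}

```text
clock: 23.2
ee_pos: [498.5, -311.9, 75.9]
orientation: [-3.078, 0.096, 0.086]
wrist_force: [0.4, -0.0, -2.6]
opening: 49.7
```

```bash
python3 st.py 4|tail -1; python3 pic.py p9 130 100 260 270 340 120 500 250
```

```text
23.4 [ 497.3 -311.4   74.4] [-3.076  0.098  0.086] 49.7 [ 0.2 -0.3 -1.6]
```

View pics/p9.png

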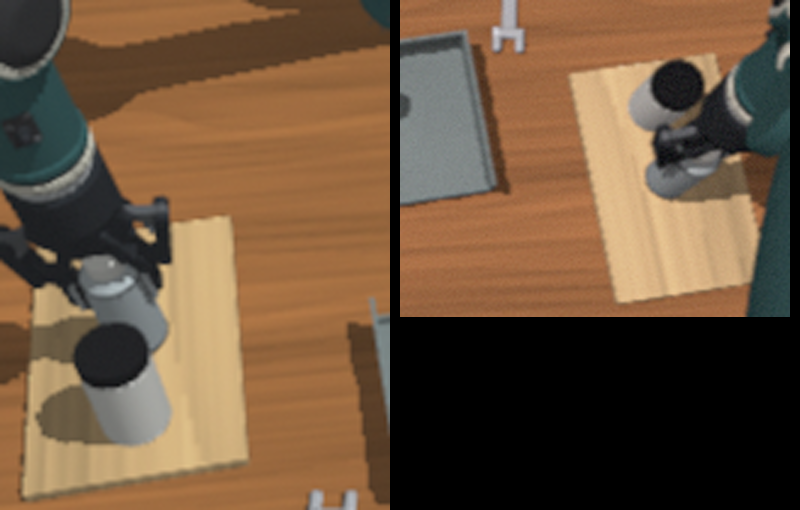

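The can is over the board behind the tub, clear of it (scene crop: can (130,310), tub (130,400)). Lowering to contact.

Call:
{"name": "arm_command", "arguments": {
  "rows": [
    [0,0,0.35,0,0]
  ]
}}

```text
clock: 23.58
ee_pos: [497.8, -311.8, 71.8]
orientation: [-3.078, 0.097, 0.086]
wrist_force: [-0.6, 0.6, -3.1]
opening: 49.6
```

```bash
python3 st.py 3|tail -1
```

```text
23.73 [ 496.8 -311.2   70.6] [-3.076  0.099  0.086] 49.7 [ 0.4  0.5 -2. ]
```

Call:
{"name": "arm_command", "arguments": {
  "rows": [
    [0,0,0.25,0,0]
  ]
}}

```text
clock: 23.82
ee_pos: [496.8, -311.4, 69.4]
orientation: [-3.077, 0.098, 0.086]
wrist_force: [-4.6, 2.5, 23.2]
opening: 49.9
```

```bash
python3 st.py 3|tail -1
```

```text
23.97 [ 497.1 -311.4   69.7] [-3.077  0.098  0.086] 50.1 [-2.   1.9  5.1]
```

Contact, so I'll release and rise.

Call:
{"name": "arm_command", "arguments": {
  "rows": [
    [0,0,0,0,1]
  ]
}}

```text
clock: 24.05
ee_pos: [497.4, -311.6, 70.3]
orientation: [-3.077, 0.097, 0.086]
wrist_force: [0.0, -0.1, 0.4]
opening: 60.3
```

```bash
python3 st.py 6|tail -1
```

```text
24.35 [ 497.1 -311.4   69.5] [-3.077  0.098  0.086] 85.6 [ 0.8 -0.4 -0.1]
```

Call:
{"name": "arm_command", "arguments": {
  "rows": [
    [0,0,-3,0,1],
    [0,0,0,0,1],
    [0,0,-3,0,1],
    [0,0,0,0,1],
    [0,0,-3.5,0,1],
    [0,0,0,0,1],
    [0,0,-3.5,0,1],
    [0,0,0,0,1]
  ]
}}

```text
clock: 25.02
ee_pos: [508.2, -317.2, 196.2]
orientation: [-3.073, 0.102, 0.087]
wrist_force: [1.9, -1.6, 2.5]
opening: 85.4
```

```bash
python3 st.py 3|tail -1;python3 go.py 604.5 94 66 0.03; python3 pic.py p10 130 100 260 270 340 120 500 250
```

```text
25.17 [ 503.9 -314.4  188.6] [-3.065  0.112  0.087] 85.6 [ 0.5 -0.2  0.3]
shift cm [ 13.58 -39.81  12.26] turn deg 3.28 clock 25.17 q [-0.59  0.23  1.73 -0.01  1.32  0.9 ] F [ 0.5 -0.2  0.3] open 85.6 pos [ 503.9 -314.4  188.6] ori [-3.065  0.112  0.087]
```

View pics/p10.png

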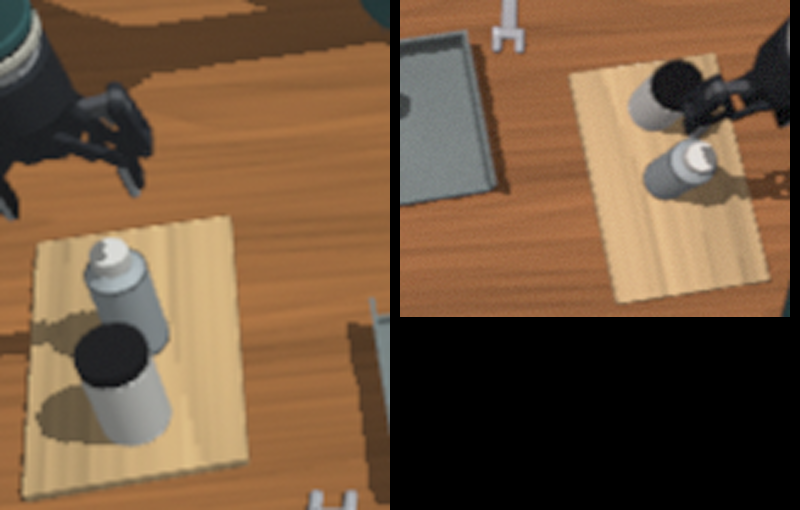

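Tub and can both stand on the board. The tool has leaned about 0.13 rad radially, so before the transit I'll fix it with settled up-moves and then a continuous down-move.

Call:
{"name": "arm_command", "arguments": {
  "rows": [
    [0,0,-4,0,1],
    [0,0,0,0,1],
    [0,0,-4,0,1],
    [0,0,0,0,1]
  ]
}}

```text
clock: 25.6
ee_pos: [506.3, -315.0, 253.3]
orientation: [-3.052, 0.128, 0.089]
wrist_force: [1.7, -0.5, 1.9]
opening: 85.7
```

```bash
python3 st.py 3|tail -1
```

```text
25.75 [ 503.  -312.8  246. ] [-3.045  0.137  0.09 ] 85.3 [ 0.4  0.1 -0.6]
```

Call:
{"name": "arm_command", "arguments": {
  "rows": [
    [0,0,1.5,0,1],
    [0,0,1.5,0,1],
    [0,0,1.5,0,1],
    [0,0,1.5,0,1],
    [0,0,1.5,0,1],
    [0,0,1.5,0,1],
    [0,0,1.5,0,1]
  ]
}}

```text
clock: 26.33
ee_pos: [491.5, -306.5, 138.8]
orientation: [-3.051, 0.13, 0.089]
wrist_force: [0.1, 0.2, -0.6]
opening: 85.4
```

```bash
python3 st.py 3|tail -1
```

```text
26.48 [ 490.3 -305.7  138.2] [-3.048  0.133  0.089] 85.2 [ 0.3 -0.1  0.3]
```

```bash
cat > q.py <<'E'
import sys
from h import *
for i in range(int(sys.argv[1])):
    snapshot("scene")
    o=readout.get_obs(); q=o["joint_pos"]; print(round(o["clock"],2),np.round(q,4),"sum",round(q[1]+q[2]+q[4]-np.pi,4),np.round(o["ee_pos"],1),np.round(o["orientation"],3),"eff",np.round(o["joint_efforts"][[1,2,4]],1))
E
python3 q.py 2
```

```text
26.53 [-0.5941  0.2616  1.7906 -0.0116  1.2482  0.8982] sum 0.1588 [ 491.3 -306.4  139.7] [-3.05   0.13   0.089] eff [-46.6 -32.    0.9]
26.58 [-0.594   0.2608  1.7893 -0.0116  1.2481  0.8982] sum 0.1567 [ 492.  -306.9  140.7] [-3.052  0.129  0.089] eff [-46.8 -32.2   0.9]
```

Call:
{"name": "arm_command", "arguments": {
  "rows": [
    [0,0,-2,0,1]
  ]
}}

```text
clock: 26.67
ee_pos: [492.7, -307.2, 157.7]
orientation: [-3.048, 0.134, 0.089]
wrist_force: [0.6, -0.2, -0.2]
opening: 85.4
```

```bash
python3 q.py 8
```

```text
26.72 [-0.5937  0.2464  1.7599 -0.0114  1.2875  0.8981] sum 0.1522 [ 496.7 -309.8  164.5] [-3.054  0.125  0.089] eff [-34.6 -21.8   1.1]
26.77 [-0.5937  0.2461  1.7597 -0.0114  1.2844  0.8981] sum 0.1487 [ 497.6 -310.4  164.6] [-3.057  0.123  0.088] eff [-44.9 -31.    1.3]
26.82 [-0.5937  0.2467  1.7615 -0.0114  1.2835  0.8981] sum 0.1501 [ 497.  -310.   163.4] [-3.056  0.124  0.088] eff [-47.7 -33.9   0.9]
26.87 [-0.5937  0.2474  1.7632 -0.0114  1.2834  0.8981] sum 0.1524 [ 496.1 -309.4  162.2] [-3.054  0.126  0.089] eff [-48.4 -34.7   0.8]
26.92 [-0.5937  0.248   1.7646 -0.0114  1.2835  0.8981] sum 0.1545 [ 495.4 -308.9  161.3] [-3.053  0.127  0.089] eff [-48.5 -34.7   0.8]
26.97 [-0.5937  0.2484  1.7656 -0.0114  1.2837  0.8981] sum 0.1561 [ 494.8 -308.5  160.6] [-3.052  0.128  0.089] eff [-48.4 -34.5   0.8]
27.02 [-0.5938  0.2487  1.766  -0.0114  1.2837  0.8981] sum 0.1569 [ 494.5 -308.4  160.2] [-3.051  0.129  0.089] eff [-48.3 -34.4   0.8]
27.07 [-0.5937  0.249   1.7663 -0.0114  1.2838  0.8981] sum 0.1575 [ 494.4 -308.2  159.9] [-3.051  0.129  0.089] eff [-48.1 -34.2   0.8]
```

Call:
{"name": "arm_command", "arguments": {
  "rows": [
    [-2,0,0,0,1]
  ]
}}

```text
clock: 27.15
ee_pos: [476.4, -309.6, 161.6]
orientation: [-3.051, 0.128, 0.09]
wrist_force: [0.0, -0.1, 0.6]
opening: 85.6
```

```bash
python3 q.py 8
```

```text
27.2 [-0.6155  0.2164  1.8029 -0.0168  1.2834  0.8775] sum 0.1611 [ 471.4 -309.8  161.9] [-3.05   0.133  0.09 ] eff [-41.7 -38.9  -0.7]
27.25 [-0.615   0.2173  1.8019 -0.0155  1.2822  0.8789] sum 0.1598 [ 472.6 -309.7  161.8] [-3.05   0.132  0.089] eff [-46.9 -33.9   1. ]
27.3 [-0.6145  0.218   1.8007 -0.0146  1.2813  0.8795] sum 0.1584 [ 473.7 -309.8  161.9] [-3.05   0.13   0.088] eff [-46.3 -33.5   1. ]
27.35 [-0.6141  0.2184  1.7998 -0.0143  1.281   0.8795] sum 0.1576 [ 474.4 -309.8  162.1] [-3.051  0.13   0.088] eff [-46.2 -33.5   0.9]
27.4 [-0.6138  0.2187  1.7991 -0.0143  1.281   0.8795] sum 0.1572 [ 474.8 -309.9  162.2] [-3.051  0.129  0.088] eff [-46.2 -33.6   0.9]
27.45 [-0.6136  0.2189  1.7988 -0.0143  1.281   0.8795] sum 0.1571 [ 475.  -309.9  162.3] [-3.051  0.129  0.089] eff [-46.2 -33.6   0.9]
27.5 [-0.6135  0.219   1.7985 -0.0144  1.2811  0.8794] sum 0.1571 [ 475.1 -310.   162.3] [-3.051  0.129  0.089] eff [-46.2 -33.7   0.8]
27.55 [-0.6134  0.219   1.7985 -0.0145  1.2812  0.8793] sum 0.1571 [ 475.1 -309.9  162.4] [-3.051  0.129  0.089] eff [-46.2 -33.8   0.8]
```

Fully settled moves (0.3 s or more) show no drift; the tilt gets baked in by re-targeting mid-transient. I can use that timing to undo the lean, so I'll try a down-up cycle with a 0.1 s hold.

Call:
{"name": "arm_command", "arguments": {
  "rows": [
    [0,0,2,0,1],
    [0,0,-4,0,1]
  ]
}}

```text
clock: 27.72
ee_pos: [468.5, -304.4, 167.3]
orientation: [-3.035, 0.147, 0.092]
wrist_force: [-4.2, 3.4, -4.6]
opening: 85.3
```

```bash
python3 q.py 2
```

```text
27.77 [-0.612   0.2066  1.7739 -0.0139  1.3175  0.8794] sum 0.1565 [ 477.9 -310.7  182.6] [-3.051  0.129  0.09 ] eff [-23.3 -11.4   1.4]
27.82 [-0.6121  0.2055  1.7688 -0.0141  1.3123  0.8795] sum 0.145 [ 481.7 -313.6  185.4] [-3.059  0.12   0.089] eff [-40.2 -27.4   1.7]
```

Call:
{"name": "arm_command", "arguments": {
  "rows": [
    [0,0,4,0,1],
    [0,0,-4,0,1]
  ]
}}

```text
clock: 27.98
ee_pos: [466.6, -302.6, 161.3]
orientation: [-3.041, 0.141, 0.092]
wrist_force: [-12.4, 9.6, -12.1]
opening: 85.1
```

```bash
python3 q.py 2
```

```text
28.03 [-0.6114  0.2025  1.7901 -0.0139  1.2987  0.8797] sum 0.1497 [ 476.  -308.9  176.5] [-3.055  0.123  0.09 ] eff [-29.9 -18.7   0.5]
28.08 [-0.6114  0.2012  1.7779 -0.014   1.2935  0.8797] sum 0.1311 [ 483.2 -314.1  182.7] [-3.068  0.109  0.088] eff [-40.3 -26.2   1.7]
```

Call:
{"name": "arm_command", "arguments": {
  "rows": [
    [0,0,-4,0,1]
  ]
}}

```text
clock: 28.17
ee_pos: [485.0, -314.6, 216.0]
orientation: [-3.061, 0.117, 0.089]
wrist_force: [0.6, 0.1, -0.1]
opening: 85.6
```

```bash
python3 q.py 2
```

```text
28.22 [-0.6102  0.1791  1.7152 -0.0135  1.3697  0.8795] sum 0.1224 [ 491.2 -318.6  229.2] [-3.073  0.102  0.088] eff [-22.1 -13.7   1. ]
28.27 [-0.6102  0.1788  1.7136 -0.0136  1.3648  0.8795] sum 0.1156 [ 493.2 -320.2  230. ] [-3.078  0.097  0.088] eff [-41.4 -30.8   1.4]
```

Call:
{"name": "arm_command", "arguments": {
  "rows": [
    [0,0,-4,0,1]
  ]
}}

```text
clock: 28.35
ee_pos: [494.6, -320.5, 258.4]
orientation: [-3.073, 0.103, 0.088]
wrist_force: [-1.0, -0.0, -2.4]
opening: 85.3
```

```bash
python3 q.py 2
```

```text
28.4 [-0.6092  0.1623  1.6546 -0.0133  1.4262  0.8794] sum 0.1015 [ 500.7 -324.5  271.9] [-3.087  0.086  0.087] eff [-20.5 -12.5   1.2]
28.45 [-0.6093  0.162   1.6545 -0.0133  1.4223  0.8794] sum 0.0971 [ 501.8 -325.4  272. ] [-3.089  0.083  0.087] eff [-41.  -32.1   1.1]
```

Call:
{"name": "arm_command", "arguments": {
  "rows": [
    [0,0,4,0,1],
    [0,0,4,0,1],
    [0,0,4,0,1],
    [0,0,-4,0,1]
  ]
}}

```text
clock: 28.78
ee_pos: [497.7, -323.3, 186.1]
orientation: [-3.098, 0.072, 0.087]
wrist_force: [-12.0, 7.7, -11.3]
opening: 85.6
```

```bash
python3 q.py 2
```

```text
28.83 [-0.61    0.1893  1.747  -0.0138  1.2635  0.8801] sum 0.0582 [ 507.  -329.6  203.9] [-3.114  0.053  0.086] eff [-26.1 -16.    0.4]
28.88 [-0.6101  0.1872  1.7362 -0.0139  1.2585  0.8801] sum 0.0403 [ 513.4 -334.1  210.6] [-3.126  0.039  0.085] eff [-39.1 -26.6   1.3]
```

Call:
{"name": "arm_command", "arguments": {
  "rows": [
    [0,0,-4,0,1]
  ]
}}

```text
clock: 28.97
ee_pos: [513.7, -333.7, 244.9]
orientation: [-3.121, 0.045, 0.086]
wrist_force: [-0.1, -0.0, -0.5]
opening: 85.2
```

```bash
python3 q.py 2
```

```text
29.02 [-0.609   0.162   1.6741 -0.0135  1.3323  0.8799] sum 0.0268 [ 519.6 -337.6  259.8] [-3.135  0.029  0.085] eff [-19.  -12.9   0.7]
29.07 [-0.6091  0.1614  1.6729 -0.0135  1.3276  0.8799] sum 0.0203 [ 521.4 -338.9  260.7] [-3.139  0.024  0.085] eff [-40.6 -31.4   0.9]
```

Call:
{"name": "arm_command", "arguments": {
  "rows": [
    [0,0,-4,0,1]
  ]
}}

```text
clock: 29.15
ee_pos: [521.1, -338.2, 288.5]
orientation: [-3.137, 0.026, 0.085]
wrist_force: [-1.0, 0.0, -3.4]
opening: 85.1
```

```bash
python3 q.py 2
```

```text
29.2 [-0.6082  0.1415  1.6195 -0.0134  1.3831  0.8798] sum 0.0026 [ 526.2 -341.6  302.6] [3.133 0.01  0.085] eff [-18.7 -13.6   0.7]
29.25 [-0.6082  0.1412  1.6195 -0.0134  1.3795  0.8798] sum -0.0014 [ 527.2 -342.3  302.8] [3.131 0.007 0.085] eff [-40.4 -32.9   0.6]
```

Call:
{"name": "arm_command", "arguments": {
  "rows": [
    [0,0,4,0,1],
    [0,0,4,0,1],
    [0,0,4,0,1],
    [0,0,-4,0,1]
  ]
}}

```text
clock: 29.58
ee_pos: [534.9, -348.8, 221.5]
orientation: [3.113, -0.013, 0.086]
wrist_force: [-11.0, 6.8, -10.6]
opening: 85.6
```

```bash
python3 q.py 2
```

```text
29.63 [-0.6095  0.1734  1.6968 -0.0139  1.2178  0.8803] sum -0.0536 [ 542.6 -354.   240.6] [ 3.097 -0.033  0.086] eff [-23.6 -16.6  -0.1]
29.68 [-0.6095  0.1708  1.6874 -0.014   1.2132  0.8803] sum -0.0702 [ 547.9 -357.7  247.7] [ 3.087 -0.045  0.087] eff [-38.4 -27.8   0.7]
```

Call:
{"name": "arm_command", "arguments": {
  "rows": [
    [0,0,-4,0,1]
  ]
}}

```text
clock: 29.77
ee_pos: [545.4, -355.4, 282.3]
orientation: [3.09, -0.041, 0.086]
wrist_force: [-1.5, -0.3, -2.0]
opening: 85.3
```

```bash
python3 q.py 2
```

```text
29.82 [-0.6085  0.1412  1.6291 -0.0137  1.2848  0.8802] sum -0.0865 [ 550.5 -358.7  298.7] [ 3.076 -0.058  0.087] eff [-15.7 -12.9   0.3]
29.87 [-0.6085  0.1405  1.6279 -0.0137  1.2801  0.8802] sum -0.0931 [ 552.3 -360.   300. ] [ 3.072 -0.063  0.088] eff [-39.9 -32.4   0.4]
```

Too far: the lean is now -0.09. Down-moves with a short hold should bring it back.

Call:
{"name": "arm_command", "arguments": {
  "rows": [
    [0,0,4,0,1]
  ]
}}

```text
clock: 29.95
ee_pos: [563.5, -368.3, 276.9]
orientation: [3.052, -0.086, 0.089]
wrist_force: [1.6, -1.3, 1.2]
opening: 85.4
```

```bash
python3 q.py 2|tail -1
```

```text
30.05 [-0.6094  0.1661  1.6676 -0.014   1.2082  0.8804] sum -0.0997 [ 557.5 -364.3  262.3] [ 3.068 -0.068  0.088] eff [-51.5 -42.2  -1.5]
```

Call:
{"name": "arm_command", "arguments": {
  "rows": [
    [0,0,4,0,1]
  ]
}}

```text
clock: 30.13
ee_pos: [566.7, -371.3, 234.6]
orientation: [3.054, -0.084, 0.089]
wrist_force: [0.6, -0.4, 1.6]
opening: 85.4
```

```bash
python3 q.py 2|tail -1
```

```text
30.23 [-0.6102  0.1998  1.7069 -0.0143  1.1396  0.8806] sum -0.0954 [ 559.8 -366.6  219.6] [ 3.07  -0.065  0.088] eff [-53.1 -42.3  -1.6]
```

Call:
{"name": "arm_command", "arguments": {
  "rows": [
    [0,0,-4,0,1],
    [0,0,-4,0,1],
    [0,0,4,0,1]
  ]
}}

```text
clock: 30.48
ee_pos: [560.4, -366.3, 271.8]
orientation: [3.064, -0.072, 0.088]
wrist_force: [2.6, -2.0, 3.2]
opening: 85.3
```

```bash
python3 q.py 2|tail -1
```

```text
30.58 [-0.6095  0.1772  1.675  -0.0139  1.2167  0.8804] sum -0.0728 [ 552.1 -360.6  250.5] [ 3.085 -0.048  0.087] eff [-54.4 -44.4  -1.4]
```

Call:
{"name": "arm_command", "arguments": {
  "rows": [
    [0,0,4,0,1]
  ]
}}

```text
clock: 30.67
ee_pos: [558.7, -365.8, 221.0]
orientation: [3.075, -0.059, 0.087]
wrist_force: [1.5, -1.7, 1.6]
opening: 85.3
```

```bash
python3 q.py 2|tail -1
```

```text
30.77 [-0.6104  0.2104  1.7183 -0.0142  1.1503  0.8806] sum -0.0627 [ 551.3 -360.8  205.9] [ 3.091 -0.04   0.086] eff [-53.5 -42.2  -1.5]
```

Call:
{"name": "arm_command", "arguments": {
  "rows": [
    [0,0,-4,0,1],
    [0,0,-4,0,1],
    [0,0,-4,0,1],
    [0,0,4,0,1]
  ]
}}

```text
clock: 31.1
ee_pos: [546.9, -356.2, 297.6]
orientation: [3.094, -0.037, 0.086]
wrist_force: [3.1, -1.7, 3.8]
opening: 85.4
```

```bash
python3 q.py 2|tail -1
```

```text
31.2 [-0.6088  0.1636  1.6444 -0.0135  1.3094  0.8801] sum -0.0241 [ 538.2 -350.3  274.9] [ 3.116 -0.01   0.085] eff [-54.8 -45.   -1. ]
```

Call:
{"name": "arm_command", "arguments": {
  "rows": [
    [0,0,4,0,1]
  ]
}}

```text
clock: 31.28
ee_pos: [542.2, -353.7, 244.4]
orientation: [3.108, -0.02, 0.086]
wrist_force: [0.7, -0.3, 2.0]
opening: 85.0
```

```bash
python3 q.py 2|tail -1
```

```text
31.38 [-0.6096  0.1899  1.6976 -0.0137  1.2429  0.8803] sum -0.0112 [ 534.9 -348.7  229.3] [ 3.124 -0.     0.085] eff [-53.2 -42.4  -1.1]
```

Call:
{"name": "arm_command", "arguments": {
  "rows": [
    [0,0,2,0,1]
  ]
}}

```text
clock: 31.47
ee_pos: [536.3, -349.9, 213.5]
orientation: [3.122, -0.003, 0.085]
wrist_force: [1.4, -1.1, 1.4]
opening: 85.2
```

```bash
python3 q.py 6|tail -1; python3 go.py 604.5 94 66 0.03
```

```text
31.77 [-0.61    0.2024  1.7163 -0.0139  1.2097  0.8804] sum -0.0132 [ 535.7 -349.5  211.4] [ 3.123e+00 -2.000e-03  8.500e-02] eff [-46.6 -35.4  -0. ]
shift cm [ 10.63 -43.61  14.54] turn deg 3.17 clock 31.77 q [-0.61  0.2   1.72 -0.01  1.21  0.88] F [-1.   0.4  1.1] open 85.8 pos [ 535.7 -349.5  211.4] ori [ 3.123e+00 -2.000e-03  8.500e-02]
```

Tool is nearly vertical again. Moving to the tin.

Call:
{"name": "arm_command", "arguments": {
  "rows": [
    [0.4,-1.8,0,0,1],
    [0.85,-3.6,0,0.4,1],
    [0.85,-3.6,0,0.4,1],
    [0.85,-3.6,0,0.4,1],
    [0.85,-3.6,0,0.4,1],
    [0.85,-3.6,0,0.4,1],
    [0.85,-3.6,0,0.4,1],
    [0.85,-3.6,0,0.4,1],
    [0.85,-3.6,0,0.4,1],
    [0.85,-3.6,0,0,1],
    [0.85,-3.6,0,0,1],
    [0.85,-3.6,0,0,1]
  ]
}}

```text
clock: 32.77
ee_pos: [626.8, 74.2, 231.3]
orientation: [3.11, -0.04, 0.013]
wrist_force: [-0.3, -0.7, -0.6]
opening: 85.3
```

```bash
python3 q.py 6|tail -1; python3 go.py 604.5 94 66 0.03
```

```text
33.07 [ 0.0935  0.1593  1.7335 -0.0375  1.2147  1.6649] sum -0.0341 [625.9  71.4 229.5] [ 3.109 -0.037  0.012] eff [-45.6 -36.9  -0.2]
shift cm [-2.11 -2.29 16.35] turn deg -1.01 clock 33.07 q [ 0.09  0.16  1.73 -0.04  1.21  1.66] F [ 0.   0.5 -0.4] open 85.3 pos [625.9  71.4 229.5] ori [ 3.109 -0.037  0.012]
```

Call:
{"name": "arm_command", "arguments": {
  "rows": [
    [-2.1,-2.2,1,-0.9,1]
  ]
}}

```text
clock: 33.15
ee_pos: [609.3, 89.1, 221.3]
orientation: [3.107, -0.044, 0.024]
wrist_force: [0.9, 0.4, 0.5]
opening: 85.8
```

```bash
python3 q.py 6|tail -1; python3 go.py 604.5 94 66 0.028
```

```text
33.45 [ 0.1302  0.1338  1.7828 -0.0397  1.1911  1.6892] sum -0.034 [605.7  91.5 218.8] [ 3.108 -0.038  0.026] eff [-43.7 -35.9  -0.1]
shift cm [-0.11 -0.26 15.28] turn deg -0.09 clock 33.45 q [ 0.13  0.13  1.78 -0.04  1.19  1.69] F [0.3 0.2 0.3] open 85.3 pos [605.7  91.5 218.8] ori [ 3.108 -0.038  0.026]
```

Call:
{"name": "arm_command", "arguments": {
  "rows": [
    [0,0,4,0,1]
  ]
}}

```text
clock: 33.53
ee_pos: [614.5, 90.1, 188.6]
orientation: [3.11, -0.056, 0.025]
wrist_force: [2.6, -0.5, 1.7]
opening: 85.5
```

```bash
python3 q.py 2|tail -1; python3 go.py 604.5 94 66 0.028
```

```text
33.63 [ 0.1256  0.1696  1.8262 -0.0412  1.1194  1.6896] sum -0.0264 [604.6  88.5 174.4] [ 3.107 -0.03   0.025] eff [-49.1 -40.6  -1.3]
shift cm [ 0.   -0.55 10.84] turn deg -0.18 clock 33.63 q [ 0.13  0.17  1.83 -0.04  1.12  1.69] F [-1.4  0.1 -1.2] open 85.7 pos [604.6  88.5 174.4] ori [ 3.107 -0.03   0.025]
```

Call:
{"name": "arm_command", "arguments": {
  "rows": [
    [0,-0.8,4,0,1]
  ]
}}

```text
clock: 33.72
ee_pos: [612.1, 94.0, 145.4]
orientation: [3.108, -0.044, 0.023]
wrist_force: [2.2, 1.3, 1.6]
opening: 85.3
```

```bash
python3 q.py 2|tail -1; python3 go.py 604.5 93.4 66 0.028
```

```text
33.82 [ 0.1349  0.2108  1.8588 -0.0427  1.0554  1.7029] sum -0.0166 [602.4  93.8 132.9] [ 3.107 -0.021  0.024] eff [-49.2 -38.9  -1.3]
shift cm [0.21 0.05 6.69] turn deg -0.24 clock 33.82 q [ 0.13  0.21  1.86 -0.04  1.06  1.7 ] F [-2.3 -0.5 -0.8] open 85.4 pos [602.4  93.8 132.9] ori [ 3.107 -0.021  0.024]
```

Call:
{"name": "arm_command", "arguments": {
  "rows": [
    [0,-0.2,3.5,0,1]
  ]
}}

```text
clock: 33.9
ee_pos: [609.7, 94.9, 105.9]
orientation: [3.108, -0.035, 0.023]
wrist_force: [2.8, 1.6, 2.2]
opening: 85.3
```

```bash
python3 q.py 2|tail -1; python3 go.py 604.5 93.4 66 0.028
```

```text
34.0 [ 0.1351  0.2518  1.8866 -0.0445  0.9949  1.707 ] sum -0.0083 [600.1  93.6  94.7] [ 3.105 -0.013  0.023] eff [-49.4 -37.2  -1.2]
shift cm [0.44 0.03 2.87] turn deg -0.27 clock 34.0 q [ 0.14  0.25  1.89 -0.04  0.99  1.71] F [-1.9  0.6 -1.1] open 85.3 pos [600.1  93.6  94.7] ori [ 3.105 -0.013  0.023]
```

Call:
{"name": "arm_command", "arguments": {
  "rows": [
    [0.3,0,2.7,0,1]
  ]
}}

```text
clock: 34.08
ee_pos: [608.4, 93.1, 74.3]
orientation: [3.106, -0.023, 0.023]
wrist_force: [2.3, -0.3, 1.3]
opening: 85.2
```

```bash
python3 q.py 6|tail -1; python3 go.py 604.5 93.4 66 0.028; python3 pic.py p11
```

```text
34.38 [ 0.1328  0.2857  1.8941 -0.0459  0.9497  1.7072] sum -0.012 [605.3  92.9  70.6] [ 3.106 -0.017  0.023] eff [-46.6 -30.8   0. ]
shift cm [-0.08 -0.05  0.46] turn deg -0.28 clock 34.38 q [ 0.13  0.29  1.89 -0.05  0.95  1.71] F [1.2 0.3 0.5] open 85.5 pos [605.3  92.9  70.6] ori [ 3.106 -0.017  0.023]
```

View pics/p11.png

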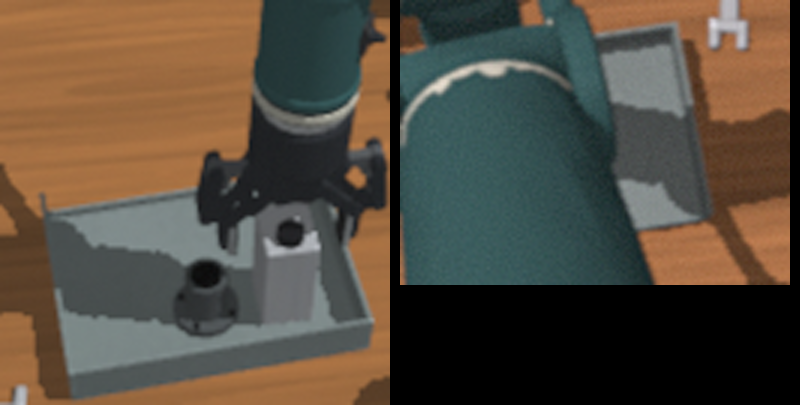

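The fingers straddle the tin with even clearance (scene crop: tin (287,280), fingers (230,230) and (345,230)). Closing.

Call:
{"name": "arm_command", "arguments": {
  "rows": [
    [-0.1,0,0.3,-0.3,0.6]
  ]
}}

```text
clock: 34.57
ee_pos: [605.4, 93.0, 69.2]
orientation: [3.106, -0.019, 0.029]
wrist_force: [0.8, -0.4, -0.0]
opening: 75.5
```

```bash
python3 q.py 5|tail -1; python3 st.py 1
```

```text
34.82 [ 0.133   0.2874  1.8986 -0.0461  0.9434  1.7024] sum -0.0122 [604.1  92.9  67.5] [ 3.106 -0.017  0.029] eff [-47.6 -31.5  -0.1]
34.87 [604.1  92.8  67.3] [ 3.106 -0.016  0.029] 50.9 [ 0.  -0.1  0.2]
```

Call:
{"name": "arm_command", "arguments": {
  "rows": [
    [0,0,0,0,0]
  ]
}}

```text
clock: 34.95
ee_pos: [604.3, 93.1, 67.8]
orientation: [3.106, -0.017, 0.028]
wrist_force: [0.6, 0.4, -2.2]
opening: 43.5
```

```bash
python3 st.py 6|tail -2; python3 q.py 1
```

```text
35.2 [604.4  93.1  67.7] [ 3.106 -0.017  0.028] 43.5 [-0.6  1.6  3.2]
35.25 [604.4  93.1  67.7] [ 3.106 -0.017  0.028] 43.8 [-1.   0.7  3.1]
35.3 [ 0.1331  0.2873  1.8982 -0.0457  0.9434  1.7024] sum -0.0127 [604.4  93.1  67.7] [ 3.106 -0.017  0.028] eff [-45.3 -30.1  -0.1]
```

Tin gripped at 43.8 mm, grasp TCP (604.4, 93.1, 67.7). Lifting.

Call:
{"name": "arm_command", "arguments": {
  "rows": [
    [0,0,-2.5,0,0],
    [0,0,-3.5,0,0]
  ]
}}

```text
clock: 35.47
ee_pos: [594.5, 93.5, 117.0]
orientation: [3.103, 0.005, 0.028]
wrist_force: [1.5, 0.0, -4.6]
opening: 43.7
```

```bash
python3 q.py 3|tail -1
```

```text
35.62 [ 0.1366  0.2243  1.8632 -0.0435  1.0502  1.7005] sum -0.0039 [599.7  94.3 122.6] [ 3.105 -0.008  0.029] eff [-49.9 -36.1   0.3]
```

Call:
{"name": "arm_command", "arguments": {
  "rows": [
    [0,0,-3.5,0,0],
    [0,0,-3.5,0,0]
  ]
}}

```text
clock: 35.78
ee_pos: [590.0, 95.1, 179.3]
orientation: [3.101, 0.016, 0.028]
wrist_force: [1.3, -0.0, -3.0]
opening: 43.6
```

```bash
python3 q.py 3|tail -1
```

```text
35.93 [ 0.1405  0.1686  1.8115 -0.0414  1.1735  1.6989] sum 0.012 [593.2  95.6 182.5] [3.102 0.007 0.028] eff [-49.2 -38.7   0.4]
```

Call:
{"name": "arm_command", "arguments": {
  "rows": [
    [0,0,-3,0,0]
  ]
}}

```text
clock: 36.02
ee_pos: [587.4, 95.7, 202.4]
orientation: [3.1, 0.024, 0.028]
wrist_force: [-1.8, -0.2, -6.6]
opening: 44.0
```

```bash
python3 q.py 6|tail -1;  python3 go.py 412 -320 74 0.07; python3 pic.py p12
```

```text
36.32 [ 0.1422  0.1491  1.7831 -0.0406  1.2258  1.6985] sum 0.0165 [591.9  96.5 209.2] [3.102 0.012 0.028] eff [-48.2 -39.4   0. ]
shift cm [-19.16  41.12  13.52] turn deg -2.38 clock 36.32 q [ 0.14  0.15  1.78 -0.04  1.23  1.7 ] F [-0.4  0.1 -6.1] open 43.5 pos [591.9  96.5 209.2] ori [3.102 0.012 0.028]
```

View pics/p12.png

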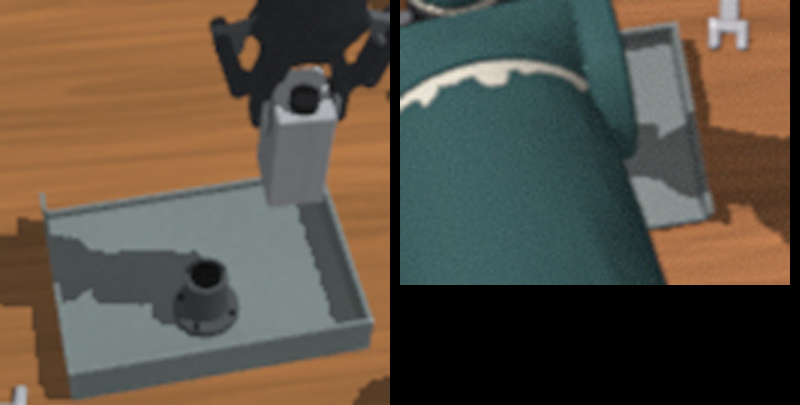

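The tin is lifted clear and the flange is unmoved (scene crop (205,290)). Transit to the board's near end.

Call:
{"name": "arm_command", "arguments": {
  "rows": [
    [-0.7,1.5,-0.3,0,0],
    [-1.3,2.8,-0.2,-0.3,0],
    [-1.3,2.8,-0.2,-0.3,0],
    [-1.3,2.8,-0.2,-0.3,0],
    [-1.3,2.8,-0.2,-0.3,0],
    [-1.3,2.8,-0.2,-0.3,0],
    [-1.3,2.8,-0.2,-0.3,0],
    [-1.3,2.8,-0.2,-0.3,0]
  ]
}}

```text
clock: 37.08
ee_pos: [496.4, -122.0, 227.0]
orientation: [3.105, 0.025, 0.077]
wrist_force: [0.3, -0.7, -5.0]
opening: 43.3
```

```bash
python3 q.py 5|tail -1;  python3 go.py 412 -320 74 0.08
```

```text
37.33 [-0.2583 -0.0349  1.9434 -0.0442  1.2449  1.2511] sum 0.0118 [ 497.6 -120.7  227.2] [3.106 0.025 0.075] eff [-37.1 -38.9   0.1]
shift cm [-10.03  19.22  15.32] turn deg -0.26 clock 37.33 q [-0.26 -0.03  1.94 -0.04  1.24  1.25] F [-0.1 -0.2 -5.1] open 43.8 pos [ 497.6 -120.7  227.2] ori [3.106 0.025 0.075]
```

Call:
{"name": "arm_command", "arguments": {
  "rows": [
    [-0.9,1.5,0,0,0],
    [-1.5,2.8,0,0,0],
    [-1.5,2.8,0,0,0],
    [-1.5,2.8,0,0,0],
    [-1.5,2.8,0,0,0],
    [-1.5,2.8,0,0,0],
    [-1.2,2.4,0,0,0]
  ]
}}

```text
clock: 37.92
ee_pos: [419.0, -300.8, 231.8]
orientation: [3.113, 0.025, 0.098]
wrist_force: [-0.5, -0.3, -5.3]
opening: 43.8
```

```bash
python3 q.py 5|tail -1;  python3 go.py 412 -320 74 0.08
```

```text
38.17 [-0.643  -0.0389  1.9389 -0.0386  1.242   0.8433] sum 0.0004 [ 419.8 -299.3  231.6] [3.115 0.025 0.097] eff [-36.8 -39.3  -0. ]
shift cm [-0.97  1.99 15.76] turn deg 0.95 clock 38.17 q [-0.64 -0.04  1.94 -0.04  1.24  0.84] F [-0.8 -0.1 -4.8] open 43.8 pos [ 419.8 -299.3  231.6] ori [3.115 0.025 0.097]
```

Call:
{"name": "arm_command", "arguments": {
  "rows": [
    [-0.9,2,0,0.9,0]
  ]
}}

```text
clock: 38.25
ee_pos: [414.1, -316.1, 231.7]
orientation: [3.118, 0.024, 0.085]
wrist_force: [-0.2, -0.6, -4.8]
opening: 43.9
```

```bash
python3 q.py 5|tail -1;  python3 go.py 412 -320 74 0.08
```

```text
38.5 [-0.6807 -0.0271  1.9265 -0.0379  1.2419  0.8196] sum -0.0003 [ 413.3 -318.7  232.1] [3.115 0.024 0.082] eff [-37.5 -39.3  -0. ]
shift cm [-0.14  0.12 15.81] turn deg 0.14 clock 38.5 q [-0.68 -0.03  1.93 -0.04  1.24  0.82] F [ 0.8 -0.4 -4.7] open 43.4 pos [ 413.3 -318.7  232.1] ori [3.115 0.024 0.082]
```

Call:
{"name": "arm_command", "arguments": {
  "rows": [
    [0,0,4,0,0]
  ]
}}

```text
clock: 38.58
ee_pos: [418.5, -323.1, 200.8]
orientation: [3.103, 0.011, 0.084]
wrist_force: [2.4, -3.9, -4.0]
opening: 43.4
```

```bash
python3 q.py 4|tail -1;  python3 go.py 412 -320 74 0.08
```

```text
38.78 [-0.6819  0.0038  1.9742 -0.0388  1.1673  0.8201] sum 0.0037 [ 411.7 -318.1  190.8] [3.118 0.027 0.084] eff [-37.  -36.4   0.1]
shift cm [ 0.02  0.19 11.68] turn deg 0.21 clock 38.78 q [-0.68  0.    1.97 -0.04  1.17  0.82] F [ 0.  -0.3 -5.6] open 43.6 pos [ 411.7 -318.1  190.8] ori [3.118 0.027 0.084]
```

Call:
{"name": "arm_command", "arguments": {
  "rows": [
    [0,0,4,0,0]
  ]
}}

```text
clock: 38.87
ee_pos: [417.8, -324.1, 160.8]
orientation: [3.104, 0.013, 0.085]
wrist_force: [2.9, -2.6, -2.9]
opening: 43.5
```

```bash
python3 q.py 4|tail -1;  python3 go.py 412 -320 74 0.08;python3 pic.py p13 110 70 260 250 340 120 500 250
```

```text
39.07 [-0.6841  0.0403  2.014  -0.0401  1.0917  0.8209] sum 0.0045 [ 410.8 -318.8  151.4] [3.119 0.028 0.084] eff [-37.6 -35.    0.1]
shift cm [0.11 0.13 7.74] turn deg 0.23 clock 39.07 q [-0.68  0.04  2.01 -0.04  1.09  0.82] F [ 0.3 -0.7 -5.3] open 43.7 pos [ 410.8 -318.8  151.4] ori [3.119 0.028 0.084]
```

View pics/p13.png

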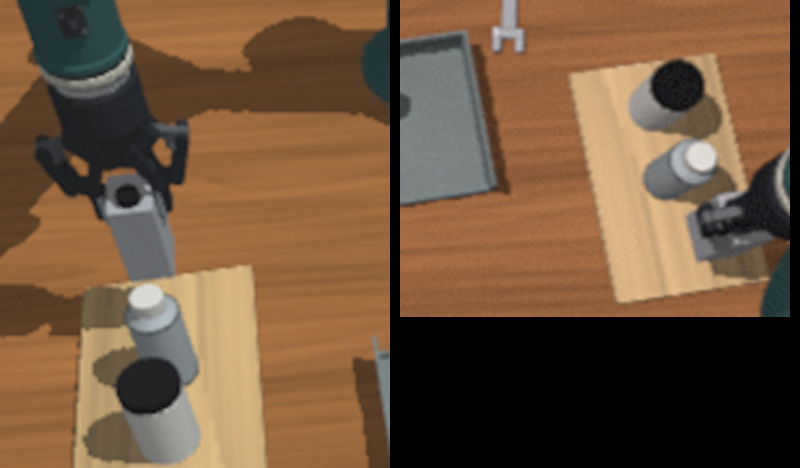

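The tin hangs over the near end of the board, clear of the can (top crop: tin (735,235), can (680,170)). Continuing down.

Call:
{"name": "arm_command", "arguments": {
  "rows": [
    [0,0,4,0,0]
  ]
}}

```text
clock: 39.25
ee_pos: [418.9, -327.2, 123.8]
orientation: [3.101, 0.009, 0.084]
wrist_force: [2.4, -2.8, -3.7]
opening: 43.5
```

```bash
python3 q.py 4|tail -1
```

```text
39.45 [-0.687   0.0817  2.0457 -0.0419  1.014   0.8218] sum -0.0002 [ 411.5 -321.4  114.3] [3.116 0.024 0.084] eff [-38.8 -34.    0.1]
```

Call:
{"name": "arm_command", "arguments": {
  "rows": [
    [0.1,0.1,2.8,0,0]
  ]
}}

```text
clock: 39.53
ee_pos: [417.4, -327.4, 93.9]
orientation: [3.105, 0.014, 0.084]
wrist_force: [2.7, -2.0, -3.6]
opening: 43.5
```

```bash
python3 q.py 5|tail -1; python3 go.py 412 -320 74 0.08
```

```text
39.78 [-0.6889  0.1168  2.0619 -0.0434  0.9601  0.8227] sum -0.0028 [ 413.1 -323.9   88.3] [3.114 0.023 0.084] eff [-39.9 -33.    0.1]
shift cm [-0.07 -0.4   1.43] turn deg 0.21 clock 39.78 q [-0.69  0.12  2.06 -0.04  0.96  0.82] F [ 0.2  0.5 -4. ] open 43.7 pos [ 413.1 -323.9   88.3] ori [3.114 0.023 0.084]
```

Call:
{"name": "arm_command", "arguments": {
  "rows": [
    [0,0,0.6,0,0]
  ]
}}

```text
clock: 39.87
ee_pos: [414.8, -325.6, 85.1]
orientation: [3.11, 0.019, 0.084]
wrist_force: [1.2, -0.4, -4.7]
opening: 43.6
```

```bash
python3 st.py 4|tail -1
```

```text
40.07 [ 413.3 -324.4   83. ] [3.113 0.022 0.084] 43.4 [-0.1 -1.  -6.1]
```

Call:
{"name": "arm_command", "arguments": {
  "rows": [
    [0,-0.3,0.6,0,0]
  ]
}}

```text
clock: 40.15
ee_pos: [414.1, -322.8, 78.4]
orientation: [3.111, 0.019, 0.083]
wrist_force: [0.9, -0.7, -4.2]
opening: 43.6
```

```bash
python3 st.py 4|tail -1
```

```text
40.35 [ 412.5 -321.1   76.4] [3.114 0.023 0.084] 43.5 [-0.8 -0.1 -4.9]
```

Call:
{"name": "arm_command", "arguments": {
  "rows": [
    [0,0,0.3,0,0]
  ]
}}

```text
clock: 40.43
ee_pos: [412.9, -321.7, 75.0]
orientation: [3.113, 0.022, 0.084]
wrist_force: [-8.5, 5.5, 32.3]
opening: 43.3
```

```bash
python3 st.py 4|tail -1
```

```text
40.63 [ 413.  -321.6   75.3] [3.113 0.022 0.084] 43.6 [-3.4  2.2  7.1]
```

Call:
{"name": "arm_command", "arguments": {
  "rows": [
    [0,0,0.15,0,0]
  ]
}}

```text
clock: 40.72
ee_pos: [413.0, -321.7, 75.3]
orientation: [3.114, 0.022, 0.084]
wrist_force: [-3.5, 2.8, 4.7]
opening: 43.5
```

```bash
python3 st.py 4|tail -1
```

```text
40.92 [ 413.  -321.6   75.3] [3.114 0.022 0.084] 43.4 [-2.8  3.5  5.6]
```

Contact, so I'll release. Then a rise in short-hold steps.

Call:
{"name": "arm_command", "arguments": {
  "rows": [
    [0,0,0,0,1]
  ]
}}

```text
clock: 41.0
ee_pos: [413.6, -322.2, 76.4]
orientation: [3.112, 0.021, 0.084]
wrist_force: [-0.5, -0.4, 0.5]
opening: 54.2
```

```bash
python3 st.py 6|tail -1
```

```text
41.3 [ 413.3 -321.9   75.6] [3.113 0.022 0.084] 85.3 [-0.5 -0.1 -0. ]
```

Call:
{"name": "arm_command", "arguments": {
  "rows": [
    [0,0,-3,0,1]
  ]
}}

```text
clock: 41.38
ee_pos: [409.9, -318.0, 100.0]
orientation: [3.121, 0.03, 0.084]
wrist_force: [-0.9, 0.8, -1.4]
opening: 85.3
```

```bash
python3 q.py 3|tail -1
```

```text
41.53 [-0.6836  0.0912  2.0489 -0.0425  0.9922  0.826 ] sum -0.0093 [ 415.8 -322.6  107.8] [3.109 0.018 0.084] eff [-37.8 -32.3   0.1]
```

Call:
{"name": "arm_command", "arguments": {
  "rows": [
    [0,0,-4,0,1],
    [0,0,-4,0,1]
  ]
}}

```text
clock: 41.7
ee_pos: [411.4, -315.5, 178.4]
orientation: [3.123, 0.032, 0.084]
wrist_force: [1.2, -0.0, 0.7]
opening: 85.4
```

```bash
python3 q.py 4|tail -1; python3 pic.py p14 110 70 260 250 340 120 500 250;  python3 go.py 609 29 60 0.08
```

```text
41.9 [-0.6784  0.0137  1.9848 -0.0391  1.1468  0.8242] sum 0.0037 [ 413.1 -316.8  180.1] [3.118 0.027 0.084] eff [-37.3 -36.6  -0. ]
shift cm [ 22.57 -32.69  11.78] turn deg 0.23 clock 42.0 q [-0.68  0.02  1.99 -0.04  1.15  0.82] F [-0.6  0.2  0.1] open 85.7 pos [ 411.6 -315.7  177.8] ori [3.122 0.031 0.084]
```

View pics/p14.png

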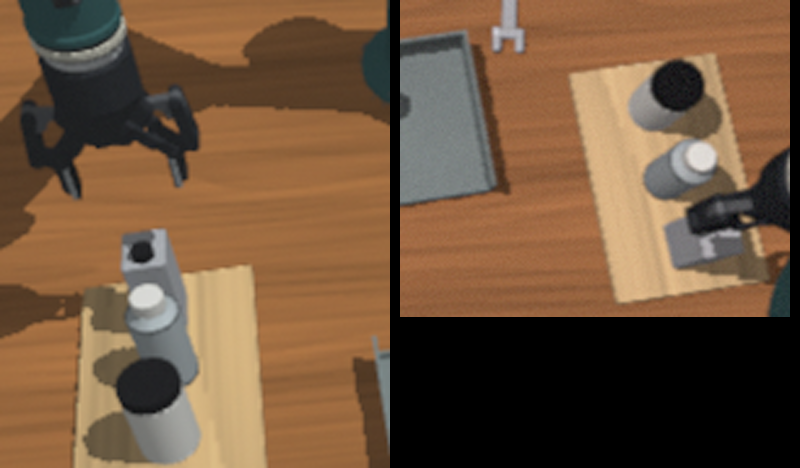

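All three stand upright on the board: tub top crop (665,95), can (680,170), tin (705,240). Now the flange.

Call:
{"name": "arm_command", "arguments": {
  "rows": [
    [0.9,-1.4,0,0,1],
    [1.9,-2.8,0,0,1],
    [1.9,-2.8,0,0,1],
    [1.9,-2.8,0,0,1],
    [1.9,-2.8,0,0,1],
    [1.9,-2.8,0,0,1],
    [1.9,-2.8,0,0,1],
    [1.9,-2.8,0,0,1],
    [1.9,-2.8,0,0,1],
    [1.9,-2.8,0,0,1],
    [1.9,-2.8,0,0,1],
    [1.5,-2.2,0,0,1]
  ]
}}

```text
clock: 43.0
ee_pos: [588.0, 29.8, 134.5]
orientation: [3.133, 0.072, 0.073]
wrist_force: [0.0, 0.0, -0.1]
opening: 85.2
```

```bash
python3 q.py 5|tail -1; python3 pic.py p15 265 200 345 270 295 130 375 200;  python3 go.py 609 29 60 0.08
```

```text
43.25 [ 0.012   0.2243  1.8388 -0.0149  1.1496  1.5166] sum 0.0712 [587.2  27.2 135.3] [3.132 0.072 0.072] eff [-45.7 -33.7   0.3]
shift cm [ 2.16 -0.1   7.63] turn deg -0.53 clock 43.35 q [ 0.01  0.22  1.84 -0.01  1.15  1.52] F [-0.4  0.   0.5] open 85.4 pos [587.6  26.4 136.3] ori [3.132 0.07  0.071]
```

View pics/p15.png

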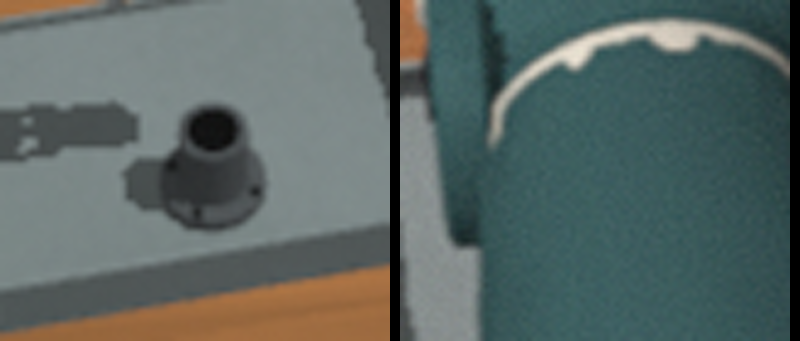

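Call:
{"name": "arm_command", "arguments": {
  "rows": [
    [1,0,-4,-0.5,1]
  ]
}}

```text
clock: 43.43
ee_pos: [590.4, 26.4, 165.6]
orientation: [3.134, 0.091, 0.078]
wrist_force: [-1.6, -0.1, -2.4]
opening: 85.5
```

```bash
python3 q.py 2|tail -1
```

```text
43.53 [ 0.0103  0.2077  1.7697 -0.0144  1.2246  1.5083] sum 0.0604 [603.9  26.4 180.6] [3.132 0.061 0.078] eff [-41.4 -29.5   1.3]
```

Call:
{"name": "arm_command", "arguments": {
  "rows": [
    [0,0,-4,0,1]
  ]
}}

```text
clock: 43.62
ee_pos: [601.0, 25.7, 210.3]
orientation: [3.133, 0.073, 0.076]
wrist_force: [-1.6, 0.0, -1.9]
opening: 85.2
```

```bash
python3 q.py 2|tail -1
```

```text
43.72 [ 0.0092  0.1795  1.7205 -0.0144  1.2893  1.5081] sum 0.0477 [610.   25.7 223.9] [3.131 0.049 0.076] eff [-41.7 -31.5   1.1]
```

Call:
{"name": "arm_command", "arguments": {
  "rows": [
    [0,0,3,0,1],
    [0,0,3,0,1],
    [0,0,-3,0,1]
  ]
}}

```text
clock: 43.97
ee_pos: [606.8, 21.7, 192.0]
orientation: [3.13, 0.046, 0.071]
wrist_force: [-3.7, 0.4, -3.2]
opening: 85.6
```

```bash
python3 q.py 2|tail -1;  python3 go.py 609 29 60 0.08
```

```text
44.07 [ 0.003   0.1846  1.7431 -0.0151  1.2304  1.508 ] sum 0.0165 [618.2  21.8 208.4] [3.129 0.017 0.071] eff [-40.8 -29.8   0.9]
shift cm [-0.87 -0.78 14.84] turn deg -0.52 clock 44.07 q [ 0.    0.18  1.74 -0.02  1.23  1.51] F [1.7 0.4 1.7] open 85.6 pos [618.2  21.8 208.4] ori [3.129 0.017 0.071]
```

Call:
{"name": "arm_command", "arguments": {
  "rows": [
    [-0.9,-0.8,4,-0.5,1]
  ]
}}

```text
clock: 44.15
ee_pos: [617.7, 27.1, 179.4]
orientation: [3.126, -0.006, 0.078]
wrist_force: [1.9, 0.5, 1.7]
opening: 85.4
```

```bash
python3 q.py 4|tail -1; python3 go.py 609 29 24 0.08
```

```text
44.35 [ 0.0134  0.1971  1.8048 -0.0156  1.1568  1.5114] sum 0.0171 [607.8  28.1 168.4] [3.129 0.018 0.079] eff [-44.7 -33.1   0.2]
shift cm [ 0.12 -0.08 14.44] turn deg -0.05 clock 44.35 q [ 0.01  0.2   1.8  -0.02  1.16  1.51] F [-0.1  0.7  1.4] open 85.1 pos [607.8  28.1 168.4] ori [3.129 0.018 0.079]
```

Call:
{"name": "arm_command", "arguments": {
  "rows": [
    [0,0,4,0,1]
  ]
}}

```text
clock: 44.43
ee_pos: [616.3, 27.3, 139.1]
orientation: [3.127, -0.003, 0.079]
wrist_force: [2.6, -1.1, 2.1]
opening: 85.3
```

```bash
python3 q.py 4|tail -1; python3 go.py 609 29 24 0.08
```

```text
44.63 [ 0.012   0.2323  1.8387 -0.0162  1.0868  1.5117] sum 0.0162 [608.1  27.2 129.6] [3.128 0.017 0.079] eff [-45.2 -32.2   0.1]
shift cm [ 0.1  -0.17 10.56] turn deg -0.07 clock 44.63 q [ 0.01  0.23  1.84 -0.02  1.09  1.51] F [0.4 0.4 0.5] open 85.5 pos [608.1  27.2 129.6] ori [3.128 0.017 0.079]
```

Call:
{"name": "arm_command", "arguments": {
  "rows": [
    [0.1,-0.2,4,0,1]
  ]
}}

```text
clock: 44.72
ee_pos: [617.9, 28.5, 100.6]
orientation: [3.127, -0.003, 0.078]
wrist_force: [3.1, 1.1, 0.4]
opening: 85.9
```

```bash
python3 q.py 4|tail -1; python3 go.py 609 29 24 0.08
```

```text
44.92 [ 0.0144  0.2737  1.8652 -0.0169  1.0178  1.5153] sum 0.0152 [609.3  28.7  91.3] [3.128 0.016 0.079] eff [-46.1 -31.    0.1]
shift cm [-0.03 -0.04  6.73] turn deg -0.07 clock 44.92 q [ 0.01  0.27  1.87 -0.02  1.02  1.52] F [-0.3  0.1  0.9] open 85.3 pos [609.3  28.7  91.3] ori [3.128 0.016 0.079]
```

Call:
{"name": "arm_command", "arguments": {
  "rows": [
    [0,-0.1,3.5,0,1]
  ]
}}

```text
clock: 45.0
ee_pos: [617.6, 29.2, 66.3]
orientation: [3.127, -0.002, 0.079]
wrist_force: [2.1, -0.6, 1.4]
opening: 85.7
```

```bash
python3 q.py 5|tail -1; python3 go.py 609 29 24 0.08;  python3 pic.py p16 255 170 365 270 295 130 375 200
```

```text
45.25 [ 0.0151  0.3113  1.8853 -0.0177  0.9572  1.5173] sum 0.0122 [610.3  29.1  58.8] [3.128 0.013 0.079] eff [-47.2 -30.1   0.2]
shift cm [-0.13  0.    3.48] turn deg -0.07 clock 45.25 q [ 0.02  0.31  1.89 -0.02  0.96  1.52] F [-0.3 -1.4  0.1] open 85.2 pos [610.3  29.1  58.8] ori [3.128 0.013 0.079]
```

View pics/p16.png

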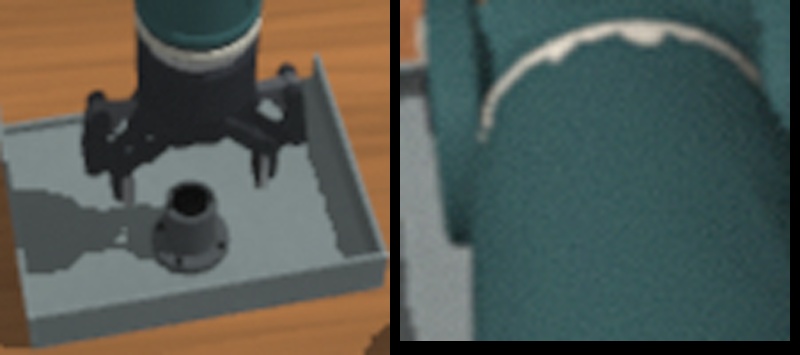

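The fingers are centred on the hub (crop: fingers x 123 and 265, hub x 190). Last descent.

Call:
{"name": "arm_command", "arguments": {
  "rows": [
    [-0.2,0,3.3,0,1]
  ]
}}

```text
clock: 45.43
ee_pos: [616.3, 28.7, 34.4]
orientation: [3.127, -0.004, 0.079]
wrist_force: [2.1, -0.9, 0.9]
opening: 85.3
```

```bash
python3 q.py 5|tail -1; python3 go.py 609 29 24 0.08
```

```text
45.68 [ 0.0141  0.3477  1.9062 -0.0184  0.8982  1.5177] sum 0.0105 [608.8  28.5  27. ] [3.128 0.011 0.079] eff [-48.1 -28.9   0.1]
shift cm [ 0.03 -0.05  0.3 ] turn deg -0.08 clock 45.68 q [ 0.01  0.35  1.91 -0.02  0.9   1.52] F [0.1 1.6 0.1] open 85.2 pos [608.8  28.5  27. ] ori [3.128 0.011 0.079]
```

Call:
{"name": "arm_command", "arguments": {
  "rows": [
    [0,0,0,0,0.5]
  ],
  "grip_force": 50
}}

```text
clock: 45.77
ee_pos: [609.7, 28.5, 28.4]
orientation: [3.128, 0.01, 0.079]
wrist_force: [0.1, 0.5, 0.1]
opening: 75.4
```

```bash
python3 st.py 5|tail -2
```

```text
45.97 [609.6  28.5  28.1] [3.128 0.01  0.079] 46.2 [-0.   0.1 -0.6]
46.02 [609.3  28.5  27.8] [3.128 0.01  0.079] 42.9 [-0.3 -0.2 -1. ]
```

Call:
{"name": "arm_command", "arguments": {
  "rows": [
    [0,0,0,0,0]
  ]
}}

```text
clock: 46.1
ee_pos: [609.6, 28.4, 28.4]
orientation: [3.128, 0.01, 0.079]
wrist_force: [1.2, 0.4, -2.9]
opening: 34.8
```

```bash
python3 st.py 6|tail -2
```

```text
46.35 [609.7  28.5  28.3] [3.128 0.009 0.079] 34.7 [-0.3 -1.   3.6]
46.4 [609.7  28.5  28.3] [3.128 0.009 0.079] 34.7 [-0.4 -0.4  3.9]
```

Flange gripped at 34.7 mm. Lifting.

Call:
{"name": "arm_command", "arguments": {
  "rows": [
    [0,0,-2.5,0,0],
    [0,0,-3.5,0,0]
  ]
}}

```text
clock: 46.57
ee_pos: [601.5, 29.2, 78.8]
orientation: [3.129, 0.03, 0.078]
wrist_force: [1.1, 0.5, -3.6]
opening: 34.7
```

```bash
python3 q.py 3|tail -1
```

```text
46.72 [ 0.0156  0.278   1.8744 -0.0169  1.0049  1.5168] sum 0.0158 [607.   29.4  84.3] [3.128 0.017 0.079] eff [-50.7 -34.    0.4]
```

Call:
{"name": "arm_command", "arguments": {
  "rows": [
    [0,0,-4,0,0]
  ]
}}

```text
clock: 46.8
ee_pos: [599.1, 29.8, 113.8]
orientation: [3.13, 0.036, 0.079]
wrist_force: [-2.5, -1.0, -6.1]
opening: 34.8
```

```bash
python3 q.py 2|tail -1
```

```text
46.9 [ 0.0166  0.2344  1.8407 -0.0161  1.0761  1.5163] sum 0.0097 [610.2  30.1 127.3] [3.128 0.011 0.079] eff [-44.7 -29.    1.6]
```

Call:
{"name": "arm_command", "arguments": {
  "rows": [
    [0,0,-4,0,0]
  ]
}}

```text
clock: 46.98
ee_pos: [603.6, 30.5, 156.1]
orientation: [3.129, 0.028, 0.079]
wrist_force: [-1.1, -1.2, -7.8]
opening: 34.9
```

```bash
python3 q.py 4|tail -1;python3 go.py 484 339 73 0.08; python3 pic.py p17 255 170 365 270 295 130 375 200
```

```text
47.18 [ 0.0175  0.2003  1.8079 -0.0155  1.1435  1.516 ] sum 0.0101 [610.2  30.7 164.8] [3.128 0.011 0.079] eff [-50.3 -38.5  -0.1]
shift cm [-10.16 -31.73   9.18] turn deg -0.07 clock 47.18 q [ 0.02  0.2   1.81 -0.02  1.14  1.52] F [-0.4 -0.2 -5.7] open 34.6 pos [610.2  30.7 164.8] ori [3.128 0.011 0.079]
```

View pics/p17.png

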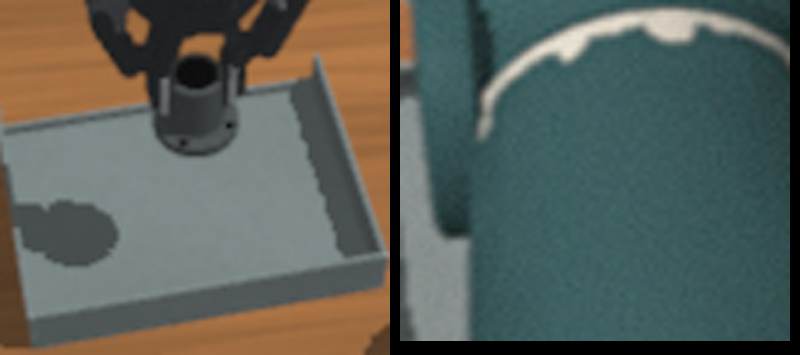

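The flange is held upright. Transit to the grey scale.

Call:
{"name": "arm_command", "arguments": {
  "rows": [
    [-0.5,-1.5,-0.3,0,0],
    [-0.95,-2.9,-0.2,0,0],
    [-0.95,-2.9,-0.2,0,0],
    [-0.95,-2.9,-0.2,0,0],
    [-0.95,-2.9,-0.2,0,0],
    [-0.95,-2.9,-0.2,0,0],
    [-0.5,-1.5,-0.2,0,0]
  ]
}}

```text
clock: 47.87
ee_pos: [523.1, 203.0, 157.6]
orientation: [3.125, 0.047, 0.069]
wrist_force: [0.4, -0.5, -4.2]
opening: 34.4
```

```bash
python3 q.py 5|tail -1;python3 go.py 484 339 73 0.08
```

```text
48.12 [ 0.3235  0.141   1.89   -0.0074  1.1582  1.8287] sum 0.0477 [525.7 200.1 158.7] [3.123 0.044 0.068] eff [-44.3 -35.9   0.3]
shift cm [ -3.22 -14.15   8.57] turn deg -0.67 clock 48.12 q [ 0.32  0.14  1.89 -0.01  1.16  1.83] F [ 1.   0.2 -4.3] open 34.3 pos [525.7 200.1 158.7] ori [3.123 0.044 0.068]
```

Call:
{"name": "arm_command", "arguments": {
  "rows": [
    [-0.3,-1.5,-0.2,-0.3,0],
    [-0.65,-2.8,-0.2,-0.3,0],
    [-0.65,-2.8,-0.2,0,0],
    [-0.65,-2.8,-0.2,0,0],
    [-0.65,-2.6,0,0,0],
    [-0.2,-1.2,0,0,0]
  ]
}}

```text
clock: 48.62
ee_pos: [487.0, 329.0, 161.2]
orientation: [3.118, 0.049, 0.063]
wrist_force: [0.1, 0.3, -4.5]
opening: 34.6
```

```bash
python3 q.py 5|tail -1;python3 go.py 484 339 73 0.08
```

```text
48.87 [ 5.4690e-01  1.8780e-01  1.8307e+00 -4.0000e-04  1.1778e+00  2.0551e+00] sum 0.0547 [487.9 326.1 161.3] [3.116 0.048 0.062] eff [-47.1 -36.5   0.3]
shift cm [-0.31 -1.31  8.83] turn deg -1.03 clock 48.87 q [ 0.55  0.19  1.83 -0.    1.18  2.06] F [-0.5  0.1 -3.5] open 34.5 pos [487.9 326.1 161.3] ori [3.116 0.048 0.062]
```

Call:
{"name": "arm_command", "arguments": {
  "rows": [
    [-0.3,-1.3,0.5,-1,0]
  ]
}}

```text
clock: 48.95
ee_pos: [485.6, 336.4, 156.9]
orientation: [3.116, 0.047, 0.077]
wrist_force: [1.2, 0.5, -2.6]
opening: 34.6
```

```bash
python3 q.py 5|tail -1;python3 go.py 484 339 73 0.08
```

```text
49.2 [5.6750e-01 1.9940e-01 1.8276e+00 5.0000e-04 1.1700e+00 2.0582e+00] sum 0.0554 [483.9 338.2 155.8] [3.116 0.049 0.079] eff [-47.5 -36.    0.4]
shift cm [ 0.02 -0.08  8.28] turn deg -0.04 clock 49.2 q [0.57 0.2  1.83 0.   1.17 2.06] F [ 0.8 -0.7 -4.1] open 34.6 pos [483.9 338.2 155.8] ori [3.116 0.049 0.079]
```

Call:
{"name": "arm_command", "arguments": {
  "rows": [
    [0.2,0,3,0,0]
  ]
}}

```text
clock: 49.28
ee_pos: [489.3, 340.2, 132.4]
orientation: [3.122, 0.037, 0.079]
wrist_force: [1.9, 1.9, -3.1]
opening: 34.4
```

```bash
python3 q.py 5|tail -1;python3 go.py 484 339 73 0.08
```

```text
49.53 [5.6560e-01 2.2770e-01 1.8525e+00 4.0000e-04 1.1172e+00 2.0566e+00] sum 0.0558 [484.6 337.2 126.1] [3.116 0.049 0.079] eff [-47.2 -34.    0.5]
shift cm [-0.04 -0.18  5.31] turn deg -0.06 clock 49.53 q [0.57 0.23 1.85 0.   1.12 2.06] F [-0.3  0.6 -3.2] open 34.6 pos [484.6 337.2 126.1] ori [3.116 0.049 0.079]
```

Call:
{"name": "arm_command", "arguments": {
  "rows": [
    [0.2,0,3,0,0]
  ]
}}

```text
clock: 49.62
ee_pos: [490.8, 340.2, 103.8]
orientation: [3.123, 0.036, 0.079]
wrist_force: [1.6, 2.6, -3.3]
opening: 34.7
```

```bash
python3 q.py 5|tail -1;python3 go.py 484 339 73 0.08; python3 pic.py p18 370 130 480 230 170 160 290 265
```

```text
49.87 [5.6410e-01 2.5820e-01 1.8732e+00 3.0000e-04 1.0646e+00 2.0552e+00] sum 0.0545 [485.7 336.9  97.4] [3.116 0.048 0.079] eff [-47.9 -33.    0.5]
shift cm [-0.15 -0.22  2.44] turn deg -0.06 clock 49.87 q [0.56 0.26 1.87 0.   1.06 2.06] F [ 0.6 -0.1 -4.3] open 34.6 pos [485.7 336.9  97.4] ori [3.116 0.048 0.079]
```

View pics/p18.png

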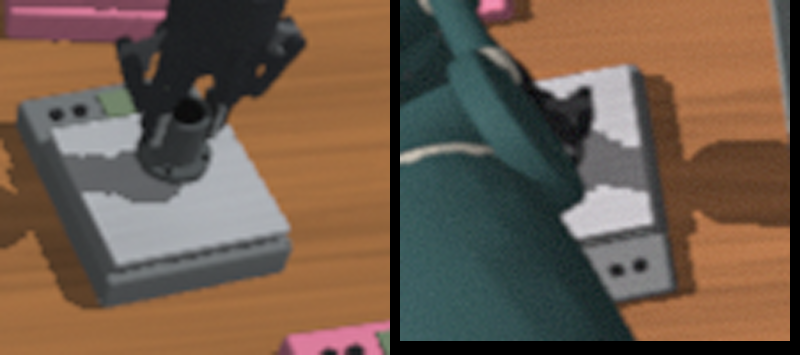

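The flange hovers over the grey pan (scene crop (180,150)), centring as computed.

Call:
{"name": "arm_command", "arguments": {
  "rows": [
    [-0.1,-0.25,1.8,0,0]
  ]
}}

```text
clock: 50.05
ee_pos: [488.2, 341.4, 85.1]
orientation: [3.122, 0.038, 0.079]
wrist_force: [0.8, 1.4, -3.4]
opening: 34.7
```

```bash
python3 q.py 6|tail -1;python3 go.py 484.5 339 73 0.08
```

```text
50.35 [5.6860e-01 2.7600e-01 1.8848e+00 5.0000e-04 1.0322e+00 2.0593e+00] sum 0.0514 [484.8 339.5  81. ] [3.118 0.046 0.079] eff [-49.  -33.1   0.4]
shift cm [-0.04  0.05  0.8 ] turn deg -0.05 clock 50.35 q [0.57 0.28 1.88 0.   1.03 2.06] F [-0.2  0.  -4.4] open 34.9 pos [484.8 339.5  81. ] ori [3.118 0.046 0.079]
```

Call:
{"name": "arm_command", "arguments": {
  "rows": [
    [0,0,0.4,0,0]
  ]
}}

```text
clock: 50.43
ee_pos: [485.7, 340.0, 78.5]
orientation: [3.119, 0.043, 0.079]
wrist_force: [0.8, -0.0, -4.7]
opening: 34.8
```

```bash
python3 st.py 5|tail -1;python3 go.py 484.5 339 73 0.08
```

```text
50.68 [484.7 339.4  77.1] [3.118 0.046 0.079] 34.6 [ 0.  -0.2 -4.5]
shift cm [-0.02  0.04  0.41] turn deg -0.05 clock 50.68 q [0.57 0.28 1.89 0.   1.03 2.06] F [ 0.  -0.2 -4.5] open 34.6 pos [484.7 339.4  77.1] ori [3.118 0.046 0.079]
```

Call:
{"name": "arm_command", "arguments": {
  "rows": [
    [0,0,0.3,0,0]
  ]
}}

```text
clock: 50.77
ee_pos: [485.1, 339.6, 74.7]
orientation: [3.118, 0.044, 0.079]
wrist_force: [-0.8, -0.1, -2.4]
opening: 34.8
```

```bash
python3 st.py 5|tail -1
```

```text
51.02 [484.5 339.2  74. ] [3.118 0.046 0.079] 34.3 [-0.5 -0.4 -4.5]
```

Call:
{"name": "arm_command", "arguments": {
  "rows": [
    [0,0,0.2,0,0]
  ]
}}

```text
clock: 51.1
ee_pos: [484.4, 339.4, 72.8]
orientation: [3.118, 0.046, 0.079]
wrist_force: [-6.0, -2.8, 16.2]
opening: 34.6
```

```bash
python3 st.py 5|tail -1
```

```text
51.35 [484.6 339.4  73.1] [3.118 0.045 0.079] 34.5 [-3.7 -1.7  5.4]
```

Contact, so I'll release, rise and check centring.

Call:
{"name": "arm_command", "arguments": {
  "rows": [
    [0,0,0,0,1]
  ]
}}

```text
clock: 51.43
ee_pos: [485.0, 339.7, 73.4]
orientation: [3.119, 0.044, 0.079]
wrist_force: [0.9, -0.8, -0.4]
opening: 45.1
```

```bash
python3 st.py 7|tail -1
```

```text
51.78 [484.7 339.4  72.9] [3.118 0.045 0.079] 85.5 [-0.4  0.  -0.7]
```

Call:
{"name": "arm_command", "arguments": {
  "rows": [
    [0,0,-3,0,1]
  ]
}}

```text
clock: 51.87
ee_pos: [481.5, 337.3, 96.7]
orientation: [3.112, 0.056, 0.079]
wrist_force: [-1.3, -0.7, -0.6]
opening: 85.3
```

```bash
python3 q.py 2|tail -1
```

```text
51.97 [5.6850e-01 2.5110e-01 1.8627e+00 6.0000e-04 1.0718e+00 2.0594e+00] sum 0.044 [488.7 342.  106.6] [3.121 0.039 0.079] eff [-43.7 -28.5   1.1]
```

Call:
{"name": "arm_command", "arguments": {
  "rows": [
    [0,0,-4,0,1]
  ]
}}

```text
clock: 52.05
ee_pos: [485.3, 339.7, 137.2]
orientation: [3.115, 0.051, 0.079]
wrist_force: [-2.0, -0.6, -2.5]
opening: 85.4
```

```bash
python3 q.py 2|tail -1
```

```text
52.15 [5.6850e-01 2.1220e-01 1.8225e+00 6.0000e-04 1.1396e+00 2.0593e+00] sum 0.0327 [494.  345.3 150.2] [3.127 0.029 0.079] eff [-42.6 -29.4   1.2]
```

Call:
{"name": "arm_command", "arguments": {
  "rows": [
    [0,0,-4,0,1]
  ]
}}

```text
clock: 52.23
ee_pos: [490.9, 343.3, 179.2]
orientation: [3.121, 0.039, 0.079]
wrist_force: [-1.6, -0.9, -1.2]
opening: 85.4
```

```bash
python3 q.py 2|tail -1; python3 pic.py p19 370 130 480 230 170 160 290 265
```

```text
52.33 [5.6840e-01 1.7920e-01 1.7803e+00 5.0000e-04 1.2023e+00 2.0594e+00] sum 0.0202 [498.6 348.3 192.1] [3.133 0.018 0.08 ] eff [-41.9 -30.9   1. ]
```

View pics/p19.png

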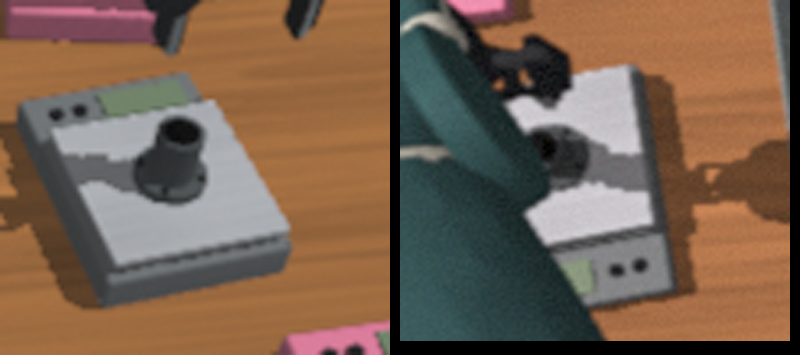

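```bash
python3 - <<'E'
from fit import *
s=390/110
print(back("scene",un([(181,133)],370,130,s),100), back("scene",un([(171,175)],370,130,s),55))
s2=390/120
E
python3 go.py 581.5 -306.5 72 0.085
```

```text
[[485.12050037 339.48660432 100.        ]] [[486.3334908  340.36360156  55.        ]]
shift cm [ 3.33 65.78 11.55] turn deg -0.32 clock 52.43 q [0.57 0.18 1.79 0.   1.2  2.06] F [-1.1  1.  -1.3] open 85.4 pos [496.1 346.6 187.5] ori [3.129 0.025 0.079]
```

Flange hub is at (485.1, 339.5) against the pan centre from the same camera at (485.3, 339.3). Centred. Now I'll re-measure the three items on the board.

Run:
```python
from h import *
ims={n:snapshot(n) for n in C}
np.save("b_scene.npy",ims["scene"]);np.save("b_top.npy",ims["top"])
a=cv2.resize(ims["scene"][165:265,135:215,::-1],None,fx=5,fy=5,interpolation=cv2.INTER_CUBIC)
b=cv2.resize(ims["top"][135:245,400:495,::-1],None,fx=4,fy=4,interpolation=cv2.INTER_CUBIC)
h=500
cv2.imwrite("pics/board2.png",np.hstack([a,cv2.copyMakeBorder(b,0,h-b.shape[0],10,0,cv2.BORDER_CONSTANT)])); print(a.shape,b.shape)
```

```text
(500, 400, 3) (440, 380, 3)
```

View pics/board2.png

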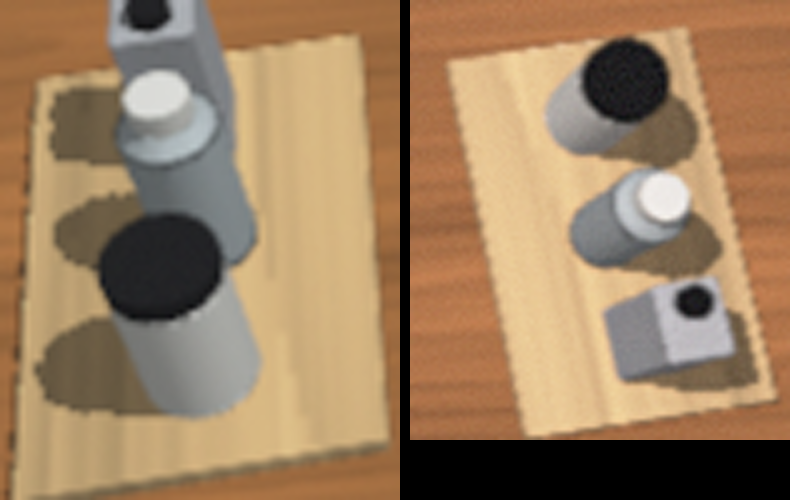

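```bash
cat >> f1.py <<'E'
print("--- board")
S=lambda p:un(p,135,165,5); T=lambda p:un(p,400,135,4)
go("tub2",{"scene":S([(161,266)]),"top":T([(215.5,80)])},[(0,0)],107,False)
go("can2",{"scene":S([(157,95)]),"top":T([(254,197)])},[(0,0)],127,False)
go("tin2",{"top":T([(242,289),(311,277),(323,352),(258,363)])},rect(26,22),112)
E
python3 f1.py | sed -n '/board$/,$p;/^t/p;/^can/p;/^   /p' | tail -12
```

```text
top [ 575.132 -302.52 ]
    top [ 575.132 -302.52 ]
can2 [ 490.535 -308.538] res px [ 0.  -0.4  0.  -0.3]
can2 [ 490.535 -308.538] res px [ 0.  -0.4  0.  -0.3]
    scene [ 491.967 -308.479]
    scene [ 491.967 -308.479]
    top [ 489.633 -308.285]
    top [ 489.633 -308.285]
tin2 [ 411.232 -321.786   44.039] res px [-0.1 -1.2 -0.6 -0.2  0.7  0.9 -0.   0.3]
tin2 [ 411.232 -321.786   44.039] res px [-0.1 -1.2 -0.6 -0.2  0.7  0.9 -0.   0.3]
    top [ 411.232 -321.786   44.039]
    top [ 411.232 -321.786   44.039]
```

```bash
python3 f1.py | grep -A2 -E "^tub|^can|^tin"
```

```text
tin [6.04799e+02 9.39190e+01 2.70000e-02] res px [ 0.7 -0.8 -0.3 -0.5 -0.5 -0.3  0.2 -1.1 -0.  -0.7  0.4 -0.7 -0.  -0.3
 -0.2 -0.5]
    scene [6.0674e+02 9.3596e+01 7.0000e-03]
--
tub [614.481 -32.166] res px [-0.2 -1.6 -0.1 -1.4]
    scene [619.204 -32.171]
    top [610.605 -32.211]
can [546.767  25.284] res px [-0.2 -0.5 -0.2 -0.4]
    scene [548.325  25.556]
    top [545.693  24.908]
--
can [-27.6   0.6] 62.27734548082034
tin [36.2 63.9] 65.72859491690186
tub [ 34.8 -62.6] 60.739847270535776
--- board
tub2 [ 578.702 -303.41 ] res px [ 0.1 -1.4  0.1 -1.3]
    scene [ 582.853 -303.255]
    top [ 575.132 -302.52 ]
can2 [ 490.535 -308.538] res px [ 0.  -0.4  0.  -0.3]
    scene [ 491.967 -308.479]
    top [ 489.633 -308.285]
tin2 [ 411.232 -321.786   44.039] res px [-0.1 -1.2 -0.6 -0.2  0.7  0.9 -0.   0.3]
    top [ 411.232 -321.786   44.039]
```

Board positions: tub (578.7,-303.4), can (490.5,-308.5), tin (412.7,-321.9, yaw 0.057). Returning the tin first.

```bash
python3 q.py 1; python3 go.py 412.7 -321.9 75 0.057
```

```text
52.58 [5.6840e-01 1.8450e-01 1.7897e+00 6.0000e-04 1.2022e+00 2.0594e+00] sum 0.0348 [493.9 345.2 184.1] [3.126 0.031 0.079] eff [-46.4 -35.9   0.1]
shift cm [-13.38  65.86  10.91] turn deg 1.28 clock 52.58 q [0.57 0.18 1.79 0.   1.2  2.06] F [-1.   0.6 -1.8] open 85.1 pos [493.9 345.2 184.1] ori [3.126 0.031 0.079]
```

Call:
{"name": "arm_command", "arguments": {
  "rows": [
    [-0.3,1.6,-0.5,0,1],
    [-0.65,3.2,-0.4,0,1],
    [-0.65,3.2,-0.2,0,1],
    [-0.65,3.2,-0.2,0,1],
    [-0.65,3.2,-0.2,0,1],
    [-0.65,3.2,-0.2,0,1],
    [-0.65,3.2,-0.2,0,1],
    [-0.65,3.2,-0.2,0,1],
    [-0.65,3.2,-0.2,0,1],
    [-0.65,3.2,-0.2,0,1],
    [-0.4,1.6,0,0,1]
  ]
}}

```text
clock: 53.5
ee_pos: [442.5, 3.2, 205.4]
orientation: [3.118, 0.054, 0.089]
wrist_force: [-0.1, -0.0, 0.8]
opening: 85.4
```

```bash
python3 q.py 4|tail -1; python3 go.py 412.7 -321.9 75 0.057
```

```text
53.7 [-0.0205 -0.1293  2.0724 -0.0291  1.2498  1.4714] sum 0.0513 [443.3   6.2 205.1] [3.12  0.054 0.088] eff [-28.5 -35.4   0.3]
shift cm [-5.94 32.41 13.01] turn deg 1.79 clock 53.7 q [-0.02 -0.13  2.07 -0.03  1.25  1.47] F [-0.   0.3 -0.2] open 85.5 pos [443.3   6.2 205.1] ori [3.12  0.054 0.088]
```

Call:
{"name": "arm_command", "arguments": {
  "rows": [
    [-0.3,1.6,-0.2,0.3,1],
    [-0.6,3.2,-0.1,0.3,1],
    [-0.6,3.2,-0.1,0.3,1],
    [-0.6,3.2,-0.1,0.3,1],
    [-0.6,3.2,-0.1,0.3,1],
    [-0.6,3.2,0,0,1],
    [-0.6,3.2,0,0,1],
    [-0.6,3.2,0,0,1],
    [-0.6,3.2,0,0,1],
    [-0.6,3.2,0,0,1],
    [-0.4,2,0,0,1]
  ]
}}

```text
clock: 54.62
ee_pos: [411.3, -318.5, 215.4]
orientation: [3.128, 0.057, 0.09]
wrist_force: [0.1, 0.7, -0.4]
opening: 85.4
```

```bash
python3 q.py 4|tail -1; python3 go.py 412.7 -321.9 75 0.057
```

```text
54.82 [-0.6713  0.0021  1.9302 -0.0502  1.2432  0.8268] sum 0.034 [ 411.2 -316.   215.1] [3.13  0.057 0.089] eff [-35.6 -36.3   0.1]
shift cm [ 0.1   0.6  14.01] turn deg 1.85 clock 54.82 q [-0.67  0.    1.93 -0.05  1.24  0.83] F [-0.2  0.6 -0.5] open 85.4 pos [ 411.2 -316.   215.1] ori [3.13  0.057 0.089]
```

Call:
{"name": "arm_command", "arguments": {
  "rows": [
    [0.2,0.6,4,1.8,1]
  ]
}}

```text
clock: 54.9
ee_pos: [417.0, -324.4, 182.6]
orientation: [3.119, 0.045, 0.059]
wrist_force: [1.6, -1.0, 1.2]
opening: 85.5
```

```bash
python3 q.py 4|tail -1; python3 go.py 412.7 -321.9 75 0.057
```

```text
55.1 [-0.6779  0.043   1.9672 -0.0515  1.1688  0.8533] sum 0.0374 [ 411.1 -320.2  174.1] [3.131 0.059 0.06 ] eff [-35.7 -33.3   0.2]
shift cm [0.15 0.18 9.91] turn deg 0.19 clock 55.1 q [-0.68  0.04  1.97 -0.05  1.17  0.85] F [-0.4 -1.5  0.7] open 85.0 pos [ 411.1 -320.2  174.1] ori [3.131 0.059 0.06 ]
```

Call:
{"name": "arm_command", "arguments": {
  "rows": [
    [0.2,0.1,4,0,1]
  ]
}}

```text
clock: 55.18
ee_pos: [417.4, -325.3, 143.2]
orientation: [3.12, 0.046, 0.062]
wrist_force: [2.9, -1.0, 0.7]
opening: 85.4
```

```bash
python3 q.py 4|tail -1; python3 go.py 412.7 -321.9 75 0.057
```

```text
55.38 [-0.6788  0.0824  2.0028 -0.0533  1.0941  0.8553] sum 0.0377 [ 411.2 -320.9  135.2] [3.132 0.059 0.062] eff [-36.5 -31.8   0.3]
shift cm [0.15 0.11 6.02] turn deg 0.27 clock 55.38 q [-0.68  0.08  2.   -0.05  1.09  0.86] F [0.9 0.1 0.1] open 85.7 pos [ 411.2 -320.9  135.2] ori [3.132 0.059 0.062]
```

Call:
{"name": "arm_command", "arguments": {
  "rows": [
    [0.2,0.1,3.5,0.2,1]
  ]
}}

```text
clock: 55.47
ee_pos: [417.5, -326.6, 109.1]
orientation: [3.12, 0.047, 0.059]
wrist_force: [1.5, -2.0, 1.8]
opening: 85.5
```

```bash
python3 q.py 4|tail -1; python3 go.py 412.7 -321.9 75 0.057
```

```text
55.67 [-0.6803  0.1221  2.0279 -0.0553  1.0283  0.8609] sum 0.0367 [ 411.8 -322.4  101.8] [3.131 0.059 0.059] eff [-37.7 -30.9   0.2]
shift cm [ 0.09 -0.04  2.68] turn deg 0.1 clock 55.67 q [-0.68  0.12  2.03 -0.06  1.03  0.86] F [-0.1 -0.4  0.8] open 85.3 pos [ 411.8 -322.4  101.8] ori [3.131 0.059 0.059]
```

Call:
{"name": "arm_command", "arguments": {
  "rows": [
    [0.1,0,2.5,0,1]
  ]
}}

```text
clock: 55.75
ee_pos: [416.2, -326.4, 83.7]
orientation: [3.122, 0.049, 0.059]
wrist_force: [0.9, -1.7, 0.2]
opening: 85.5
```

```bash
python3 q.py 5|tail -1; python3 go.py 412.7 -321.9 75 0.057;python3 pic.py p20 110 70 260 250 340 120 500 250
```

```text
56.0 [-0.6813  0.1512  2.0441 -0.0571  0.9811  0.8632] sum 0.0348 [ 412.2 -323.4   78.7] [3.129 0.057 0.059] eff [-38.9 -30.4   0.2]
shift cm [ 0.06 -0.14  0.37] turn deg 0.09 clock 56.0 q [-0.68  0.15  2.04 -0.06  0.98  0.86] F [ 0.   0.9 -0.1] open 85.8 pos [ 412.2 -323.4   78.7] ori [3.129 0.057 0.059]
```

View pics/p20.png

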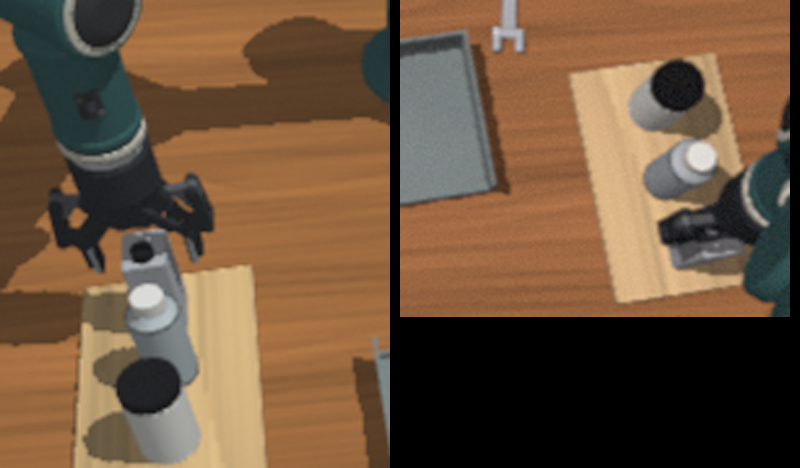

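The fingers straddle the tin (scene crop: fingers (92,250) and (195,240), tin (150,250)). Closing.

Call:
{"name": "arm_command", "arguments": {
  "rows": [
    [0,-0.15,0.2,0,0.6]
  ],
  "grip_force": 40
}}

```text
clock: 56.18
ee_pos: [412.9, -322.7, 78.0]
orientation: [3.127, 0.055, 0.058]
wrist_force: [-0.2, -0.3, 0.9]
opening: 75.5
```

```bash
python3 st.py 6|tail -1
```

```text
56.48 [ 412.1 -322.    76.7] [3.129 0.057 0.059] 51.6 [-0.9 -1.2 -0.1]
```

Call:
{"name": "arm_command", "arguments": {
  "rows": [
    [0,0,0,0,0]
  ]
}}

```text
clock: 56.57
ee_pos: [412.3, -322.3, 76.9]
orientation: [3.128, 0.056, 0.059]
wrist_force: [0.3, -0.6, -1.3]
opening: 43.3
```

```bash
python3 st.py 6|tail -1
```

```text
56.87 [ 412.2 -322.3   76.9] [3.129 0.056 0.059] 43.4 [-0.5 -1.8  1.8]
```

Call:
{"name": "arm_command", "arguments": {
  "rows": [
    [0,0,-2.5,0,0],
    [0,0,-3.5,0,0]
  ]
}}

```text
clock: 57.03
ee_pos: [408.7, -315.6, 127.6]
orientation: [-3.14, 0.072, 0.059]
wrist_force: [0.2, -0.8, -5.8]
opening: 43.7
```

```bash
python3 q.py 2|tail -1
```

```text
57.13 [-0.6741  0.0867  1.9992 -0.0525  1.0952  0.863 ] sum 0.0396 [ 413.9 -319.6  134.7] [3.133 0.06  0.058] eff [-39.1 -31.9   1.6]
```

Call:
{"name": "arm_command", "arguments": {
  "rows": [
    [0,0,-4,0,0]
  ]
}}

```text
clock: 57.22
ee_pos: [410.4, -314.5, 164.1]
orientation: [-3.139, 0.073, 0.059]
wrist_force: [-1.7, 0.7, -8.3]
opening: 43.4
```

```bash
python3 q.py 2|tail -1
```

```text
57.32 [-0.6705  0.0493  1.9562 -0.0503  1.1681  0.862 ] sum 0.0321 [ 418.6 -320.7  176.3] [3.128 0.054 0.058] eff [-36.9 -31.4   1.8]
```

Call:
{"name": "arm_command", "arguments": {
  "rows": [
    [0,0,-4,0,0]
  ]
}}

```text
clock: 57.4
ee_pos: [415.0, -315.7, 204.7]
orientation: [3.14, 0.067, 0.059]
wrist_force: [-1.8, 1.6, -8.6]
opening: 43.6
```

```bash
python3 q.py 3|tail -1
```

```text
57.55 [-0.6671  0.02    1.912  -0.0487  1.2377  0.8615] sum 0.0281 [ 421.7 -320.8  215.1] [3.126 0.051 0.058] eff [-40.4 -38.8   0.5]
```

```bash
python3 go.py 604.1 93.5 71 0.03
```

```text
shift cm [ 20.63 -40.29  14.41] turn deg 1.63 clock 57.55 q [-0.67  0.02  1.91 -0.05  1.24  0.86] F [ 0.7 -0.1 -5.1] open 43.4 pos [ 421.7 -320.8  215.1] ori [3.126 0.051 0.058]
```

Call:
{"name": "arm_command", "arguments": {
  "rows": [
    [0.7,-1.4,-0.4,0,0],
    [1.4,-2.8,-0.3,0,0],
    [1.4,-2.8,-0.3,0,0],
    [1.4,-2.8,-0.3,0,0],
    [1.4,-2.8,-0.3,0,0],
    [1.4,-2.8,-0.3,0,0],
    [1.4,-2.8,-0.3,0,0],
    [0.7,-1.4,-0.2,0,0]
  ]
}}

```text
clock: 58.22
ee_pos: [497.9, -109.7, 202.8]
orientation: [-3.142, 0.086, 0.049]
wrist_force: [-0.7, -0.4, -3.9]
opening: 43.7
```

```bash
python3 q.py 5|tail -1; python3 go.py 604.1 93.5 71 0.03
```

```text
58.47 [-0.2539  0.0262  1.9279 -0.0294  1.2685  1.279 ] sum 0.081 [ 497.4 -113.4  204.1] [3.139 0.086 0.048] eff [-39.1 -37.6   0.6]
shift cm [ 11.65 -20.16  13.31] turn deg 1.01 clock 58.47 q [-0.25  0.03  1.93 -0.03  1.27  1.28] F [-0.4  0.1 -5.8] open 43.8 pos [ 497.4 -113.4  204.1] ori [3.139 0.086 0.048]
```

Call:
{"name": "arm_command", "arguments": {
  "rows": [
    [0,0,-4,0,0]
  ]
}}

```text
clock: 58.55
ee_pos: [493.6, -112.3, 234.1]
orientation: [-3.139, 0.104, 0.047]
wrist_force: [-0.9, 0.5, -6.4]
opening: 43.9
```

```bash
python3 q.py 2|tail -1
```

```text
58.65 [-0.2537  0.0023  1.8699 -0.0293  1.3433  1.2784] sum 0.0739 [ 503.1 -115.   247.8] [3.136 0.079 0.046] eff [-34.8 -33.    1.9]
```

Call:
{"name": "arm_command", "arguments": {
  "rows": [
    [0.5,-1.4,0,0.3,0],
    [1.5,-2.8,0,0.3,0],
    [1.5,-2.8,0,0.3,0],
    [1.5,-2.8,0,0,0],
    [1.5,-2.8,0,0,0],
    [1.5,-2.8,0,0,0],
    [1,-2,0,0,0],
    [0.8,-1.5,0,0,0]
  ]
}}

```text
clock: 59.32
ee_pos: [597.7, 68.8, 231.7]
orientation: [3.128, 0.077, 0.006]
wrist_force: [0.3, -0.1, -6.5]
opening: 43.5
```

```bash
python3 q.py 5|tail -1; python3 go.py 604.1 93.5 71 0.03
```

```text
59.57 [ 0.0757  0.1754  1.7105 -0.0097  1.3336  1.6424] sum 0.0779 [596.8  67.  232.5] [3.127 0.077 0.006] eff [-48.6 -38.8   0.5]
shift cm [ 0.74 -2.65 16.15] turn deg -1.37 clock 59.57 q [ 0.08  0.18  1.71 -0.01  1.33  1.64] F [ 0.3  0.7 -5.3] open 43.3 pos [596.8  67.  232.5] ori [3.127 0.077 0.006]
```

Call:
{"name": "arm_command", "arguments": {
  "rows": [
    [0.9,-2.7,0,-1.4,0]
  ]
}}

```text
clock: 59.65
ee_pos: [604.6, 88.8, 231.6]
orientation: [3.124, 0.079, 0.026]
wrist_force: [-0.8, 0.1, -3.9]
opening: 43.8
```

```bash
python3 q.py 5|tail -1; python3 go.py 605.5 93.5 71 0.03
```

```text
59.9 [ 0.1154  0.1986  1.6853 -0.0073  1.3363  1.658 ] sum 0.0786 [605.3  92.8 231.4] [3.128 0.078 0.03 ] eff [-50.2 -38.9   0.5]
shift cm [ 0.02 -0.07 16.04] turn deg -0.02 clock 59.9 q [ 0.12  0.2   1.69 -0.01  1.34  1.66] F [ 0.  -0.5 -4.8] open 43.4 pos [605.3  92.8 231.4] ori [3.128 0.078 0.03 ]
```

Call:
{"name": "arm_command", "arguments": {
  "rows": [
    [0.2,0,4,0,0]
  ]
}}

```text
clock: 59.98
ee_pos: [610.8, 91.9, 201.0]
orientation: [3.129, 0.059, 0.029]
wrist_force: [4.0, 1.1, -3.0]
opening: 43.7
```

```bash
python3 q.py 4|tail -1; python3 go.py 605.5 93.5 71 0.03
```

```text
60.18 [ 0.1134  0.2239  1.7327 -0.0078  1.2678  1.6577] sum 0.0828 [602.5  91.1 190.2] [3.127 0.082 0.029] eff [-49.5 -36.3   0.6]
shift cm [ 0.3  -0.24 11.92] turn deg -0.08 clock 60.18 q [ 0.11  0.22  1.73 -0.01  1.27  1.66] F [ 0.3  1.  -5.3] open 43.7 pos [602.5  91.1 190.2] ori [3.127 0.082 0.029]
```

Call:
{"name": "arm_command", "arguments": {
  "rows": [
    [0.2,0,4,0,0]
  ]
}}

```text
clock: 60.27
ee_pos: [609.5, 90.9, 161.0]
orientation: [3.129, 0.062, 0.028]
wrist_force: [4.0, 0.6, -2.1]
opening: 43.2
```

```bash
python3 q.py 4|tail -1; python3 go.py 605.5 93.5 71 0.03
```

```text
60.47 [ 0.1122  0.2538  1.7723 -0.0081  1.1995  1.6575] sum 0.084 [601.   90.1 150.7] [3.127 0.083 0.028] eff [-49.8 -35.    0.7]
shift cm [ 0.46 -0.33  7.97] turn deg -0.11 clock 60.47 q [ 0.11  0.25  1.77 -0.01  1.2   1.66] F [ 0.4 -0.4 -4.5] open 43.5 pos [601.   90.1 150.7] ori [3.127 0.083 0.028]
```

Call:
{"name": "arm_command", "arguments": {
  "rows": [
    [0.8,-0.4,4,0,0]
  ]
}}

```text
clock: 60.55
ee_pos: [614.1, 94.1, 121.6]
orientation: [3.128, 0.063, 0.028]
wrist_force: [3.7, 0.7, -3.0]
opening: 43.8
```

```bash
python3 q.py 4|tail -1; python3 go.py 605.5 93.5 71 0.03
```

```text
60.75 [ 0.1169  0.3004  1.7914 -0.0081  1.1338  1.6625] sum 0.084 [605.9  93.7 111.4] [3.127 0.083 0.028] eff [-51.1 -34.1   0.6]
shift cm [-0.04  0.01  4.04] turn deg -0.1 clock 60.75 q [ 0.12  0.3   1.79 -0.01  1.13  1.66] F [ 0.9  0.1 -5. ] open 43.4 pos [605.9  93.7 111.4] ori [3.127 0.083 0.028]
```

Call:
{"name": "arm_command", "arguments": {
  "rows": [
    [0.3,-0.1,2.7,0,0]
  ]
}}

```text
clock: 60.83
ee_pos: [613.4, 95.0, 92.8]
orientation: [3.128, 0.068, 0.028]
wrist_force: [2.3, -0.0, -3.7]
opening: 43.6
```

```bash
python3 q.py 5|tail -1; python3 go.py 605.5 93.5 71 0.03; python3 pic.py p21
```

```text
61.08 [ 0.1176  0.3281  1.8057 -0.0082  1.089   1.6637] sum 0.0812 [608.   94.4  86.5] [3.127 0.08  0.028] eff [-52.4 -33.5   0.7]
shift cm [-0.25  0.08  1.55] turn deg -0.1 clock 61.08 q [ 0.12  0.33  1.81 -0.01  1.09  1.66] F [-0.7  0.7 -6.2] open 43.8 pos [608.   94.4  86.5] ori [3.127 0.08  0.028]
```

View pics/p21.png

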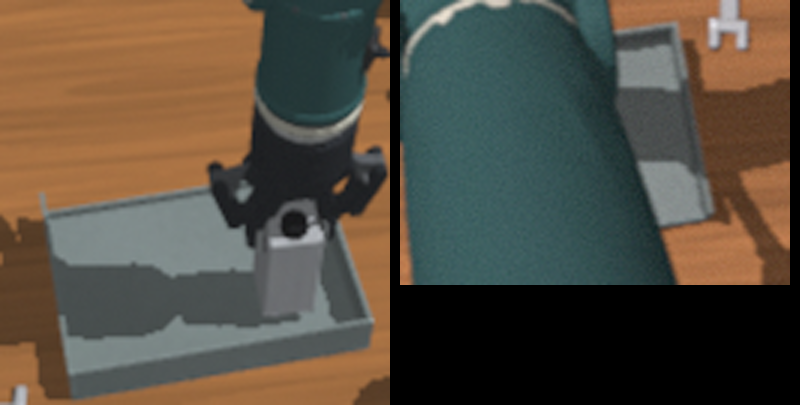

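The tin is just over its original spot (scene crop (288,265)). Fine lowering.

Call:
{"name": "arm_command", "arguments": {
  "rows": [
    [-0.25,0.1,1.0,0,0]
  ]
}}

```text
clock: 61.27
ee_pos: [608.1, 93.6, 80.2]
orientation: [3.128, 0.073, 0.028]
wrist_force: [1.9, -0.3, -4.1]
opening: 43.4
```

```bash
python3 st.py 5|tail -1
```

```text
61.52 [604.7  93.1  76.7] [3.127 0.08  0.028] 43.4 [ 0.5  0.4 -5.5]
```

Call:
{"name": "arm_command", "arguments": {
  "rows": [
    [0,0,0.4,0,0]
  ]
}}

```text
clock: 61.6
ee_pos: [605.2, 93.2, 73.5]
orientation: [3.127, 0.078, 0.028]
wrist_force: [0.2, -0.2, -4.4]
opening: 43.5
```

```bash
python3 st.py 4|tail -1
```

```text
61.8 [604.   93.   72.3] [3.127 0.081 0.028] 43.3 [-0.  -0.4 -5.8]
```

Call:
{"name": "arm_command", "arguments": {
  "rows": [
    [0,0,0.25,0,0]
  ]
}}

```text
clock: 61.88
ee_pos: [604.5, 93.0, 71.1]
orientation: [3.127, 0.08, 0.028]
wrist_force: [-4.6, 0.1, 18.9]
opening: 43.0
```

```bash
python3 st.py 4|tail -1
```

```text
62.08 [604.5  93.   71.3] [3.127 0.079 0.028] 43.5 [-2.9  0.2  4. ]
```

Contact. Release and rise.

Call:
{"name": "arm_command", "arguments": {
  "rows": [
    [0,0,0,0,1]
  ]
}}

```text
clock: 62.17
ee_pos: [605.2, 93.1, 71.8]
orientation: [3.127, 0.078, 0.028]
wrist_force: [-0.7, -0.2, 0.2]
opening: 54.3
```

```bash
python3 st.py 7|tail -1
```

```text
62.52 [604.6  93.1  71.2] [3.127 0.079 0.028] 85.3 [ 1.3  0.2 -0.1]
```

Call:
{"name": "arm_command", "arguments": {
  "rows": [
    [0,0,-3.5,0,1]
  ]
}}

```text
clock: 62.6
ee_pos: [601.1, 92.9, 98.7]
orientation: [3.126, 0.094, 0.028]
wrist_force: [-0.6, -0.6, -1.5]
opening: 85.1
```

```bash
python3 q.py 2|tail -1
```

```text
62.7 [ 0.1167  0.3026  1.7894 -0.0082  1.1216  1.6624] sum 0.0721 [611.1  94.1 110.6] [3.128 0.071 0.028] eff [-45.9 -28.1   1.3]
```

Call:
{"name": "arm_command", "arguments": {
  "rows": [
    [0,0,-4,0,1]
  ]
}}

```text
clock: 62.78
ee_pos: [608.2, 94.0, 140.5]
orientation: [3.127, 0.084, 0.028]
wrist_force: [-1.3, 0.3, -2.1]
opening: 85.7
```

```bash
python3 q.py 2|tail -1
```

```text
62.88 [ 0.1172  0.268   1.7474 -0.0079  1.1863  1.6623] sum 0.0601 [618.3  95.3 153.7] [3.129 0.059 0.028] eff [-45.1 -29.4   1.3]
```

Call:
{"name": "arm_command", "arguments": {
  "rows": [
    [0,0,-4,0,1]
  ]
}}

```text
clock: 62.97
ee_pos: [615.6, 95.2, 182.1]
orientation: [3.128, 0.07, 0.028]
wrist_force: [-1.5, -0.5, -2.0]
opening: 85.4
```

```bash
python3 q.py 2|tail -1; python3 pic.py p22; python3 go.py 490.5 -308.5 70 0.082
```

```text
63.07 [ 0.1176  0.2386  1.7036 -0.0077  1.2467  1.6622] sum 0.0473 [624.7  96.3 195.2] [3.13  0.046 0.029] eff [-44.5 -30.8   1.1]
shift cm [-14.27  40.05  12.05] turn deg -3.07 clock 63.17 q [ 0.12  0.24  1.71 -0.01  1.25  1.66] F [ 0.9  0.9 -1.3] open 85.3 pos [621.7  95.9 190.5] ori [3.129 0.054 0.029]
```

View pics/p22.png

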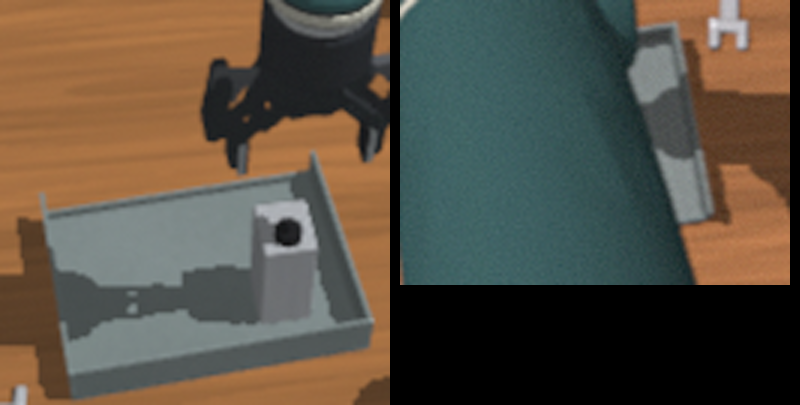

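The tin is back: cap at crop (288,232) versus (291,234) at the start, about 2 mm. Next is the can.

Call:
{"name": "arm_command", "arguments": {
  "rows": [
    [-0.5,1.5,-0.4,-0.4,1],
    [-1,3,-0.3,-0.4,1],
    [-1,3,-0.3,-0.4,1],
    [-1,3,-0.3,-0.4,1],
    [-1,3,-0.3,-0.4,1],
    [-1,3,-0.3,-0.4,1],
    [-1,3,-0.3,0,1],
    [-0.5,1.5,0,0,1]
  ]
}}

```text
clock: 63.83
ee_pos: [558.5, -120.1, 206.8]
orientation: [3.135, 0.067, 0.082]
wrist_force: [0.6, 0.1, -0.2]
opening: 85.2
```

```bash
python3 q.py 5|tail -1; python3 go.py 490.5 -308.5 70 0.082
```

```text
64.08 [-0.2339  0.1283  1.8127 -0.0259  1.2631  1.2615] sum 0.0625 [ 559.4 -116.5  206.5] [3.138 0.067 0.084] eff [-42.8 -35.5   0.3]
shift cm [-8.47 18.55 13.65] turn deg 0.1 clock 64.08 q [-0.23  0.13  1.81 -0.03  1.26  1.26] F [-0.   0.3  0.5] open 85.6 pos [ 559.4 -116.5  206.5] ori [3.138 0.067 0.084]
```

Call:
{"name": "arm_command", "arguments": {
  "rows": [
    [0,0,-4,0,1]
  ]
}}

```text
clock: 64.17
ee_pos: [556.3, -113.7, 237.0]
orientation: [-3.139, 0.084, 0.085]
wrist_force: [-0.8, 0.1, -1.3]
opening: 85.8
```

```bash
python3 q.py 2|tail -1
```

```text
64.27 [-0.23    0.1043  1.7555 -0.0247  1.3362  1.2617] sum 0.0544 [ 565.3 -115.4  251.2] [3.136 0.059 0.085] eff [-38.2 -31.9   1.1]
```

Call:
{"name": "arm_command", "arguments": {
  "rows": [
    [-0.6,1.5,0,0,1],
    [-1.3,2.8,0,0,1],
    [-1.3,2.8,0,0,1],
    [-1.3,2.8,0,0,1],
    [-1.3,2.8,0,0,1],
    [-1.3,2.8,0,0,1],
    [-1.2,2.4,0,0,1]
  ]
}}

```text
clock: 64.85
ee_pos: [508.5, -293.6, 259.5]
orientation: [3.135, 0.045, 0.111]
wrist_force: [0.4, -0.5, -0.9]
opening: 85.5
```

```bash
python3 q.py 5|tail -1; python3 go.py 490.5 -308.5 70 0.082
```

```text
65.1 [-0.5446  0.1042  1.7405 -0.0329  1.3303  0.9248] sum 0.0334 [ 508.7 -292.   259.2] [3.137 0.046 0.11 ] eff [-42.7 -37.    0.2]
shift cm [-1.99  1.44 18.92] turn deg 1.58 clock 65.1 q [-0.54  0.1   1.74 -0.03  1.33  0.92] F [-0.7  0.5  0.5] open 85.3 pos [ 508.7 -292.   259.2] ori [3.137 0.046 0.11 ]
```

Call:
{"name": "arm_command", "arguments": {
  "rows": [
    [-1.9,1.4,2,1.5,1]
  ]
}}

```text
clock: 65.18
ee_pos: [495.7, -306.5, 244.2]
orientation: [3.132, 0.037, 0.088]
wrist_force: [0.4, -1.0, 1.1]
opening: 85.3
```

```bash
python3 q.py 4|tail -1; python3 go.py 490.5 -308.5 68 0.082
```

```text
65.38 [-0.5821  0.1007  1.7809 -0.0337  1.2937  0.9137] sum 0.0337 [ 490.7 -306.6  239.4] [3.137 0.046 0.085] eff [-41.6 -35.7   0.2]
shift cm [-0.04  0.18 17.14] turn deg 0.15 clock 65.38 q [-0.58  0.1   1.78 -0.03  1.29  0.91] F [0.3 0.6 0.2] open 85.3 pos [ 490.7 -306.6  239.4] ori [3.137 0.046 0.085]
```

Call:
{"name": "arm_command", "arguments": {
  "rows": [
    [0.2,0,4,0,1]
  ]
}}

```text
clock: 65.47
ee_pos: [497.3, -309.3, 208.7]
orientation: [3.126, 0.032, 0.086]
wrist_force: [1.1, -1.1, 1.7]
opening: 84.8
```

```bash
python3 q.py 4|tail -1; python3 go.py 490.5 -308.5 68 0.082
```

```text
65.67 [-0.5803  0.1291  1.8249 -0.0341  1.2233  0.9163] sum 0.0357 [ 491.1 -305.5  199.2] [3.138 0.048 0.086] eff [-41.3 -33.9   0.2]
shift cm [-0.08  0.29 13.12] turn deg 0.24 clock 65.67 q [-0.58  0.13  1.82 -0.03  1.22  0.92] F [ 0.4  1.2 -0. ] open 85.5 pos [ 491.1 -305.5  199.2] ori [3.138 0.048 0.086]
```

Call:
{"name": "arm_command", "arguments": {
  "rows": [
    [0.2,0,4,0,1]
  ]
}}

```text
clock: 65.75
ee_pos: [498.2, -309.4, 169.6]
orientation: [3.126, 0.033, 0.087]
wrist_force: [1.7, -1.3, 0.8]
opening: 85.3
```

```bash
python3 q.py 5|tail -1; python3 go.py 490.5 -308.5 68 0.082
```

```text
66.0 [-0.5799  0.1613  1.8608 -0.0352  1.1525  0.919 ] sum 0.0329 [ 492.5 -306.2  161.7] [3.137 0.046 0.087] eff [-42.1 -33.1   0.3]
shift cm [-0.22  0.21  9.37] turn deg 0.26 clock 66.0 q [-0.58  0.16  1.86 -0.04  1.15  0.92] F [-0.3  0.6  0.6] open 85.0 pos [ 492.5 -306.2  161.7] ori [3.137 0.046 0.087]
```

Call:
{"name": "arm_command", "arguments": {
  "rows": [
    [-0.2,0.25,3.5,0.2,1]
  ]
}}

```text
clock: 66.08
ee_pos: [496.2, -313.1, 136.7]
orientation: [3.125, 0.031, 0.083]
wrist_force: [1.0, -1.2, 0.9]
opening: 85.7
```

```bash
python3 q.py 5|tail -1; python3 go.py 490.5 -308.5 68 0.082
```

```text
66.33 [-0.5872  0.1908  1.8916 -0.0364  1.09    0.9179] sum 0.0308 [ 490.  -309.7  128.8] [3.135 0.044 0.083] eff [-43.1 -32.4   0.2]
shift cm [ 0.06 -0.11  6.08] turn deg 0.05 clock 66.33 q [-0.59  0.19  1.89 -0.04  1.09  0.92] F [-0.1  0.2  0.3] open 85.5 pos [ 490.  -309.7  128.8] ori [3.135 0.044 0.083]
```

Call:
{"name": "arm_command", "arguments": {
  "rows": [
    [0,0,3.5,0,1]
  ]
}}

```text
clock: 66.42
ee_pos: [495.1, -314.2, 102.9]
orientation: [3.125, 0.031, 0.083]
wrist_force: [2.1, -1.3, 0.7]
opening: 85.3
```

```bash
python3 q.py 5|tail -1; python3 go.py 490.5 -308.5 68 0.082
```

```text
66.67 [-0.589   0.2251  1.9184 -0.0378  1.0272  0.9187] sum 0.0292 [ 489.3 -310.5   95.5] [3.134 0.043 0.083] eff [-43.8 -31.1   0.2]
shift cm [ 0.14 -0.19  2.75] turn deg 0.05 clock 66.67 q [-0.59  0.23  1.92 -0.04  1.03  0.92] F [0.2 0.3 0.5] open 85.4 pos [ 489.3 -310.5   95.5] ori [3.134 0.043 0.083]
```

Call:
{"name": "arm_command", "arguments": {
  "rows": [
    [-0.2,0,2.2,0,1]
  ]
}}

```text
clock: 66.75
ee_pos: [491.2, -313.8, 79.8]
orientation: [3.127, 0.033, 0.083]
wrist_force: [0.6, -0.5, 0.4]
opening: 85.7
```

```bash
python3 q.py 6|tail -1; python3 go.py 490.5 -308.5 68 0.082;python3 pic.py p23 110 70 260 250 340 120 500 250
```

```text
67.05 [-0.5922  0.2455  1.9362 -0.0389  0.987   0.9173] sum 0.0271 [ 487.3 -311.4   75.1] [3.133 0.041 0.083] eff [-44.6 -30.9   0.2]
shift cm [ 0.35 -0.26  0.71] turn deg 0.05 clock 67.05 q [-0.59  0.25  1.94 -0.04  0.99  0.92] F [ 1.1  0.4 -0.6] open 85.1 pos [ 487.3 -311.4   75.1] ori [3.133 0.041 0.083]
```

View pics/p23.png

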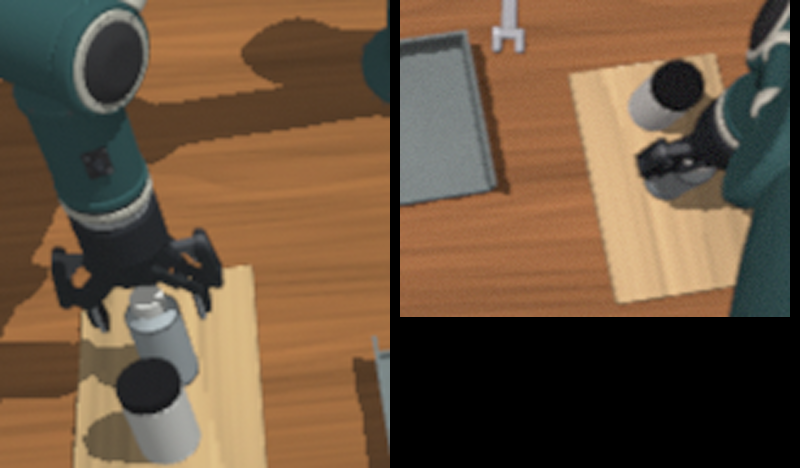

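The can sits between the fingers (scene crop: cap (150,295), fingers (98,310) and (203,300)). Small correction, then close.

Call:
{"name": "arm_command", "arguments": {
  "rows": [
    [0.4,-0.25,0.6,0,0.75]
  ]
}}

```text
clock: 67.23
ee_pos: [491.7, -309.6, 70.4]
orientation: [3.131, 0.039, 0.082]
wrist_force: [0.4, -0.3, -0.4]
opening: 75.3
```

```bash
python3 st.py 6|tail -1
```

```text
67.53 [ 490.7 -308.5   68.6] [3.133 0.041 0.083] 64.1 [ 0.  -0.7  0.1]
```

Call:
{"name": "arm_command", "arguments": {
  "rows": [
    [0,0,0,0,0]
  ]
}}

```text
clock: 67.62
ee_pos: [490.7, -308.5, 68.6]
orientation: [3.133, 0.041, 0.083]
wrist_force: [-0.3, -0.5, 0.6]
opening: 53.5
```

```bash
python3 st.py 7|tail -1
```

```text
67.97 [ 490.8 -308.7   68.9] [3.133 0.041 0.083] 50.3 [-0.6 -0.5  2.3]
```

Call:
{"name": "arm_command", "arguments": {
  "rows": [
    [0,0,-2.5,0,0],
    [0,0,-3.5,0,0]
  ]
}}

```text
clock: 68.13
ee_pos: [486.6, -303.7, 120.2]
orientation: [-3.138, 0.056, 0.083]
wrist_force: [-0.2, 0.2, -1.9]
opening: 49.8
```

```bash
python3 q.py 2|tail -1
```

```text
68.23 [-0.5817  0.1926  1.8914 -0.036   1.0882  0.9232] sum 0.0306 [ 492.2 -307.2  127.8] [3.135 0.044 0.083] eff [-43.3 -30.7   1.3]
```

Call:
{"name": "arm_command", "arguments": {
  "rows": [
    [0,0,-4,0,0]
  ]
}}

```text
clock: 68.32
ee_pos: [488.3, -303.3, 156.9]
orientation: [-3.139, 0.055, 0.083]
wrist_force: [-1.8, 0.6, -4.0]
opening: 50.2
```

```bash
python3 q.py 2|tail -1
```

```text
68.42 [-0.5795  0.1558  1.8515 -0.0347  1.156   0.9225] sum 0.0217 [ 496.7 -308.5  169.5] [3.13  0.036 0.083] eff [-41.1 -30.5   1.4]
```

Call:
{"name": "arm_command", "arguments": {
  "rows": [
    [0,0,-4,0,0]
  ]
}}

```text
clock: 68.5
ee_pos: [492.8, -304.7, 197.9]
orientation: [3.139, 0.048, 0.083]
wrist_force: [-0.7, 1.3, -4.9]
opening: 50.2
```

```bash
python3 q.py 4|tail -1
```

```text
68.7 [-0.5775  0.1274  1.8132 -0.0336  1.2216  0.922 ] sum 0.0206 [ 498.  -307.9  206.3] [3.129 0.036 0.083] eff [-46.  -38.7   0. ]
```

Call:
{"name": "arm_command", "arguments": {
  "rows": [
    [0.1,-1.5,-0.4,0,0],
    [0.3,-3,-0.3,0,0],
    [0.3,-3,-0.3,0,0],
    [0.3,-3,-0.3,0,0],
    [0.3,-3,-0.3,0,0],
    [0.3,-3,-0.3,0,0],
    [0.1,-1.5,-0.2,0,0]
  ]
}}

```text
clock: 69.28
ee_pos: [489.6, -116.3, 206.8]
orientation: [-3.139, 0.063, 0.074]
wrist_force: [-0.3, -0.4, -2.3]
opening: 49.4
```

```bash
python3 q.py 5|tail -1; python3 go.py 546.8 24.8 63 0.083
```

```text
69.53 [-0.275  -0.003   1.949  -0.0221  1.2526  1.2298] sum 0.057 [ 490.8 -120.2  207.9] [3.141 0.061 0.074] eff [-36.6 -36.4   0.4]
shift cm [  6.65 -14.05  14.49] turn deg -0.54 clock 69.53 q [-0.28 -0.    1.95 -0.02  1.25  1.23] F [ 0.2  0.5 -2.6] open 49.9 pos [ 490.8 -120.2  207.9] ori [3.141 0.061 0.074]
```

Call:
{"name": "arm_command", "arguments": {
  "rows": [
    [0,0,-4,0,0]
  ]
}}

```text
clock: 69.62
ee_pos: [486.7, -118.9, 238.5]
orientation: [-3.136, 0.078, 0.073]
wrist_force: [-1.3, 1.2, -3.8]
opening: 49.6
```

```bash
python3 q.py 2|tail -1
```

```text
69.72 [-0.275  -0.028   1.8907 -0.022   1.3285  1.2294] sum 0.0496 [ 495.9 -121.7  252.1] [3.138 0.054 0.072] eff [-32.7 -32.6   1.4]
```

Call:
{"name": "arm_command", "arguments": {
  "rows": [
    [0.6,-1.3,0,-0.3,0],
    [1.3,-2.8,0,-0.3,0],
    [1.3,-2.8,0,-0.3,0],
    [1.3,-2.8,0,0,0],
    [1.3,-2.8,0,0,0],
    [0.4,-1.3,0,0,0]
  ]
}}

```text
clock: 70.22
ee_pos: [550.9, 14.5, 247.7]
orientation: [3.134, 0.049, 0.069]
wrist_force: [0.3, 0.3, -1.5]
opening: 49.5
```

```bash
python3 q.py 5|tail -1; python3 go.py 546.8 24.8 63 0.083
```

```text
70.47 [-0.0157  0.0501  1.8193 -0.0143  1.3219  1.49  ] sum 0.0498 [549.3  11.4 248. ] [3.132 0.051 0.069] eff [-40.4 -37.8   0.3]
shift cm [-0.16 -1.35 18.5 ] turn deg -0.82 clock 70.47 q [-0.02  0.05  1.82 -0.01  1.32  1.49] F [-0.1  0.3 -3.4] open 49.8 pos [549.3  11.4 248. ] ori [3.132 0.051 0.069]
```

Call:
{"name": "arm_command", "arguments": {
  "rows": [
    [-0.1,-1.3,3,-0.8,0]
  ]
}}

```text
clock: 70.55
ee_pos: [551.0, 21.2, 224.3]
orientation: [3.13, 0.038, 0.08]
wrist_force: [2.1, -0.0, -1.6]
opening: 49.6
```

```bash
python3 q.py 4|tail -1; python3 go.py 546.8 24.8 63 0.083
```

```text
70.75 [ 0.0046  0.0645  1.862  -0.0141  1.2682  1.4981] sum 0.0531 [544.8  22.8 217.1] [3.132 0.054 0.082] eff [-39.7 -35.8   0.4]
shift cm [ 0.22 -0.19 15.41] turn deg -0.08 clock 70.75 q [ 0.    0.06  1.86 -0.01  1.27  1.5 ] F [ 0.9 -0.3 -1.6] open 49.6 pos [544.8  22.8 217.1] ori [3.132 0.054 0.082]
```

Call:
{"name": "arm_command", "arguments": {
  "rows": [
    [0.2,-0.1,4,0,0]
  ]
}}

```text
clock: 70.83
ee_pos: [552.0, 22.3, 186.6]
orientation: [3.13, 0.036, 0.08]
wrist_force: [3.3, -0.2, -0.8]
opening: 49.8
```

```bash
python3 q.py 4|tail -1; python3 go.py 546.8 24.8 63 0.083
```

```text
71.03 [ 0.0045  0.0958  1.9044 -0.0147  1.1961  1.5002] sum 0.0547 [544.1  22.6 177.3] [3.132 0.056 0.081] eff [-40.  -34.3   0.4]
shift cm [ 0.29 -0.2  11.43] turn deg -0.14 clock 71.03 q [ 0.    0.1   1.9  -0.01  1.2   1.5 ] F [ 0.7  0.7 -1.5] open 49.8 pos [544.1  22.6 177.3] ori [3.132 0.056 0.081]
```

Call:
{"name": "arm_command", "arguments": {
  "rows": [
    [0.4,-0.1,4,0,0]
  ]
}}

```text
clock: 71.12
ee_pos: [554.2, 22.9, 147.4]
orientation: [3.13, 0.036, 0.08]
wrist_force: [3.4, -0.1, -0.6]
opening: 49.7
```

```bash
python3 q.py 5|tail -1; python3 go.py 546.8 24.8 63 0.083
```

```text
71.37 [ 0.0055  0.1354  1.9351 -0.0151  1.1232  1.5025] sum 0.0522 [547.2  23.2 139.3] [3.132 0.053 0.08 ] eff [-41.1 -33.3   0.4]
shift cm [-0.02 -0.16  7.63] turn deg -0.15 clock 71.37 q [ 0.01  0.14  1.94 -0.02  1.12  1.5 ] F [ 0.8  1.3 -1.9] open 49.5 pos [547.2  23.2 139.3] ori [3.132 0.053 0.08 ]
```

Call:
{"name": "arm_command", "arguments": {
  "rows": [
    [0.3,0,4,0,0]
  ]
}}

```text
clock: 71.45
ee_pos: [557.2, 22.9, 109.7]
orientation: [3.13, 0.033, 0.081]
wrist_force: [2.6, -0.6, -1.9]
opening: 49.8
```

```bash
python3 q.py 5|tail -1; python3 go.py 546.8 24.8 63 0.083; python3 pic.py p24
```

```text
71.7 [ 0.005   0.1788  1.9627 -0.0158  1.0498  1.5032] sum 0.0497 [549.4  22.9 101.4] [3.132 0.051 0.08 ] eff [-42.2 -32.    0.4]
shift cm [-0.24 -0.21  3.84] turn deg -0.14 clock 71.7 q [ 0.    0.18  1.96 -0.02  1.05  1.5 ] F [ 0.9  0.8 -2.5] open 49.5 pos [549.4  22.9 101.4] ori [3.132 0.051 0.08 ]
```

View pics/p24.png

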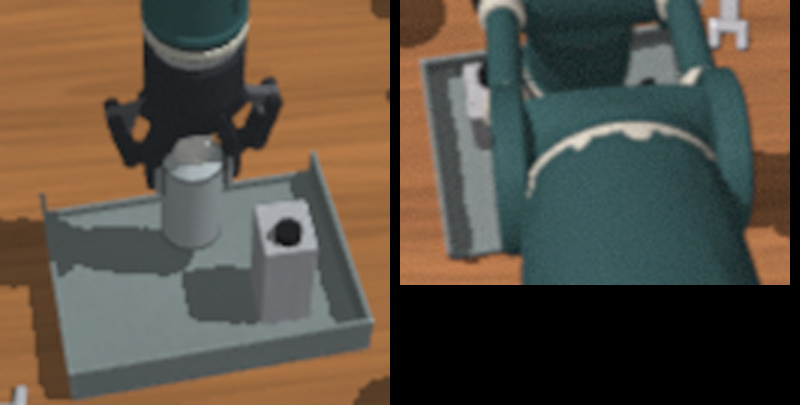

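Call:
{"name": "arm_command", "arguments": {
  "rows": [
    [-0.2,-0.2,2.8,0,0]
  ]
}}

```text
clock: 71.88
ee_pos: [553.5, 24.2, 81.1]
orientation: [3.13, 0.034, 0.08]
wrist_force: [2.1, 1.0, -2.0]
opening: 49.9
```

```bash
python3 q.py 5|tail -1; python3 go.py 547.4 24.8 63 0.083
```

```text
72.13 [ 0.0076  0.2047  1.9877 -0.0163  0.9966  1.5067] sum 0.0474 [546.9  24.3  75. ] [3.131 0.048 0.081] eff [-43.1 -31.2   0.4]
shift cm [ 0.05 -0.04  1.2 ] turn deg -0.13 clock 72.13 q [ 0.01  0.2   1.99 -0.02  1.    1.51] F [ 0.3 -0.1 -2. ] open 49.4 pos [546.9  24.3  75. ] ori [3.131 0.048 0.081]
```

Call:
{"name": "arm_command", "arguments": {
  "rows": [
    [0,0,0.6,0,0]
  ]
}}

```text
clock: 72.22
ee_pos: [548.7, 24.2, 71.3]
orientation: [3.131, 0.044, 0.081]
wrist_force: [0.6, -0.6, -2.4]
opening: 49.7
```

```bash
python3 st.py 5|tail -1; python3 go.py 547.4 24.8 63 0.083
```

```text
72.47 [546.9  24.2  69.3] [3.131 0.048 0.081] 49.3 [-0.1 -1.  -2. ]
shift cm [ 0.05 -0.05  0.63] turn deg -0.14 clock 72.47 q [ 0.01  0.21  1.99 -0.02  0.99  1.51] F [-0.1 -1.  -2. ] open 49.3 pos [546.9  24.2  69.3] ori [3.131 0.048 0.081]
```

Call:
{"name": "arm_command", "arguments": {
  "rows": [
    [0,0,0.4,0,0]
  ]
}}

```text
clock: 72.55
ee_pos: [547.7, 24.1, 66.3]
orientation: [3.131, 0.046, 0.081]
wrist_force: [-0.2, 0.6, -2.8]
opening: 49.9
```

```bash
python3 st.py 4|tail -1
```

```text
72.75 [546.4  24.1  65.1] [3.131 0.048 0.081] 49.4 [ 0.2 -0.5 -1.7]
```

Call:
{"name": "arm_command", "arguments": {
  "rows": [
    [0,0,0.25,0,0]
  ]
}}

```text
clock: 72.83
ee_pos: [546.9, 24.1, 63.0]
orientation: [3.131, 0.047, 0.081]
wrist_force: [0.2, -0.1, -2.1]
opening: 49.7
```

```bash
python3 st.py 4|tail -1
```

```text
73.03 [546.8  24.1  62.9] [3.131 0.048 0.081] 49.5 [-0.9 -0.5 -0.2]
```

Call:
{"name": "arm_command", "arguments": {
  "rows": [
    [0,0,0.1,0,0]
  ]
}}

```text
clock: 73.12
ee_pos: [547.3, 24.1, 62.9]
orientation: [3.131, 0.047, 0.081]
wrist_force: [-2.3, -1.0, 10.0]
opening: 49.9
```

```bash
python3 st.py 3|tail -1
```

```text
73.27 [547.1  24.1  62.9] [3.131 0.047 0.081] 49.8 [-1.2 -0.3  4.8]
```

Call:
{"name": "arm_command", "arguments": {
  "rows": [
    [0,0,0,0,1]
  ]
}}

```text
clock: 73.35
ee_pos: [547.3, 24.1, 63.2]
orientation: [3.131, 0.047, 0.081]
wrist_force: [-0.0, 0.4, 0.3]
opening: 60.3
```

```bash
python3 st.py 7|tail -1
```

```text
73.7 [547.   24.1  62.7] [3.131 0.047 0.081] 85.5 [ 0.3 -0.7 -0.5]
```

Call:
{"name": "arm_command", "arguments": {
  "rows": [
    [0,0,-3.5,0,1]
  ]
}}

```text
clock: 73.78
ee_pos: [542.3, 24.5, 91.0]
orientation: [3.132, 0.061, 0.081]
wrist_force: [0.0, 0.8, -1.4]
opening: 85.2
```

```bash
python3 q.py 2|tail -1
```

```text
73.88 [ 0.0081  0.1765  1.9642 -0.0158  1.0399  1.5064] sum 0.039 [552.1  24.7 101.8] [3.131 0.04  0.081] eff [-39.5 -27.8   1.2]
```

Call:
{"name": "arm_command", "arguments": {
  "rows": [
    [0,0,-4,0,1]
  ]
}}

```text
clock: 73.97
ee_pos: [547.9, 25.1, 132.8]
orientation: [3.132, 0.053, 0.081]
wrist_force: [-1.7, 1.1, -1.6]
opening: 85.3
```

```bash
python3 q.py 2|tail -1
```

```text
74.07 [ 0.0091  0.1344  1.9246 -0.0152  1.1107  1.506 ] sum 0.0281 [558.   25.3 144.9] [3.13  0.029 0.081] eff [-38.8 -29.5   1.2]
```

Call:
{"name": "arm_command", "arguments": {
  "rows": [
    [0,0,-4,0,1]
  ]
}}

```text
clock: 74.15
ee_pos: [553.9, 25.7, 174.5]
orientation: [3.131, 0.041, 0.081]
wrist_force: [-0.9, 0.3, -1.1]
opening: 85.9
```

```bash
python3 q.py 3|tail -1; python3 pic.py p25; python3 go.py 578.7 -303.2 71 0.082
```

```text
74.3 [ 0.0101  0.1002  1.8852 -0.0147  1.1757  1.5057] sum 0.0195 [561.9  25.8 184.3] [3.129 0.02  0.081] eff [-41.3 -35.4   0.3]
shift cm [-0.68 32.95 10.96] turn deg -0.08 clock 74.4 q [ 0.01  0.1   1.89 -0.01  1.18  1.51] F [-0.1 -0.2 -0.2] open 85.3 pos [558.9  25.7 180.6] ori [3.13  0.028 0.081]
```

View pics/p25.png

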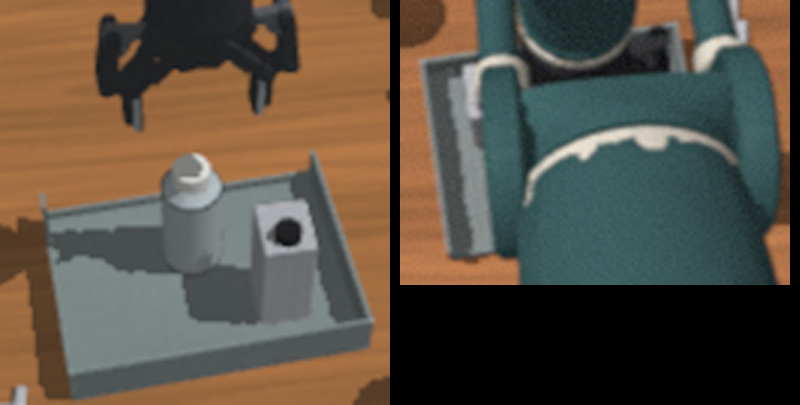

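The can is back: cap (193,168) in the crop, as expected from the start. Now the tub.

Call:
{"name": "arm_command", "arguments": {
  "rows": [
    [0,1.5,-0.5,0,1],
    [0,3,-0.4,0,1],
    [0,3,-0.4,0,1],
    [0,3,-0.4,0,1],
    [0,3,-0.3,0,1],
    [-0.1,3,-0.3,0,1],
    [-0.1,3,-0.3,0,1],
    [-0.1,3,-0.2,0,1],
    [-0.1,3,-0.2,0,1],
    [-0.1,3,-0.2,0,1],
    [-0.1,2.5,0,0,1],
    [-0.1,1.5,0,0,1]
  ]
}}

```text
clock: 75.4
ee_pos: [568.7, -305.2, 191.5]
orientation: [-3.139, 0.06, 0.089]
wrist_force: [0.4, 0.7, 0.6]
opening: 85.3
```

```bash
python3 q.py 5|tail -1; python3 go.py 578.7 -303.2 71 0.082
```

```text
75.65 [-0.5098  0.2658  1.6753 -0.0316  1.2515  0.9805] sum 0.051 [ 569.3 -301.7  192.5] [-3.138  0.059  0.091] eff [-50.  -35.7   0.2]
shift cm [ 0.92  0.23 12.15] turn deg 0.54 clock 75.65 q [-0.51  0.27  1.68 -0.03  1.25  0.98] F [ 0.2 -0.1  0.8] open 85.4 pos [ 569.3 -301.7  192.5] ori [-3.138  0.059  0.091]
```

Call:
{"name": "arm_command", "arguments": {
  "rows": [
    [1.2,0.3,4,0.5,1]
  ]
}}

```text
clock: 75.73
ee_pos: [583.6, -305.3, 162.1]
orientation: [3.137, 0.046, 0.083]
wrist_force: [2.9, -0.5, 1.5]
opening: 85.3
```

```bash
python3 q.py 5|tail -1; python3 go.py 578.7 -303.2 71 0.082
```

```text
75.98 [-0.5036  0.3124  1.6905 -0.0321  1.1903  0.9956] sum 0.0516 [ 579.  -302.4  153.6] [-3.138  0.059  0.084] eff [-50.2 -33.3   0.3]
shift cm [-0.04  0.07  8.26] turn deg 0.13 clock 75.98 q [-0.5   0.31  1.69 -0.03  1.19  1.  ] F [ 0.6 -0.  -0. ] open 85.6 pos [ 579.  -302.4  153.6] ori [-3.138  0.059  0.084]
```

Call:
{"name": "arm_command", "arguments": {
  "rows": [
    [0.4,0.2,4,0,1]
  ]
}}

```text
clock: 76.07
ee_pos: [587.7, -307.2, 124.6]
orientation: [3.134, 0.043, 0.085]
wrist_force: [2.3, -1.5, 2.2]
opening: 85.6
```

```bash
python3 q.py 5|tail -1; python3 go.py 578.7 -303.2 71 0.082
```

```text
76.32 [-0.5042  0.3501  1.7152 -0.0331  1.1256  0.997 ] sum 0.0493 [ 581.6 -304.3  115.6] [-3.139  0.057  0.085] eff [-51.3 -32.2   0.3]
shift cm [-0.28 -0.14  4.46] turn deg 0.15 clock 76.32 q [-0.5   0.35  1.72 -0.03  1.13  1.  ] F [ 0.9 -0.4  0.4] open 85.4 pos [ 581.6 -304.3  115.6] ori [-3.139  0.057  0.085]
```

Call:
{"name": "arm_command", "arguments": {
  "rows": [
    [0.2,0.1,3.4,0,1]
  ]
}}

```text
clock: 76.4
ee_pos: [588.4, -308.8, 91.9]
orientation: [3.134, 0.043, 0.085]
wrist_force: [1.6, -1.1, 0.7]
opening: 85.6
```

```bash
python3 q.py 6|tail -1; python3 go.py 578.7 -303.2 71 0.082;python3 pic.py p26 110 70 260 250 340 120 500 250
```

```text
76.7 [-0.5053  0.3828  1.7349 -0.0341  1.0703  0.998 ] sum 0.0464 [ 582.8 -305.9   83.9] [-3.141  0.055  0.085] eff [-52.8 -31.9   0.3]
shift cm [-0.39 -0.3   1.29] turn deg 0.15 clock 76.7 q [-0.51  0.38  1.73 -0.03  1.07  1.  ] F [1.2 0.  0.3] open 85.6 pos [ 582.8 -305.9   83.9] ori [-3.141  0.055  0.085]
```

View pics/p26.png

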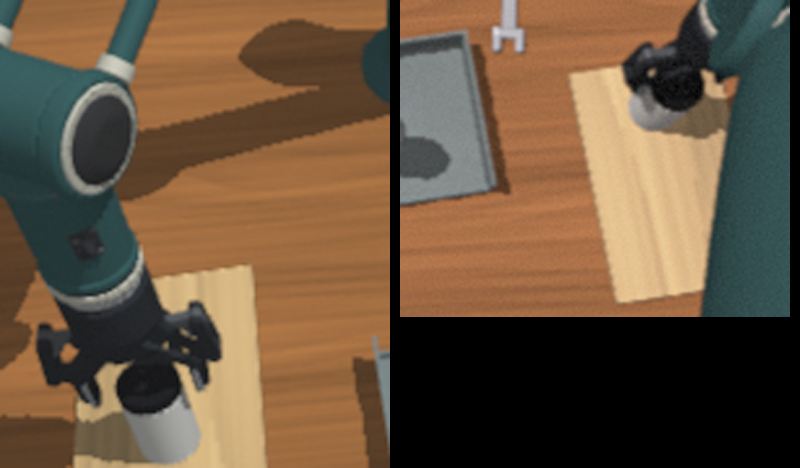

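The tub sits between the fingers (scene crop: lid (150,385), fingers (92,390) and (200,370)). Correct, lower 1.2 cm, close.

Call:
{"name": "arm_command", "arguments": {
  "rows": [
    [-0.4,-0.3,1.2,0.1,1]
  ]
}}

```text
clock: 76.88
ee_pos: [581.0, -305.0, 75.6]
orientation: [3.138, 0.049, 0.083]
wrist_force: [0.1, -0.2, -0.3]
opening: 85.4
```

```bash
python3 q.py 6|tail -1; python3 go.py 578.7 -303.2 71 0.082
```

```text
77.18 [-0.5054  0.3861  1.7555 -0.0346  1.0466  1.0005] sum 0.0466 [ 577.8 -303.2   71.8] [-3.141  0.055  0.083] eff [-53.2 -31.8   0.3]
shift cm [0.09 0.01 0.08] turn deg 0.05 clock 77.18 q [-0.51  0.39  1.76 -0.03  1.05  1.  ] F [-0.8 -0.3 -0.8] open 85.3 pos [ 577.8 -303.2   71.8] ori [-3.141  0.055  0.083]
```

Call:
{"name": "arm_command", "arguments": {
  "rows": [
    [0,0,0,0,0]
  ]
}}

```text
clock: 77.27
ee_pos: [577.9, -303.3, 71.9]
orientation: [-3.141, 0.055, 0.083]
wrist_force: [0.3, 0.6, -1.0]
opening: 75.4
```

```bash
python3 st.py 9|tail -1
```

```text
77.72 [ 578.3 -303.7   72.4] [3.141 0.054 0.083] 56.8 [-0.2 -2.5  2.8]
```

Call:
{"name": "arm_command", "arguments": {
  "rows": [
    [0,0,-2.5,0,0],
    [0,0,-3.5,0,0]
  ]
}}

```text
clock: 77.88
ee_pos: [574.1, -299.1, 121.9]
orientation: [-3.129, 0.072, 0.083]
wrist_force: [0.6, -0.2, -3.8]
opening: 57.2
```

```bash
python3 q.py 2|tail -1
```

```text
77.98 [-0.5028  0.3332  1.7092 -0.0319  1.15    0.9993] sum 0.0508 [ 579.8 -302.   130. ] [-3.138  0.058  0.083] eff [-51.2 -31.3   1.5]
```

Call:
{"name": "arm_command", "arguments": {
  "rows": [
    [0,0,-4,0,0]
  ]
}}

```text
clock: 78.07
ee_pos: [576.0, -298.5, 157.8]
orientation: [-3.128, 0.072, 0.083]
wrist_force: [-2.1, 0.8, -6.5]
opening: 57.2
```

```bash
python3 q.py 2|tail -1
```

```text
78.17 [-0.5008  0.302   1.6686 -0.0305  1.2139  0.9987] sum 0.0429 [ 584.8 -303.   171.8] [3.141 0.051 0.083] eff [-48.2 -30.3   1.6]
```

Call:
{"name": "arm_command", "arguments": {
  "rows": [
    [0,0,-4,0,0]
  ]
}}

```text
clock: 78.25
ee_pos: [581.1, -299.7, 198.9]
orientation: [-3.132, 0.065, 0.083]
wrist_force: [-2.3, 1.6, -6.5]
opening: 57.1
```

```bash
python3 q.py 4|tail -1
```

```text
78.45 [-0.4991  0.2785  1.6292 -0.0296  1.2758  0.9982] sum 0.0418 [ 586.8 -302.8  208.4] [3.141 0.05  0.083] eff [-55.9 -39.6   0.2]
```

Call:
{"name": "arm_command", "arguments": {
  "rows": [
    [0.2,-1.5,-0.4,0,0],
    [0.5,-3,-0.3,0,0],
    [0.5,-3,-0.3,0,0],
    [0.5,-3,-0.3,0,0],
    [0.5,-3,-0.3,0,0],
    [0.2,-1.5,-0.2,0,0]
  ]
}}

```text
clock: 78.95
ee_pos: [589.8, -143.9, 206.1]
orientation: [-3.129, 0.076, 0.074]
wrist_force: [-0.3, -0.3, -3.9]
opening: 56.8
```

```bash
python3 q.py 5|tail -1; python3 go.py 614.1 -32.3 66 0.083
```

```text
79.2 [-0.2768  0.2038  1.7241 -0.018   1.2863  1.2265] sum 0.0725 [ 590.4 -148.1  207.3] [-3.133  0.074  0.074] eff [-49.3 -37.2   0.5]
shift cm [  3.21 -11.37  14.13] turn deg -0.54 clock 79.2 q [-0.28  0.2   1.72 -0.02  1.29  1.23] F [ 0.3  0.5 -3.7] open 57.2 pos [ 590.4 -148.1  207.3] ori [-3.133  0.074  0.074]
```

Call:
{"name": "arm_command", "arguments": {
  "rows": [
    [0,0,-4,0,0]
  ]
}}

```text
clock: 79.28
ee_pos: [587.0, -147.2, 236.7]
orientation: [-3.127, 0.092, 0.073]
wrist_force: [-1.2, 0.7, -5.7]
opening: 57.0
```

```bash
python3 q.py 2|tail -1;python3 go.py 614.1 -32.3 66 0.083
```

```text
79.38 [-0.2771  0.182   1.6666 -0.0179  1.3573  1.2262] sum 0.0643 [ 596.2 -150.   251.8] [-3.136  0.066  0.072] eff [-42.7 -31.9   1.6]
shift cm [  2.64 -11.61  18.58] turn deg -0.63 clock 79.38 q [-0.28  0.18  1.67 -0.02  1.36  1.23] F [ 1.6 -0.8 -1.2] open 56.9 pos [ 596.2 -150.   251.8] ori [-3.136  0.066  0.072]
```

Call:
{"name": "arm_command", "arguments": {
  "rows": [
    [0.3,-1.5,0,-0.2,0],
    [0.6,-2.8,0,-0.2,0],
    [0.6,-2.8,0,-0.2,0],
    [0.6,-2.8,0,0,0],
    [0.3,-1.5,0,0,0]
  ]
}}

```text
clock: 79.8
ee_pos: [613.4, -38.1, 249.6]
orientation: [-3.138, 0.061, 0.068]
wrist_force: [-0.4, -1.0, -3.3]
opening: 57.2
```

```bash
python3 q.py 5|tail -1; python3 go.py 614.1 -32.3 66 0.083
```

```text
80.05 [-0.1021  0.1802  1.672  -0.0099  1.3504  1.4031] sum 0.0611 [613.1 -41.2 249.9] [-3.141  0.062  0.068] eff [-48.9 -38.5   0.4]
shift cm [ 0.16 -0.88 18.39] turn deg -0.86 clock 80.05 q [-0.1   0.18  1.67 -0.01  1.35  1.4 ] F [ 0.1  0.4 -3.6] open 57.2 pos [613.1 -41.2 249.9] ori [-3.141  0.062  0.068]
```

Call:
{"name": "arm_command", "arguments": {
  "rows": [
    [0,0,3.5,0,0]
  ]
}}

```text
clock: 80.13
ee_pos: [616.7, -42.9, 222.9]
orientation: [3.139, 0.046, 0.067]
wrist_force: [2.9, -1.3, -2.5]
opening: 56.6
```

```bash
python3 q.py 4|tail -1;python3 go.py 614.1 -32.3 66 0.083
```

```text
80.33 [-0.1042  0.1985  1.7181 -0.0103  1.2899  1.4031] sum 0.0649 [609.5 -42.2 213.6] [-3.14   0.066  0.067] eff [-48.  -36.4   0.5]
shift cm [ 0.52 -0.96 14.76] turn deg -0.94 clock 80.33 q [-0.1   0.2   1.72 -0.01  1.29  1.4 ] F [-0.1  0.8 -3.7] open 57.3 pos [609.5 -42.2 213.6] ori [-3.14   0.066  0.067]
```

Call:
{"name": "arm_command", "arguments": {
  "rows": [
    [0.7,-1.0,3.5,-0.9,0]
  ]
}}

```text
clock: 80.42
ee_pos: [619.8, -34.6, 187.7]
orientation: [3.14, 0.049, 0.08]
wrist_force: [3.1, -0.6, -1.7]
opening: 57.2
```

```bash
python3 q.py 5|tail -1;python3 go.py 614.9 -32.3 66 0.083
```

```text
80.67 [-0.088   0.2299  1.7443 -0.0098  1.2309  1.4045] sum 0.0635 [614.4 -32.4 179.8] [-3.14   0.064  0.082] eff [-48.6 -35.4   0.5]
shift cm [ 5.000e-02 -1.000e-02  1.138e+01] turn deg -0.06 clock 80.67 q [-0.09  0.23  1.74 -0.01  1.23  1.4 ] F [ 0.6  0.9 -3.6] open 57.0 pos [614.4 -32.4 179.8] ori [-3.14   0.064  0.082]
```

Call:
{"name": "arm_command", "arguments": {
  "rows": [
    [0.3,0,3.5,0,0]
  ]
}}

```text
clock: 80.75
ee_pos: [622.5, -33.4, 154.9]
orientation: [3.14, 0.046, 0.081]
wrist_force: [2.2, 0.2, -1.8]
opening: 57.1
```

```bash
python3 q.py 5|tail -1;python3 go.py 614.9 -32.3 66 0.083
```

```text
81.0 [-0.0881  0.2593  1.7721 -0.0101  1.1714  1.4053] sum 0.0612 [616.1 -32.7 146.7] [-3.14   0.062  0.082] eff [-49.5 -34.7   0.5]
shift cm [-0.12 -0.05  8.07] turn deg -0.08 clock 81.0 q [-0.09  0.26  1.77 -0.01  1.17  1.41] F [ 0.3  0.6 -3.7] open 56.9 pos [616.1 -32.7 146.7] ori [-3.14   0.062  0.082]
```

Call:
{"name": "arm_command", "arguments": {
  "rows": [
    [0.3,0,3.5,0,0]
  ]
}}

```text
clock: 81.08
ee_pos: [624.7, -33.4, 121.6]
orientation: [3.14, 0.044, 0.081]
wrist_force: [3.6, -0.7, -2.4]
opening: 57.0
```

```bash
python3 q.py 5|tail -1;python3 go.py 614.9 -32.3 66 0.083; python3 pic.py p27
```

```text
81.33 [-0.0879  0.2927  1.796  -0.0105  1.1121  1.4063] sum 0.0592 [617.9 -32.8 113.4] [-3.141  0.06   0.081] eff [-50.4 -33.6   0.5]
shift cm [-0.3  -0.07  4.74] turn deg -0.09 clock 81.33 q [-0.09  0.29  1.8  -0.01  1.11  1.41] F [ 0.3 -0.9 -3.5] open 57.0 pos [617.9 -32.8 113.4] ori [-3.141  0.06   0.081]
```

View pics/p27.png

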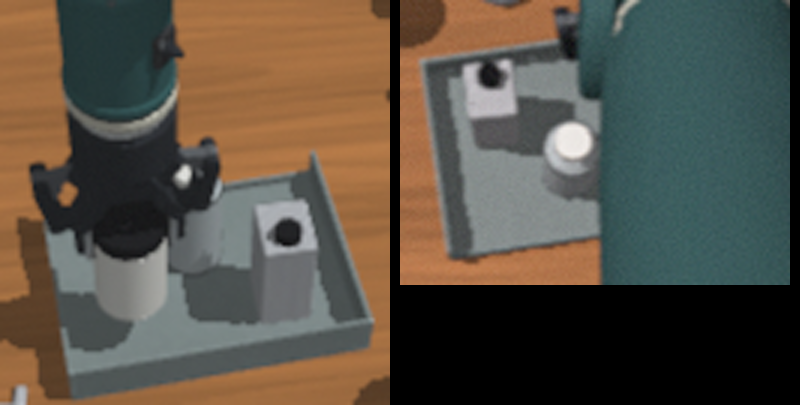

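Call:
{"name": "arm_command", "arguments": {
  "rows": [
    [-0.5,-0.1,3.2,0,0]
  ]
}}

```text
clock: 81.52
ee_pos: [619.8, -33.0, 91.0]
orientation: [3.139, 0.041, 0.082]
wrist_force: [2.8, -0.9, -2.0]
opening: 56.8
```

```bash
python3 q.py 6|tail -1;python3 go.py 614.9 -32.3 66 0.083
```

```text
81.82 [-0.0881  0.3124  1.8309 -0.0108  1.0535  1.4067] sum 0.0553 [612.9 -32.4  83.9] [-3.142  0.056  0.082] eff [-50.7 -32.7   0.5]
shift cm [0.2  0.01 1.79] turn deg -0.08 clock 81.82 q [-0.09  0.31  1.83 -0.01  1.05  1.41] F [-0.2 -0.2 -3.2] open 57.1 pos [612.9 -32.4  83.9] ori [-3.142  0.056  0.082]
```

Call:
{"name": "arm_command", "arguments": {
  "rows": [
    [-0.1,0,0.9,0,0]
  ]
}}

```text
clock: 81.9
ee_pos: [614.4, -32.7, 78.2]
orientation: [3.141, 0.05, 0.082]
wrist_force: [0.6, 0.0, -2.2]
opening: 57.0
```

```bash
python3 st.py 5|tail -1;python3 go.py 614.9 -32.3 66 0.083
```

```text
82.15 [611.4 -32.5  75.1] [-3.142  0.056  0.082] 57.3 [ 0.1  0.2 -3.8]
shift cm [0.35 0.01 0.91] turn deg -0.08 clock 82.15 q [-0.09  0.32  1.84 -0.01  1.04  1.41] F [ 0.1  0.2 -3.8] open 57.3 pos [611.4 -32.5  75.1] ori [-3.142  0.056  0.082]
```

Call:
{"name": "arm_command", "arguments": {
  "rows": [
    [0,0,0.3,0,0]
  ]
}}

```text
clock: 82.23
ee_pos: [612.0, -32.6, 72.9]
orientation: [3.141, 0.054, 0.082]
wrist_force: [0.2, 0.5, -2.2]
opening: 57.0
```

```bash
python3 st.py 5|tail -1
```

```text
82.48 [611.2 -32.5  72.1] [-3.141  0.056  0.082] 56.7 [-1.  -0.7 -4. ]
```

Call:
{"name": "arm_command", "arguments": {
  "rows": [
    [0.35,0,0.4,0,0]
  ]
}}

```text
clock: 82.57
ee_pos: [614.8, -32.4, 68.6]
orientation: [3.141, 0.055, 0.081]
wrist_force: [-0.3, -0.4, -3.8]
opening: 56.8
```

```bash
python3 st.py 5|tail -1
```

```text
82.82 [614.4 -32.2  67.7] [-3.141  0.057  0.082] 57.1 [ 0.3  0.6 -3.3]
```

Call:
{"name": "arm_command", "arguments": {
  "rows": [
    [0,0,0.25,0,0]
  ]
}}

```text
clock: 82.9
ee_pos: [615.1, -32.4, 66.2]
orientation: [3.141, 0.055, 0.082]
wrist_force: [-1.2, -0.5, 16.7]
opening: 57.6
```

```bash
python3 st.py 5|tail -1
```

```text
83.15 [615.1 -32.4  66.4] [3.141 0.055 0.082] 57.3 [-2.3  0.1  4.1]
```

Contact at the expected height. Release and rise.

Call:
{"name": "arm_command", "arguments": {
  "rows": [
    [0,0,0,0,1]
  ]
}}

```text
clock: 83.23
ee_pos: [615.4, -32.4, 66.6]
orientation: [3.141, 0.054, 0.082]
wrist_force: [-0.8, -0.5, -0.5]
opening: 67.8
```

```bash
python3 st.py 7|tail -1
```

```text
83.58 [615.  -32.3  66.1] [3.142 0.055 0.082] 85.3 [0.6 0.3 0.4]
```

Call:
{"name": "arm_command", "arguments": {
  "rows": [
    [0,0,-3.5,0,1]
  ]
}}

```text
clock: 83.67
ee_pos: [610.5, -31.7, 93.6]
orientation: [-3.139, 0.07, 0.082]
wrist_force: [-0.7, 0.1, -1.2]
opening: 85.7
```

```bash
python3 q.py 4|tail -1
```

```text
83.87 [-0.0871  0.2991  1.8095 -0.0106  1.0838  1.4072] sum 0.0508 [618.3 -32.2 102.6] [3.141 0.052 0.082] eff [-50.3 -33.6   0.2]
```

Call:
{"name": "arm_command", "arguments": {
  "rows": [
    [0,0,-4,0,1],
    [0,0,-4,0,1],
    [0,0,-4,0,1]
  ]
}}

```text
clock: 84.12
ee_pos: [614.6, -30.9, 209.5]
orientation: [-3.137, 0.081, 0.082]
wrist_force: [0.2, -0.3, 0.2]
opening: 85.6
```

```bash
python3 q.py 4|tail -1
```

```text
84.32 [-0.0855  0.2173  1.6978 -0.0096  1.2974  1.4067] sum 0.0709 [617.9 -31.2 212.5] [-3.139  0.071  0.082] eff [-50.1 -37.8   0.3]
```

Call:
{"name": "arm_command", "arguments": {
  "rows": [
    [-0.4,2,0,0,1],
    [-0.8,3.5,0,0,1],
    [-0.8,3.5,0,0,1],
    [-0.8,3.5,0,0,1],
    [-0.8,3.5,0,0,1],
    [-0.8,3.5,0,0,1],
    [-0.8,3.5,0,0,1],
    [-0.8,3.5,0,0,1],
    [-0.8,3.5,0,0,1]
  ]
}}

```text
clock: 85.07
ee_pos: [562.3, -334.3, 188.6]
orientation: [-3.118, 0.105, 0.097]
wrist_force: [0.7, 1.2, 0.2]
opening: 85.4
```

```bash
python3 q.py 4|tail -1
python3 - <<'E'
from h import *
for n,(x0,y0,x1,y1) in {"scene":(240,175,370,270),"top":(275,125,405,220)}.items():
    im=snapshot(n); cv2.imwrite(f"pics/fin_{n}.png",cv2.resize(im[y0:y1,x0:x1,::-1],None,fx=6,fy=6,interpolation=cv2.INTER_CUBIC))
    cv2.imwrite(f"pics/full_{n}.png",im[:,:,::-1])
E
```

```text
85.27 [-0.5503  0.3175  1.619  -0.0451  1.3038  0.9415] sum 0.0987 [ 562.5 -333.6  188.7] [-3.117  0.105  0.094] eff [-52.9 -35.8   0.5]
```

View pics/fin_scene.png

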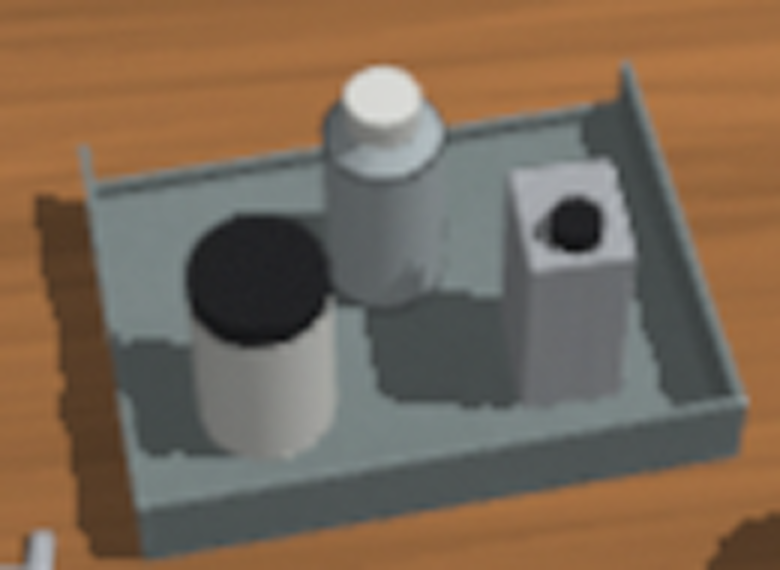

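View pics/fin_top.png

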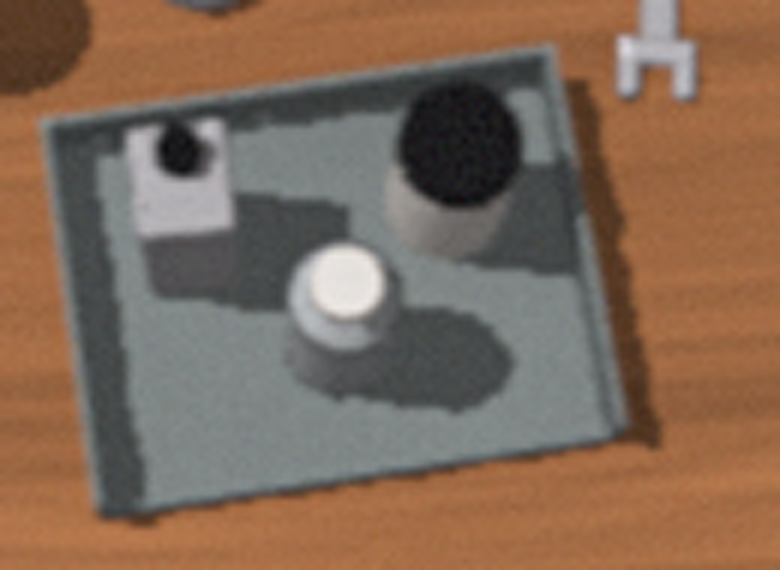

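View pics/full_scene.png

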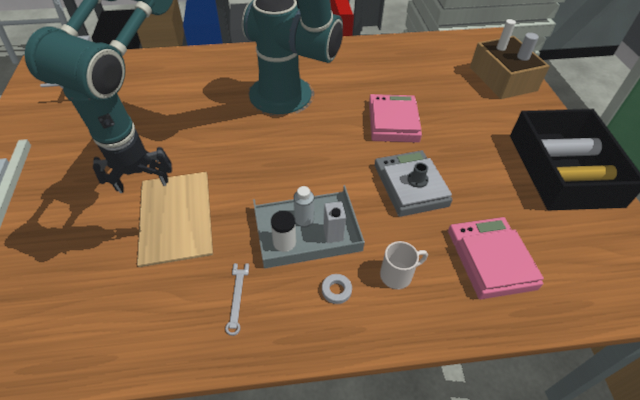

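All three match their starting pixels within about 1 px (roughly 2 mm): can cap (383,97) vs (388,96), tub lid (258,281) vs (262,278), tin (572,215) vs (575,217). Mug, ring and wrench look unmoved. One last centring check from the top camera, then I'll hand in.

Run:
```python
from h import *
im=snapshot("top"); cv2.imwrite("pics/scale_top.png",cv2.resize(im[170:260,185:265,::-1],None,fx=6,fy=6,interpolation=cv2.INTER_CUBIC))
for z,x,y in ((58,483.4,338.8),(100,483.4,338.8)):
    p=proj("top",[x,y,z])[0]; print(z,(p-[185,170]+.5)*6-.5)
```

```text
58 [197.92617589 227.20287894]
100 [171.98023163 210.52606051]
```

View pics/scale_top.png

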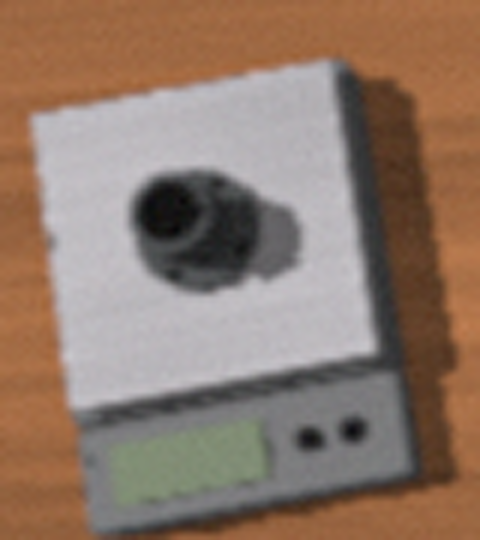

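The hub top is at about (168,210) against (172,211) predicted, so the flange is within about 2 mm of centre. Handing in.

```bash
python3 -c "
from rig import job,readout
print(job.close_job()); print(readout.get_obs()['clock'])"
```

```text
the job is handed in; nothing more can be done
None
the job is handed in; nothing more can be done
```

The job is handed in, at about 85.5 s on the clock. I stood the tub, can and tin on the board and put the flange in the middle of the grey scale's pan. Then I put the tin, can and tub back in the tray. The rig reports no verdict.

- **Flange:** my last picture check put it about 2 mm from the pan's centre, upright and released.
- **Can, tin and tub:** all upright and released, within about 1 pixel (roughly 2 mm) of their starting pictures.
- **Mug, wrench and bearing ring:** they looked unmoved in the scene picture; I did not measure them.
- **Disagreements:** the two cameras differed by a few mm in x (up to about 8 mm for the tub). I used the combined fit, which the grasp positions bore out.
- **Tool lean:** the tool repeatedly leaned off vertical, by up to about 0.15 rad during fast moves. I corrected it along the way with settled moves.

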